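Pull the coupler clips and pot them

TASK

Strip the retaining clips from the coupler stems: with the hooked pick from the stand, hook each clip by its loop and pull it up out of its groove (never take a snapped-on clip with the fingers), and put every clip into the open clip pot. Then hang the pick back in its stand and set the blue cover on the pot so that it sits fully home and level. Leave the other parts on the bench where they are.

Things in the scene. Friction and masses are not known exactly. Their poses are not given: they have to be found in the camera images.
- cradle: Fixed grey coupler cradle, plate 140 x 260 x 12 mm; origin under its middle on the bench. It holds four chromed coupler stems 60 mm apart along its y, level, parallel to its x, axes 65 mm above the bench, free ends to -x (robot side). Each stem is 32 mm across from x = -55 to +6 mm, but 18 mm in its groove at x = -34 to -26 mm; from x = +6 to +59 mm is the coupler body, 47 mm across.
- stem1_groove (a point): Point on the axis of stem 1 (y = -90 mm in the cradle) in the middle of its groove; axes as the cradle's. A clip, if there is one, starts snapped on here.
- stem2_groove (a point): Point on the axis of stem 2 (y = -30 mm in the cradle) in the middle of its groove; axes as the cradle's. A clip, if there is one, starts snapped on here.
- stem3_groove (a point): Point on the axis of stem 3 (y = 30 mm in the cradle) in the middle of its groove; axes as the cradle's. A clip, if there is one, starts snapped on here.
- stem4_groove (a point): Point on the axis of stem 4 (y = 90 mm in the cradle) in the middle of its groove; axes as the cradle's. A clip, if there is one, starts snapped on here.
- clip1_eye (a point): Red sprung retaining clip 1 (all four alike; absent ones read None): 6 mm thick, 34 mm wide, 54 mm tall, 46 g, standing upright across the groove of stem 1. Two sprung legs grip the groove from below; above stands a pull loop. Point: middle of the loop's opening; axes: x through the opening (along the stem), y across, z towards the loop's top. Straight up pull of about 4 to 9 N by the loop snaps it off within 20 mm.
- clip2_eye (a point): Clip 2, on stem 2. Loop measures of every clip from its point, while snapped on: the opening is 24 mm wide, narrowing at the top; the round top bar of the loop (5.5 mm thick) has its underside 10 mm above and its centre 13 mm above; the 32 mm stem's surface, in front of and behind the groove, is 10 mm below; the feet of the legs are 38 mm below; the point is 26 mm above the stem's axis.
- clip3_eye (a point): Clip 3, on stem 3; as clip 1. Once off, a clip hangs freely by its loop's top bar on the hook's toe; stood on a floor it topples over at a push.
- clip4_eye (a point): Clip 4, on stem 4; as clip 1.
- pick_grip (a point): Hooked pick, 70 to 120 g, standing hook down in its stand. Point: centre of the yellow square handle, 20 x 20 mm, 64 mm tall; axes: z up the handle, x the way the hook's toe points. Black collar, 40 mm across, 32.5 to 37.5 mm below the point; then a straight steel shank, 6 mm thick, down to 112.5 mm below.
- pick_toe (a point): The hook's toe, at the place where a hooked loop should hang: 8 mm ahead (+x) of the shank's axis, 111 mm below the handle's centre, on the toe's middle line. The toe is a plain round bar 5 mm thick from the shank's foot, reaching 22 mm ahead of the shank's axis and rising 4 mm on the way. Axes as pick_grip's.
- stand_home (a point): Where the handle's centre is when the pick hangs in its fixed grey stand (toe along this x). The stand is 80 x 48 mm (x, y), 90 mm tall, on a foot 110 x 70 mm. Its top, on which the collar rests, is 37.5 mm below this point, with a slot centred there, 56 mm long (x) and 24 mm wide (y), open down to 6 mm above the bench, for shank and hook.
- pot_rim (a point): Centre of the mouth, at rim height (60 mm above the bench), of the fixed open aluminium clip pot: outside 116 mm across, inside 108 mm.
- pot_floor (a point): Centre of the pot's inner floor, 4 mm above the bench.
- cover_knob (a point): Loose blue cover of the pot, 124 mm across, 110 to 180 g. Point: centre of its black knob, 24 mm across, 24 mm tall; z up the knob's axis. The disc's underside, which rests on the rim, is 20 mm below the point, its upper face 14 mm below; under the disc a plug 98 mm across, 6 mm deep goes into the mouth. It starts lying plug down on the bench, knob up.
- bleed_body: Bystander: brass bleed screw body, 26 mm across, 58 mm tall, loose, standing on the bench; origin at the centre of its underside. Leave it alone.
- socket_coupler: Bystander: loose chromed socket coupler, 40 mm across, 52 mm tall, loose, standing on the bench; origin at the centre of its underside. Leave it alone.
- iron_plug: Bystander: blue cast-iron plug, 44 mm across, 40 mm tall, loose, standing on the bench; origin at the centre of its underside. Leave it alone.
- pipe_nipple: Bystander: black steel pipe nipple, 28 mm across, 70 mm tall, loose, standing on the bench; origin at the centre of its underside. Leave it alone.
- sealant: Bystander: small sealant bottle, 40 mm across, 85 mm tall, loose, standing on the bench; origin at the centre of its underside. Leave it alone.
- grease_tin: Bystander: small grease tin, 60 mm across, 45 mm tall, loose, standing on the bench; origin at the centre of its underside. Leave it alone.
Mind the look-alikes: they are no part of the job. Leave any brown look-alike of the part that bears pot_rim alone.

How it is judged:
On the way, in this order (a step that is already met when the one before it is completed fails the run):
1. every clip has been pulled out of its groove (distance of each of clip1_eye, clip2_eye, clip3_eye, clip4_eye from where it was at the start of the episode above 0.04 m), for 0.1 s.
2. every clip lies in the pot, the cover not yet on (horizontal distance between each of clip1_eye, clip2_eye, clip3_eye, clip4_eye and pot_floor below 0.055 m and z of each of clip1_eye, clip2_eye, clip3_eye, clip4_eye in the frame of pot_floor below 0.055 m and horizontal distance between cover_knob and pot_rim above 0.02 m), for 0.2 s.
At the end, for the whole second after the job is handed in: Every clip is in the pot (below its rim); the cover sits on the pot's rim, centred within 9 mm, its disc on the rim within 3 mm and level within 0.04 rad; the pick hangs in its stand, handle up, within 16 mm of its home and 0.1 rad of upright; cover and pick are at rest (horizontal distance between each of clip1_eye, clip2_eye, clip3_eye, clip4_eye and pot_floor below 0.055 m and z of each of clip1_eye, clip2_eye, clip3_eye, clip4_eye in the frame of pot_floor below 0.055 m and horizontal distance between cover_knob and pot_rim below 0.009 m and z of cover_knob in the frame of pot_rim between 0.017 and 0.0225 m and angle between cover_knob's own z axis and vertical below 0.04 rad and distance between pick_grip and stand_home below 0.016 m and angle between pick_grip's own z axis and vertical below 0.1 rad and linear speed of each of cover, pick below 0.02 m/s); the robot touches nothing.
It fails at once if the fingers touch a clip while it is still snapped on ((contact force between the fingers and clip1 above 0.5 N and distance of clip1_eye from where it was at the start of the episode below 0.012 m) or (contact force between the fingers and clip2 above 0.5 N and distance of clip2_eye from where it was at the start of the episode below 0.012 m) or (contact force between the fingers and clip3 above 0.5 N and distance of clip3_eye from where it was at the start of the episode below 0.012 m) or (contact force between the fingers and clip4 above 0.5 N and distance of clip4_eye from where it was at the start of the episode below 0.012 m)).
It fails at once if a bystander is shoved aside or knocked over (its foot moved more than 50 mm) (distance of any of bleed_body, socket_coupler, iron_plug, pipe_nipple, sealant, grease_tin from where it was at the start of the episode above 0.05 m).
Of clip1, clip2, clip3, clip4 only 3 to 4 are there at a start; the rules pass over those that are not, and their reading is None.
At some moment in a run one of cover may be knocked a few centimetres aside while the robot is not near it.
It also fails if it takes over 208 s, if anything falls off the work surface, if the arm or the gripper's body presses on something with over 40 N, if the wrist force passes 120 N, or if a joint passes its speed limit or range.

ROBOT

A 6-joint arm with a two-finger parallel gripper is mounted at the origin on the work surface. World frame = base frame: x ahead of the robot, y to its left, z up, the work surface at z = 0. Lengths are in m, angles in rad, forces in N, time in s.
With the tool pointing down it reaches from about 0.3 to 1 m from the base axis. Payload 5.1 kg.
Tool frame: the origin (TCP) lies midway between the tips of the shut fingers; the grasp point (between the pads) lies 19 mm behind it; x points along the fingers, y is the direction in which the jaws open and shut, and the axes are right-handed (so a half turn about x gives the same grasp; the last joint's range is limited). The gripper opens to 95 mm and grips with 3 to 60 N. Pads are 20 mm wide; open, the fingers measure 119 mm over their backs; the gripper's body (75 mm by 180 mm) begins 59 mm behind the grasp point.
Start: joints at [1.12, 0.124, 1.65, -0, 1.367, -0.083], TCP at [0.234, 0.607, 0.215] pointing down, gripper open.
Joint ranges: [-2.61, 2.61], [-1.02, 2.33], [0.03, 2.71], [-1.35, 4.49], [0.32, 2.68], [-2.91, 2.91]. Speed limits (rad/s): [2.57, 2.57, 3.14, 3.14, 3.14, 3.14].

INTERFACE

Orientations are given as a rotation vector (axis times angle).
In Python, from bench import manip gives the robot as it stands. The module is installed in compiled form; this text tells all that it offers.
- The arm moves only by the shell command python3 -m pendant 'ROWS' [OPENING] [FORCE]. ROWS is JSON, a list of rows, each an object with "dp": the shift along the tool's x, y, z in m, a list of three; "turn": the turn, a rotation vector about the tool's x, y, z in rad, a list of three. In form: [{"dp": [x, y, z], "turn": [rx, ry, rz]}, ...]. A call has 1 to 10 rows; each row shifts and turns the pose as measured when the row begins, along the tool's axes as they then stand; what a row does not reach is not made up. A row lasts 1/8 s, in which the tool goes at most 62.5 mm and 10.7 degrees, less where a joint would pass 70% of its speed; a pose out of reach is approached as far as the arm can. A call with a gripper value outside its range is refused whole. OPENING is the opening, from 0 (shut) to 1 (fully open), set as the call begins (- or left out, the last holds). The fingers move at their own pace and stop on an object; FORCE is the grip in N (left out, the last holds). Time passes only in rows, so rows that do not move let the fingers close. It gives the time, the measured TCP pose, the force and the opening at its end, in the units of the state.
- manip.get_state(): the state, without advancing time (a new reading comes with each control period).
- manip.camera(name): name is "scene" or "top" or "wrist"; returns a dict with "color" (420x560x3 uint8, red, green, blue), "K" (3x3 intrinsics, pixels), "R" (3x3) and "t" (3): a world point X has camera coordinates R X + t. Camera axes: x right, y down, z forward; pixel columns grow to the right and rows downward; lengths in m; the calibration is good to about 2 mm. The wrist camera is an equidistant fisheye: a pixel r from the principal point sees the ray r / f radians off the axis. A picture is of the moment at which its call begins. There is no depth.
- manip.finish_job(): hands the job in, once; it reports no verdict.
The state is a dict: "time": time; "joints": joint angles; "joint_velocities": joint speeds; "effort": joint torques, N m; "ee_pos": TCP position; "orientation": TCP orientation; "ft_force": force on the tool from outside, world axes, zero at the start; "torque": the same for the moment, N m; "width": finger opening in m.
Only numpy, scipy, OpenCV 4.12 (cv2) and the standard library are available. Lean on these libraries where they do the work, as an engineer would, in place of code of your own. Each camera call takes 0.05 s, during which the arm holds its last target.

## Working session

There is one attempt and no reset: what is moved stays moved. The work goes in short steps, Python scripts to look and compute and a shell command to move; the robot and the scene stay as the last step left them, time stands still between calls to the robot, and variables do not carry over. Pictures are saved under pics/ and viewed, and the job is handed in when it is done.

```bash
mkdir -p pics
cat > h.py <<'E'
import numpy as np, cv2
from bench import manip
from scipy.spatial.transform import Rotation as Ro
def shot(name,fn):
    c=manip.camera(name); cv2.imwrite(f'pics/{fn}.png',c['color'][:,:,::-1]); np.savez(f'pics/{fn}.npz',**{k:np.array(c[k]) for k in('color','K','R','t')}); return c
def ld(fn): return dict(np.load(f'pics/{fn}.npz'))
def crop(fn,x0,y0,x1,y1,s,out):
    im=cv2.imread(f'pics/{fn}.png')[y0:y1,x0:x1]; cv2.imwrite(f'pics/{out}.png',cv2.resize(im,None,fx=s,fy=s,interpolation=cv2.INTER_CUBIC))
def ray(c,u,v,fish=False):
    K=c['K']; x=(u-K[0,2])/K[0,0]; y=(v-K[1,2])/K[1,1]
    if fish:
        r=np.hypot(x,y); d=np.array([x/r*np.sin(r),y/r*np.sin(r),np.cos(r)]) if r>0 else np.array([0,0,1.])
    else: d=np.array([x,y,1.])
    o=-c['R'].T@c['t']; return o,c['R'].T@d
def atz(c,u,v,z,fish=False):
    o,d=ray(c,u,v,fish); return o+d*(z-o[2])/d[2]
def proj(c,X,fish=False):
    p=c['R']@np.array(X)+c['t'];K=c['K']
    if fish:
        r=np.hypot(p[0],p[1]);th=np.arctan2(r,p[2]);q=p[:2]/max(r,1e-9)*th
    else: q=p[:2]/p[2]
    return np.array([K[0,0]*q[0]+K[0,2],K[1,1]*q[1]+K[1,2]])
def tri(*a):
    A=np.zeros((3,3));b=np.zeros(3)
    for c,u,v,*f in a:
        o,d=ray(c,u,v,*f);d=d/np.linalg.norm(d);P=np.eye(3)-np.outer(d,d);A+=P;b+=P@o
    X=np.linalg.solve(A,b); return X
def st():
    s=manip.get_state(); R=Ro.from_rotvec(s['orientation']).as_matrix()
    print('t',round(s['time'],2),'p',np.round(s['ee_pos'],4),'w',round(s['width'],4),'F',np.round(s['ft_force'],2)); print(np.round(R,4).tolist(),'q',np.round(s['joints'],3)); return s,R
def togo(target,Rt=None):
    s,R=st(); print('dp tool',np.round(R.T@(np.array(target)-s['ee_pos']),4))
    if Rt is not None: print('turn',np.round(Ro.from_matrix(R.T@Rt).as_rotvec(),4))
E
python3 - <<'E'
from h import *
for n in('scene','top','wrist'):
    c=shot(n,n+'0'); print(n,c['K'].tolist(),np.round(c['R'],3).tolist(),np.round(-c['R'].T@c['t'],3))
st()
E
```

```text
scene [[466.49270830711106, 0.0, 286.99246440298145], [0.0, 466.49270830711106, 211.93941091506986], [0.0, 0.0, 1.0]] [[-0.759, 0.65, 0.02], [0.446, 0.542, -0.712], [-0.474, -0.532, -0.702]] [1.044 0.599 0.883]
top [[382.04503074014735, 0.0, 276.1777176463181], [0.0, 382.04503074014735, 213.24647944410162], [0.0, 0.0, 1.0]] [[-0.015, -1.0, -0.003], [-0.98, 0.016, -0.197], [0.197, 0.0, -0.98]] [ 0.279 -0.006  1.183]
wrist [[325.19226210127806, 0.0, 279.4629623415076], [0.0, 325.19226210127806, 207.97428483303995], [0.0, 0.0, 1.0]] [[0.36, 0.933, -0.003], [0.9, -0.346, 0.265], [0.246, -0.098, -0.964]] [0.164 0.632 0.383]
t 0.15 p [0.2335 0.6061 0.2137] w 0.0952 F [0.12 0.41 0.68]
[[-0.0007, 0.3595, 0.9331], [-0.0014, 0.9331, -0.3595], [-1.0, -0.0016, -0.0001]] q [ 1.12   0.124  1.651 -0.     1.367 -0.083]
```

View pics/scene0.png

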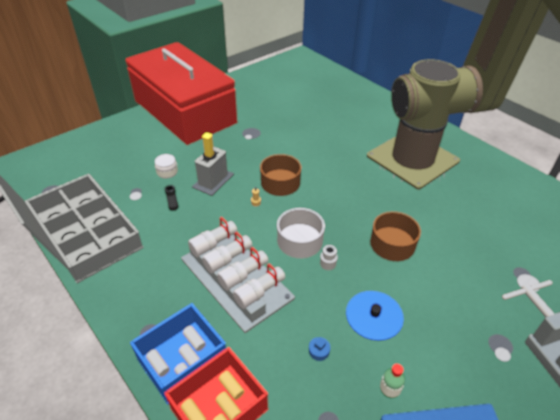

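View pics/top0.png

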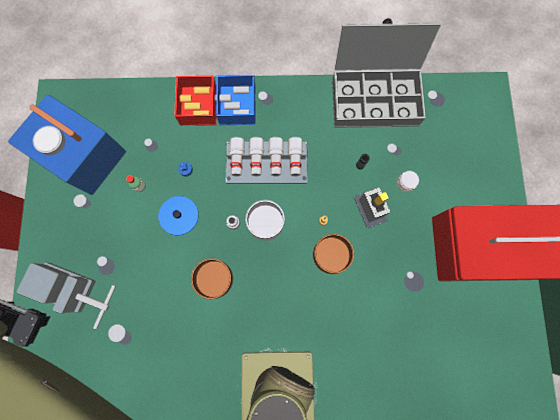

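View pics/wrist0.png

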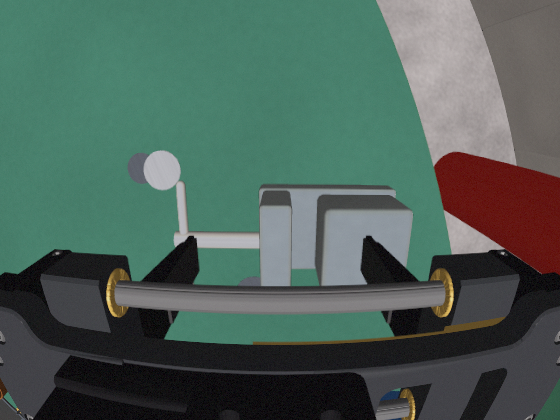

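Top view: the aluminium pot is at (265,219), with brown look-alikes at (212,279) and (333,254). The cover is at (178,215), the stand with the pick at (375,205), and the cradle at (266,160). I'll enlarge these.

Run:
```python
from h import *
crop('top0',215,130,315,245,6,'c1');crop('top0',345,180,405,230,10,'c2');crop('scene0',170,210,330,330,5,'c3');crop('scene0',180,120,250,200,7,'c4')
crop('top0',150,190,210,240,10,'c5')
```

```text
(no output)
```

View pics/c1.png

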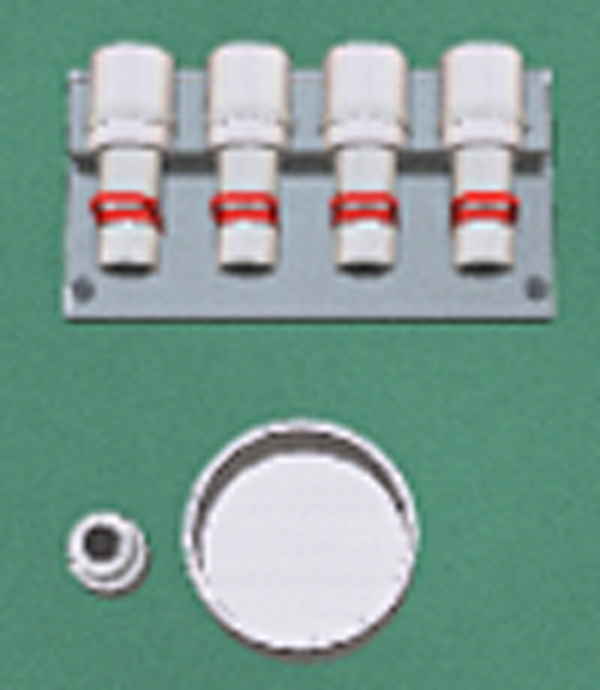

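View pics/c2.png

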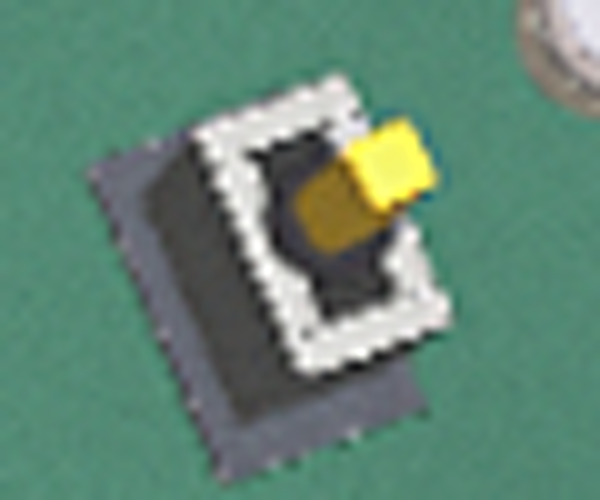

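View pics/c3.png

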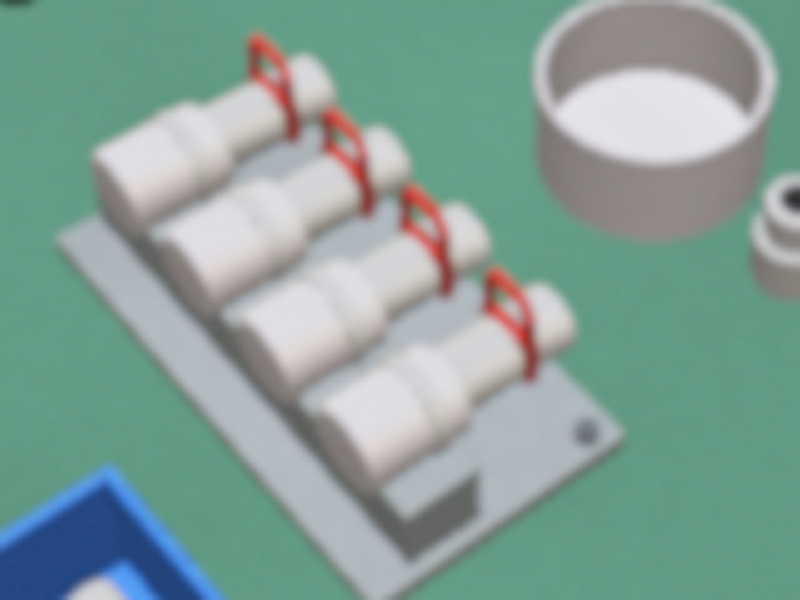

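View pics/c4.png

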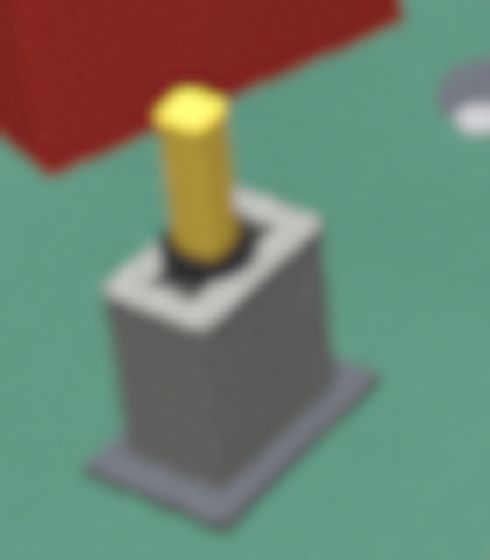

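View pics/c5.png

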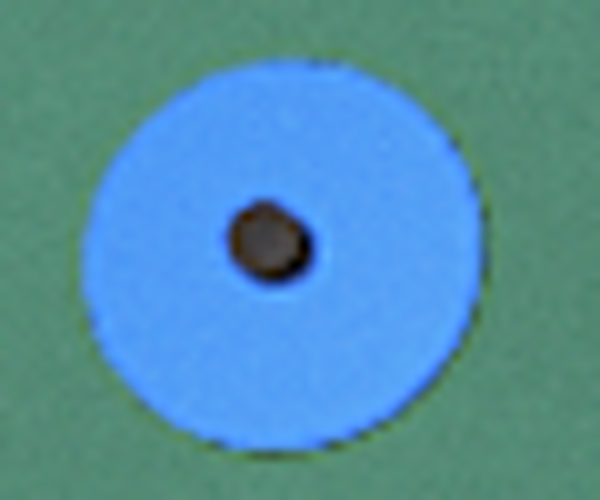

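All four stems carry a red clip. Next I'll compute the positions.

Run:
```python
from h import *
t=ld('top0');s=ld('scene0')
f=lambda x,y,k,ox,oy:(x/k+ox,y/k+oy)
print('plate');P=[]
for x,y in[(68,72),(550,72),(555,320),(65,320)]:
    p=atz(t,*f(x,y,6,215,130),.012);P.append(p);print(np.round(p,4))
P=np.array(P);print('c',P.mean(0), 'yaw',np.arctan2(*(P[0]-P[3]+P[1]-P[2])[[1,0]]),np.linalg.norm(P[0]-P[1]),np.linalg.norm(P[0]-P[3]))
for x,y in[(95,235),(555,320) and (585,433)]: pass
print('plate scene', atz(s,*f(57,238,5,170,210),.012),atz(s,*f(625,433,5,170,210),.012))
print('stand');Q=[]
for x,y in[(335,72),(450,322),(305,378),(190,130)]:
    p=atz(t,*f(x,y,10,345,180),.09);Q.append(p);print(np.round(p,4))
Q=np.array(Q);print(Q.mean(0),np.linalg.norm(Q[0]-Q[1]),np.linalg.norm(Q[1]-Q[2]),'yaw',np.arctan2(*(Q[0]-Q[1]+Q[3]-Q[2])[[1,0]]))
Q=np.array([atz(s,*f(x,y,7,180,120),.09) for x,y in[(105,287),(203,332),(323,216),(232,178)]]);print('stand scene',Q.mean(0))
print('handle top',tri((t,*f(395,167,10,345,180)),(s,*f(192,108,7,180,120))))
# pot rim: fit
print('pot rim top',atz(t,*f(301,537,6,215,130),.06), 'floor',atz(t,*f(305,550,6,215,130),.004))
print('pot scene',atz(s,*f(655,75,5,170,210),.06))
print('knob',tri((t,*f(268,238,10,150,190)),(s,376,310)))
```

```text
plate
[0.7534 0.1523 0.012 ]
[ 0.749  -0.1086  0.012 ]
[ 0.61   -0.1069  0.012 ]
[0.6142 0.1524 0.012 ]
c [0.68166643 0.02229175 0.012     ] yaw -0.006607608727976657 0.26090400489880594 0.139168921317791
plate scene [ 0.75387219 -0.10328083  0.012     ] [0.61816944 0.15654198 0.012     ]
stand
[ 0.5727 -0.3096  0.09  ]
[ 0.4968 -0.3379  0.09  ]
[ 0.4809 -0.2946  0.09  ]
[ 0.5557 -0.2657  0.09  ]
[ 0.52655784 -0.30193111  0.09      ] 0.08099236292628495 0.04618083681188596 yaw 0.36314816431820657
stand scene [ 0.52739347 -0.30017117  0.09      ]
handle top [ 0.52760549 -0.30596699  0.15521508]
pot rim top [0.48656477 0.02718315 0.06      ] floor [0.48996479 0.02682072 0.004     ]
pot scene [0.49128291 0.03195025 0.06      ]
knob [0.51430099 0.30173706 0.0268311 ]
```

```bash
python3 -m pendant '[{"dp":[-0.03,0,0],"turn":[0.168,0,0]},{"dp":[-0.03,0,0],"turn":[0.168,0,0]},{"dp":[-0.02,0,0],"turn":[0.168,0,0]},{"dp":[0,0,0],"turn":[0.168,0,0]},{"dp":[0,0,0],"turn":[0.168,0,0]},{"dp":[0,0,0],"turn":[0,0,0]}]' 1 20
cat >> h.py <<'E'
def down(psi): return np.array([[0,np.cos(psi),np.sin(psi)],[0,np.sin(psi),-np.cos(psi)],[-1,0,0.]])
E
python3 -c "
from h import *
togo([.527,-.303,.27],down(.363))"
```

```text
time: 0.9
ee_pos: [0.233, 0.6049, 0.2927]
orientation: [0.951, 1.349, -0.963]
ft_force: [0.4, -0.7, -0.0]
width: 0.0953
t 0.9 p [0.233  0.6049 0.2927] w 0.0953 F [ 0.45 -0.7  -0.05]
[[-0.0033, 0.9436, 0.331], [-0.0068, 0.3309, -0.9436], [-1.0, -0.0053, 0.0054]] q [ 1.12   0.089  1.558 -0.     1.502  0.783]
dp tool [ 0.0279 -0.0229  0.9539]
turn [-0.0257  0.0053  0.0054]
```

```bash
python3 -m pendant '[{"dp":[0,0,0.058],"turn":[-0.0257,0.005,0.005]},{"dp":[0,0,0.06],"turn":[0,0,0]},{"dp":[0,0,0.06],"turn":[0,0,0]},{"dp":[0,0,0.06],"turn":[0,0,0]},{"dp":[0,0,0.06],"turn":[0,0,0]},{"dp":[0,0,0.06],"turn":[0,0,0]},{"dp":[0,0,0.06],"turn":[0,0,0]},{"dp":[0,0,0.06],"turn":[0,0,0]},{"dp":[0,0,0.06],"turn":[0,0,0]},{"dp":[0,0,0.06],"turn":[0,0,0]}]'
python3 -c "
from h import *
togo([.527,-.303,.27],down(.363))"
```

```text
time: 2.15
ee_pos: [0.4568, 0.0349, 0.2901]
orientation: [0.903, 1.372, -0.908]
ft_force: [0.4, 1.1, -0.6]
width: 0.0954
t 2.15 p [0.4568 0.0349 0.2901] w 0.0954 F [ 0.4   1.05 -0.64]
[[0.0003, 0.919, 0.3943], [-0.0041, 0.3943, -0.919], [-1.0, -0.0014, 0.0039]] q [-0.038 -0.352  1.961 -0.004  1.533 -0.443]
dp tool [ 0.0216 -0.0687  0.3382]
turn [0.0423 0.0039 0.0013]
```

```bash
python3 -c "
from h import *
shot('wrist','w1')"; python3 -m pendant '[{"dp":[0,-0.02,0.05],"turn":[0.042,0.004,0]},{"dp":[0,-0.02,0.06],"turn":[0,0,0]},{"dp":[0,-0.02,0.06],"turn":[0,0,0]},{"dp":[0,-0.01,0.06],"turn":[0,0,0]},{"dp":[0,0,0.06],"turn":[0,0,0]},{"dp":[0.01,0,0.04],"turn":[0,0,0]},{"dp":[0,0,0],"turn":[0,0,0]}]'
python3 -c "
from h import *
togo([.527,-.303,.27],down(.363)); shot('wrist','w2')"
```

```text
time: 3.08
ee_pos: [0.5122, -0.3122, 0.2787]
orientation: [0.927, 1.363, -0.934]
ft_force: [-0.0, 0.4, -0.6]
width: 0.095
t 3.08 p [ 0.5122 -0.3122  0.2787] w 0.095 F [-0.01  0.41 -0.62]
[[-0.0025, 0.9314, 0.364], [-0.0029, 0.364, -0.9314], [-1.0, -0.0034, 0.0018]] q [-0.635 -0.018  1.69  -0.004  1.469 -1.007]
dp tool [ 0.0087  0.0171 -0.0032]
turn [0.0096 0.0018 0.0034]
```

View pics/w1.png

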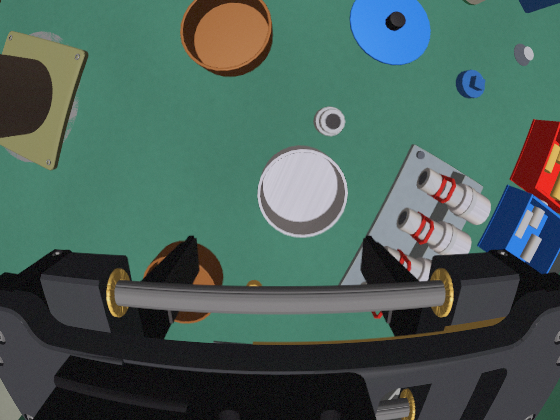

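View pics/w2.png

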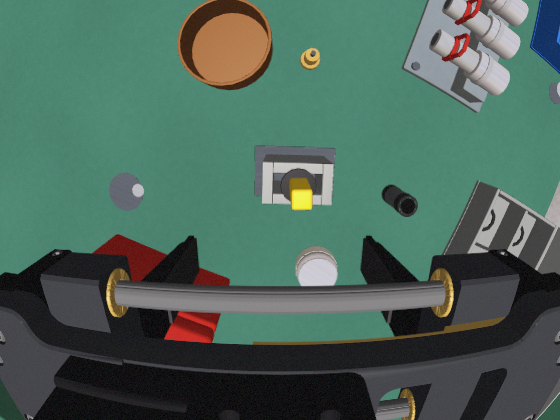

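The wrist view shows the yellow handle top at about (301,201) in the stand. I'll enlarge it and check against the calibration.

Run:
```python
from h import *
crop('w2',240,135,350,220,7,'c6')
w=ld('w2')
print(proj(w,[.5268,-.3025,.1595],1), proj(w,[.5268,-.3025,.09],1))
```

```text
[299.12040653 197.80403946] [295.71366289 183.14749422]
```

View pics/c6.png

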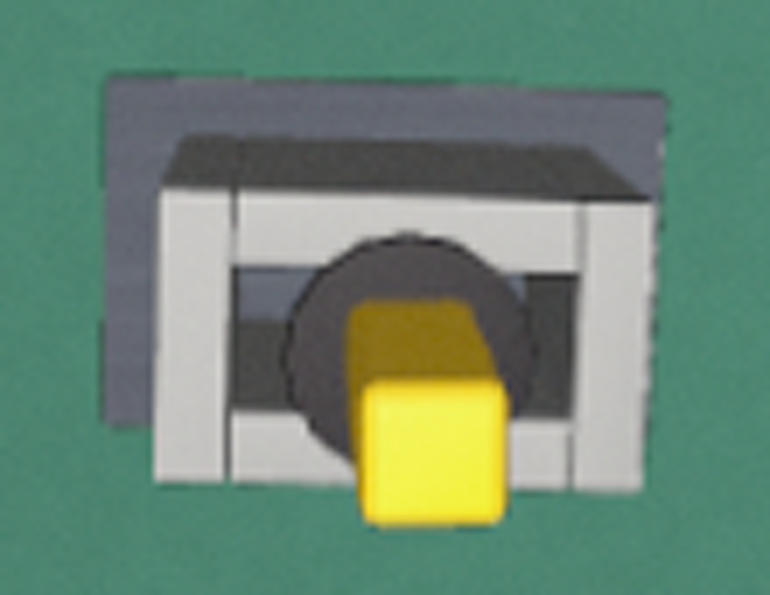

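Run:
```python
from h import *
w=ld('w2');g=lambda x,y:(240+x/7,135+y/7)
h=atz(w,*g(435,452),.1595,1);b=atz(w,*g(403,341),.09,1);print(h,b,atz(w,*g(412,345),.095,1))
L=atz(w,*g(157,335),.09,1);R=atz(w,*g(648,347),.09,1);print(np.arctan2(*(R-L)[[1,0]]),np.linalg.norm(R-L))
togo([*h[:2],.27],down(.363))
```

```text
[ 0.53001618 -0.30302832  0.1595    ] [ 0.528988   -0.30233521  0.09      ] [ 0.52995089 -0.30158283  0.095     ]
0.35101271004552037 0.0793139497750439
t 3.12 p [ 0.5123 -0.3112  0.2797] w 0.0953 F [-0.22  0.48 -0.39]
[[-0.0014, 0.9311, 0.3648], [-0.0034, 0.3648, -0.9311], [-1.0, -0.0026, 0.0027]] q [-0.634 -0.02   1.691 -0.004  1.469 -1.007]
dp tool [ 0.0096  0.0195 -0.0011]
turn [0.0104 0.0027 0.0025]
```

```bash
python3 -m pendant '[{"dp":[0.03,0.0187,-0.001],"turn":[0.01,0.003,0.0025]},{"dp":[0.05,0,0],"turn":[0,0,0]},{"dp":[0.05,0,0],"turn":[0,0,0]},{"dp":[0.03,0,0],"turn":[0,0,0]},{"dp":[0,0,0],"turn":[0,0,0]}]'
python3 -c "
from h import *
togo([.529,-.3025,.1085],down(.358));shot('wrist','w3');shot('scene','s3')"
```

```text
time: 3.75
ee_pos: [0.5313, -0.2971, 0.1201]
orientation: [0.928, 1.359, -0.926]
ft_force: [0.3, -0.2, -0.6]
width: 0.0953
t 3.75 p [ 0.5313 -0.2971  0.1201] w 0.0953 F [ 0.26 -0.17 -0.62]
[[0.0053, 0.9301, 0.3674], [-0.0015, 0.3674, -0.9301], [-1.0, 0.0044, 0.0034]] q [-0.599  0.107  1.833  0.002  1.196 -0.976]
dp tool [ 0.0116 -0.0042  0.0041]
turn [ 0.0182  0.0033 -0.0044]
```

View pics/w3.png

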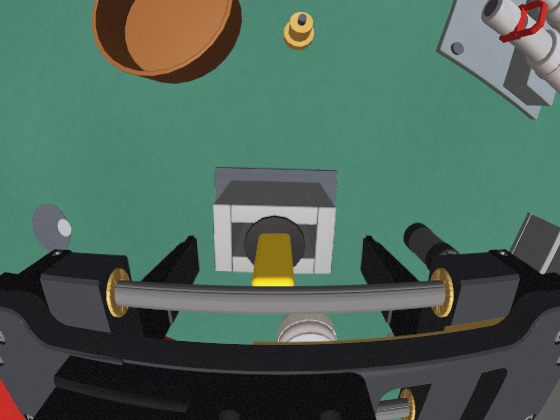

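```bash
python3 -m pendant '[{"dp":[0.011,-0.004,0.004],"turn":[0.018,0.003,-0.004]},{"dp":[0.001,0,0],"turn":[0,0,0]}]'
python3 -c "
from h import *
togo([.529,-.3025,.1085],down(.358))"
```

```text
time: 4.1
ee_pos: [0.5331, -0.3052, 0.1156]
orientation: [0.94, 1.344, -0.94]
ft_force: [-0.3, -0.5, -0.7]
width: 0.0952
t 4.1 p [ 0.5331 -0.3052  0.1156] w 0.0952 F [-0.32 -0.48 -0.69]
[[0.0111, 0.9367, 0.3498], [-0.0077, 0.3499, -0.9367], [-0.9999, 0.0077, 0.0111]] q [-0.607  0.118  1.829 -0.     1.181 -0.965]
dp tool [ 0.007  -0.003  -0.0041]
turn [-0.0005  0.0111 -0.0077]
```

```bash
for i in 1 2 3; do python3 -m pendant '[{"dp":[0,0,0],"turn":[0,0,0]}]' | sed -n 2,3p; done
python3 -c "
from h import *
togo([.529,-.3025,.1085],down(.358));shot('wrist','w4')
togo([.529,-.3025,.1085],down(.358))"
```

```text
ee_pos: [0.5336, -0.3057, 0.1166]
orientation: [0.94, 1.342, -0.94]
ee_pos: [0.5338, -0.306, 0.1172]
orientation: [0.94, 1.341, -0.94]
ee_pos: [0.5339, -0.3062, 0.1175]
orientation: [0.94, 1.34, -0.94]
t 4.47 p [ 0.5339 -0.3062  0.1175] w 0.0953 F [-0.62 -0.01 -0.4 ]
[[0.0135, 0.9369, 0.3494], [-0.0093, 0.3495, -0.9369], [-0.9999, 0.0094, 0.0135]] q [-0.608  0.117  1.827  0.     1.181 -0.965]
dp tool [ 0.0089 -0.0034 -0.0053]
turn [-0.001   0.0135 -0.0094]
t 4.53 p [ 0.5339 -0.3061  0.1174] w 0.0948 F [-0.23 -0.5   0.11]
[[0.0135, 0.9369, 0.3494], [-0.0093, 0.3495, -0.9369], [-0.9999, 0.0094, 0.0134]] q [-0.608  0.117  1.827  0.     1.181 -0.965]
dp tool [ 0.0088 -0.0034 -0.0053]
turn [-0.001   0.0134 -0.0094]
```

```bash
python3 -m pendant '[{"dp":[0.009,-0.0034,-0.0053],"turn":[-0.001,0.0134,-0.0094]},{"dp":[0,0,0],"turn":[0,0,0]}]'
python3 -c "
from h import *
togo([.529,-.3025,.1085],down(.358))"
```

```text
time: 4.78
ee_pos: [0.5284, -0.302, 0.1074]
orientation: [0.942, 1.359, -0.942]
ft_force: [0.8, -0.2, 1.1]
width: 0.0953
t 4.78 p [ 0.5284 -0.302   0.1074] w 0.0953 F [ 0.79 -0.19  1.1 ]
[[-0.0015, 0.9366, 0.3505], [0.001, 0.3505, -0.9366], [-1.0, -0.0011, -0.0014]] q [-0.607  0.124  1.837 -0.     1.182 -0.965]
dp tool [-0.0011  0.0004  0.0006]
turn [ 0.0001 -0.0014  0.0011]
```

Good. I'll close on the handle.

```bash
python3 -m pendant '[{"dp":[0,0,0],"turn":[0,0,0]},{"dp":[0,0,0],"turn":[0,0,0]},{"dp":[0,0,0],"turn":[0,0,0]},{"dp":[0,0,0],"turn":[0,0,0]},{"dp":[0,0,0],"turn":[0,0,0]},{"dp":[0,0,0],"turn":[0,0,0]},{"dp":[0,0,0],"turn":[0,0,0]}]' 0 50
python3 -c "
from h import *
st();shot('wrist','w5')"
```

```text
time: 5.65
ee_pos: [0.5286, -0.3021, 0.1076]
orientation: [0.942, 1.359, -0.942]
ft_force: [0.2, -0.1, 0.2]
width: 0.0306
t 5.65 p [ 0.5286 -0.3021  0.1076] w 0.0306 F [ 0.25 -0.06  0.18]
[[-0.0012, 0.9365, 0.3506], [0.0008, 0.3506, -0.9365], [-1.0, -0.0009, -0.0012]] q [-0.607  0.124  1.837 -0.     1.182 -0.965]
```

View pics/w5.png

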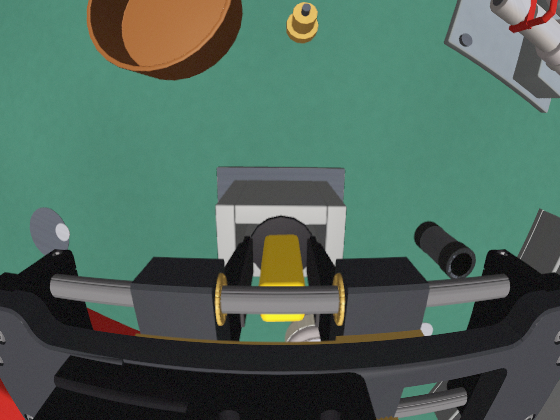

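```bash
python3 -m pendant '[{"dp":[0,0,0],"turn":[0,0,0]},{"dp":[0,0,0],"turn":[0,0,0]},{"dp":[0,0,0],"turn":[0,0,0]},{"dp":[0,0,0],"turn":[0,0,0]}]' 0 50
```

```text
time: 6.2
ee_pos: [0.5287, -0.3021, 0.1076]
orientation: [0.942, 1.359, -0.942]
ft_force: [0.7, -0.1, 0.7]
width: 0.0201
```

```bash
python3 -m pendant '[{"dp":[-0.01,0,0],"turn":[0,0,0]},{"dp":[-0.02,0,0],"turn":[0,0,0]},{"dp":[-0.03,0,0],"turn":[0,0,0]},{"dp":[-0.04,0,0],"turn":[0,0,0]},{"dp":[-0.04,0,0],"turn":[0,0,0]},{"dp":[-0.03,0,0],"turn":[0,0,0]},{"dp":[0,0,0],"turn":[0,0,0]}]' 0 50
python3 -c "
from h import *
st();shot('wrist','w6');shot('scene','s6');shot('top','t6')
crop('s6',150,60,290,200,5,'c7')"
```

```text
time: 7.08
ee_pos: [0.5289, -0.3023, 0.2907]
orientation: [0.941, 1.354, -0.941]
ft_force: [0.9, 0.0, -1.9]
width: 0.0194
t 7.08 p [ 0.5289 -0.3023  0.2907] w 0.0194 F [ 0.89  0.03 -1.91]
[[0.0032, 0.9365, 0.3505], [-0.0023, 0.3505, -0.9365], [-1.0, 0.0022, 0.0033]] q [-0.607 -0.004  1.657 -0.     1.484 -0.965]
```

View pics/c7.png

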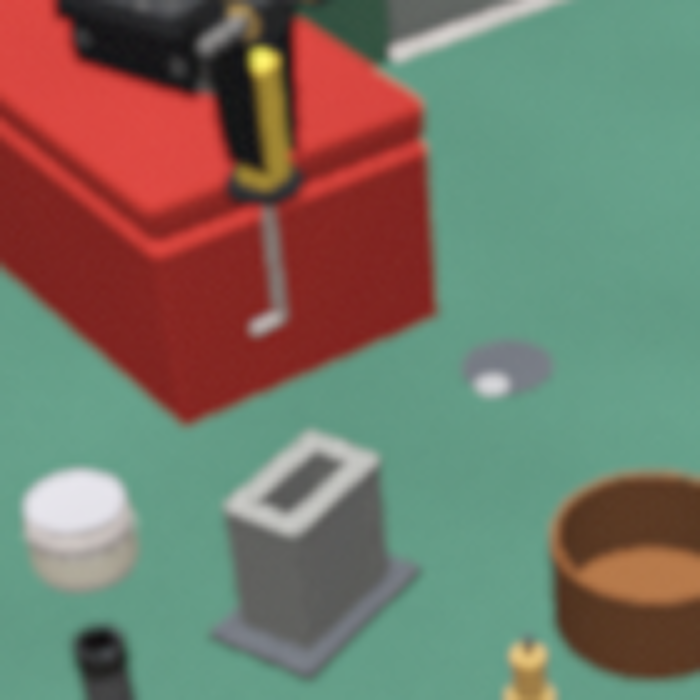

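View pics/w6.png

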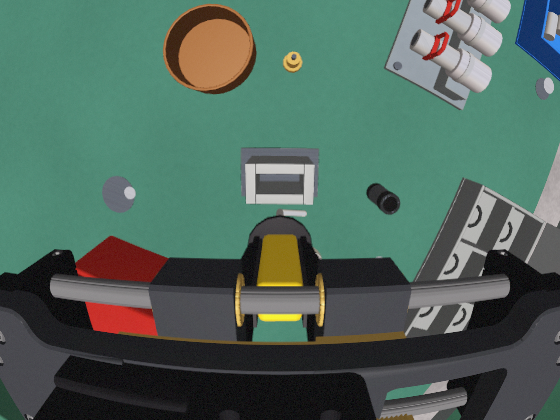

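```bash
python3 -m pendant '[{"dp":[0,0,-0.02],"turn":[0.122,0,0]},{"dp":[0,0,-0.02],"turn":[0.122,0,0]},{"dp":[0,0,-0.02],"turn":[0.122,0,0]},{"dp":[0,0,0],"turn":[0,0,0]}]' 0 50
python3 -c "
from h import *
togo([.599,-.066,.25],down(-.007))"
```

```text
time: 7.72
ee_pos: [0.5094, -0.2399, 0.2743]
orientation: [1.223, 1.222, -1.232]
ft_force: [-0.9, -0.1, -1.0]
width: 0.0197
t 7.72 p [ 0.5094 -0.2399  0.2743] w 0.0197 F [-0.93 -0.07 -1.01]
[[-0.0188, 0.9996, -0.0195], [0.0117, -0.0193, -0.9997], [-0.9998, -0.019, -0.0113]] q [-0.536 -0.084  1.762  0.     1.486 -0.516]
dp tool [ 0.0247  0.0867 -0.1753]
turn [-0.0124 -0.0114  0.0189]
```

```bash
python3 -m pendant '[{"dp":[0.004,0.02,-0.035],"turn":[-0.012,-0.011,0.019]},{"dp":[0.006,0.02,-0.04],"turn":[0,0,0]},{"dp":[0.006,0.02,-0.04],"turn":[0,0,0]},{"dp":[0.005,0.02,-0.04],"turn":[0,0,0]},{"dp":[0,0.005,-0.015],"turn":[0,0,0]},{"dp":[0,0,0],"turn":[0,0,0]},{"dp":[0,0,0],"turn":[0,0,0]}]' 0 50
python3 -c "
from h import *
togo([.599,-.066,.25],down(-.007));shot('wrist','w7');shot('scene','s7');shot('top','t7')"
```

```text
time: 8.6
ee_pos: [0.5949, -0.0708, 0.2427]
orientation: [1.203, 1.219, -1.22]
ft_force: [-0.1, -0.0, -0.7]
width: 0.0197
t 8.6 p [ 0.5949 -0.0708  0.2427] w 0.0197 F [-0.07 -0.01 -0.74]
[[-0.0135, 0.9999, -0.0009], [-0.0002, -0.0009, -1.0], [-0.9999, -0.0135, 0.0002]] q [-0.207  0.005  1.728 -0.003  1.422 -0.205]
dp tool [-0.0074  0.004  -0.0048]
turn [0.0061 0.0002 0.0135]
```

View pics/w7.png

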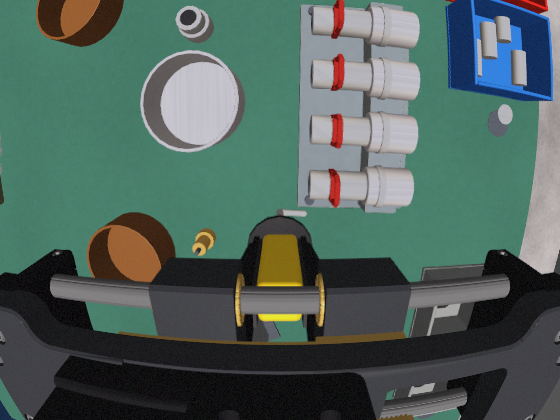

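View pics/s7.png

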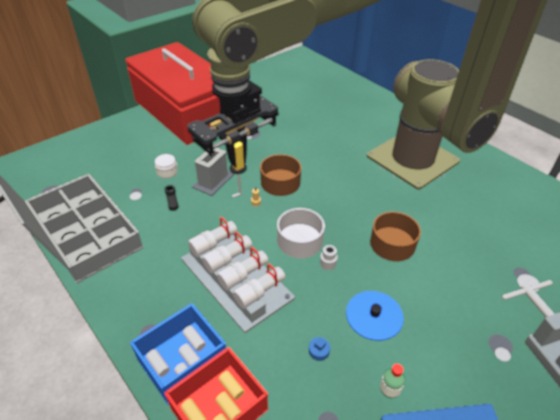

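Run:
```python
from h import *
w=ld('w7');s=ld('s7');t=ld('t7')
st_,R=st();p=st_['ee_pos']
toe=p+R@[.091,.008,0];tip=p+R@[.0885,.022,0]
for n,c,f in(('w',w,1),('s',s,0),('t',t,0)):
    print(n,'toe',proj(c,toe,f),'tip',proj(c,tip,f))
    for i,y in enumerate((-.066,-.006,.054,.114)):
        print('  clip',i+1,'bar',proj(c,[.652,y,.104],f))
im=cv2.imread('pics/w7.png')
crop('w7',250,0,430,225,4,'c8');
crop('s7',180,140,300,310,4,'c9')
```

```text
t 8.75 p [ 0.595  -0.0708  0.2432] w 0.0193 F [ 0.5   0.64 -1.42]
[[-0.0126, 0.9999, -0.0018], [0.0, -0.0018, -1.0], [-0.9999, -0.0126, -0.0]] q [-0.207  0.005  1.727 -0.003  1.422 -0.205]
w toe [289.58207597 210.40362057] tip [306.58793196 211.2398407 ]
  clip 1 bar [339.81718552 192.35834849]
  clip 2 bar [341.74825812 130.89552343]
  clip 3 bar [342.22933283  68.72400712]
  clip 4 bar [341.25896996  10.11216292]
s toe [237.3795158  194.60854901] tip [232.36707947 196.47342562]
  clip 1 bar [222.3163495  220.16207986]
  clip 2 bar [237.62687291 234.81095573]
  clip 3 bar [253.89291478 250.37405712]
  clip 4 bar [271.20680608 266.9397249 ]
t toe [298.61272859 172.67451163] tip [298.53220349 167.63929356]
  clip 1 bar [295.63090474 161.3499609 ]
  clip 2 bar [275.36438963 161.66896968]
  clip 3 bar [255.09801312 161.98797628]
  clip 4 bar [234.83177521 162.3069807 ]
```

View pics/c8.png

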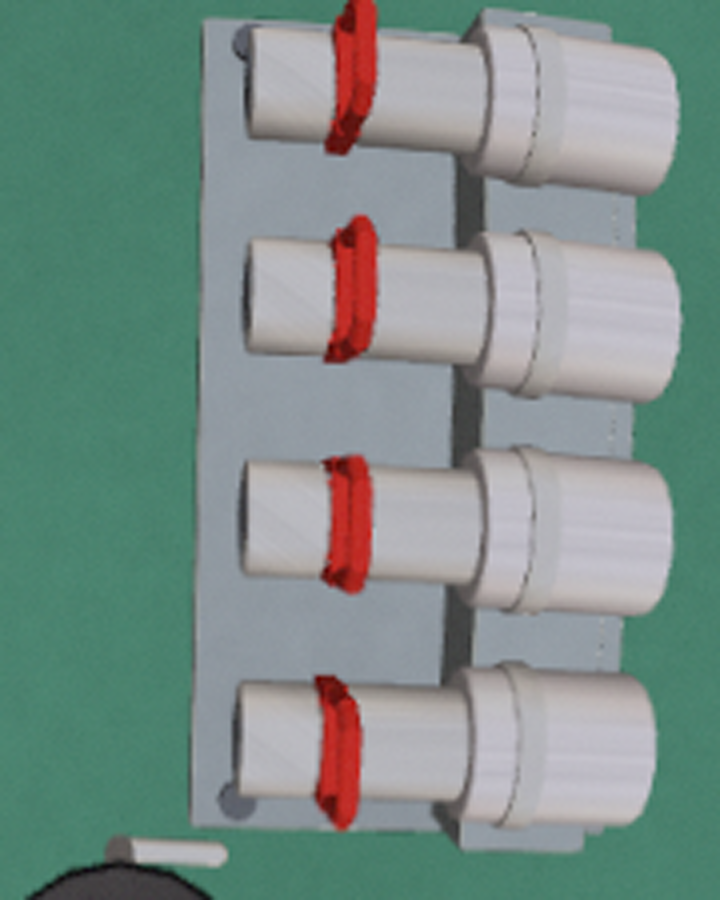

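View pics/c9.png

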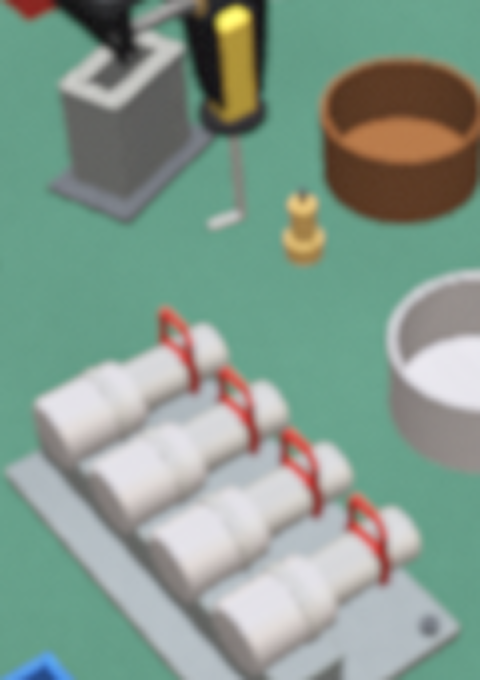

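```bash
cat >> h.py <<'E'
def cradle_lines(cx,cy,yaw):
    c,s=np.cos(yaw),np.sin(yaw);T=lambda p:np.array([cx+c*p[0]-s*p[1],cy+s*p[0]+c*p[1],p[2]])
    L=[]
    L.append(('p',[T((a,b,.012)) for a,b in((-.07,-.13),(.07,-.13),(.07,.13),(-.07,.13),(-.07,-.13))]))
    th=np.linspace(0,2*np.pi,40)
    for y in(-.09,-.03,.03,.09):
        L.append(('s',[T((-.055,y+.016*np.cos(a),.065+.016*np.sin(a))) for a in th]))
        L.append(('b',[T((.059,y+.0235*np.cos(a),.065+.0235*np.sin(a))) for a in th]))
        L.append(('g',[T((-.030,y-.009,.104)),T((-.030,y+.009,.104))]))
        L.append(('g',[T((-.030,y-.015,.081)),T((-.030,y+.015,.081))]))
    return L
def over(fn,lines,box,k,out,fish):
    c=ld(fn);x0,y0,x1,y1=box;crop(fn,*box,k,out);im=cv2.imread(f'pics/{out}.png')
    for _,P in lines:
        q=np.array([(proj(c,X,fish)-[x0,y0])*k+(k-1)/2 for X in P]).round().astype(np.int32)
        cv2.polylines(im,[q],False,(0,0,0) if _!='g' else (255,255,0),1)
    cv2.imwrite(f'pics/{out}.png',im)
E
python3 - <<'E'
from h import *
L=cradle_lines(.683,.024,-.007)
over('w7',L,(280,0,430,225),4 and 3,'o1',1)
over('t7',L,(215,130,315,190),7,'o2',0)
over('s7',L,(170,210,300,330),5,'o3',0)
a=cv2.imread('pics/o1.png');b=cv2.imread('pics/o2.png');print(a.shape,b.shape)
E
```

```text
(675, 450, 3) (420, 700, 3)
```

View pics/o1.png

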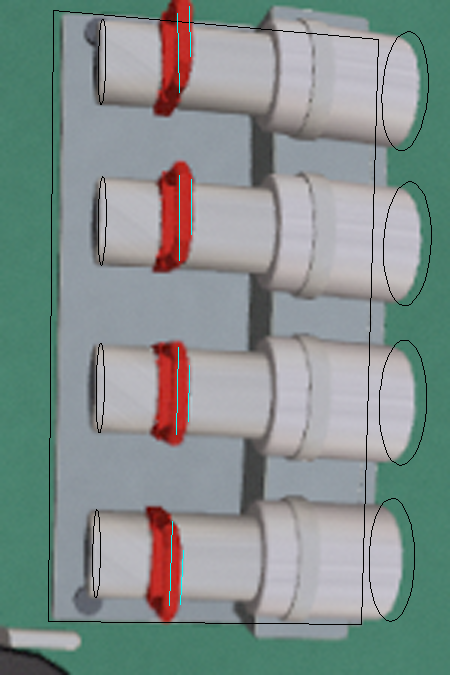

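View pics/o2.png

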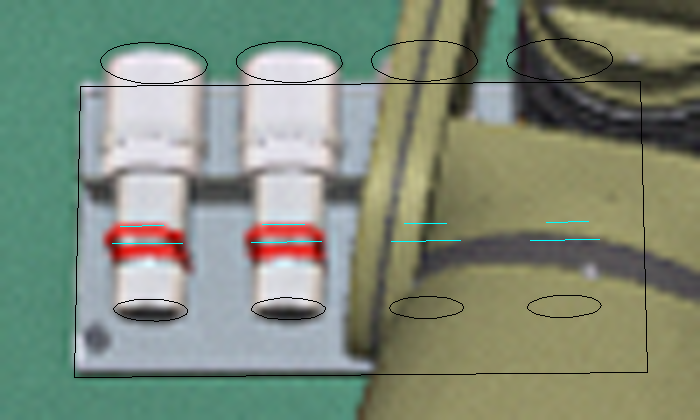

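View pics/o3.png

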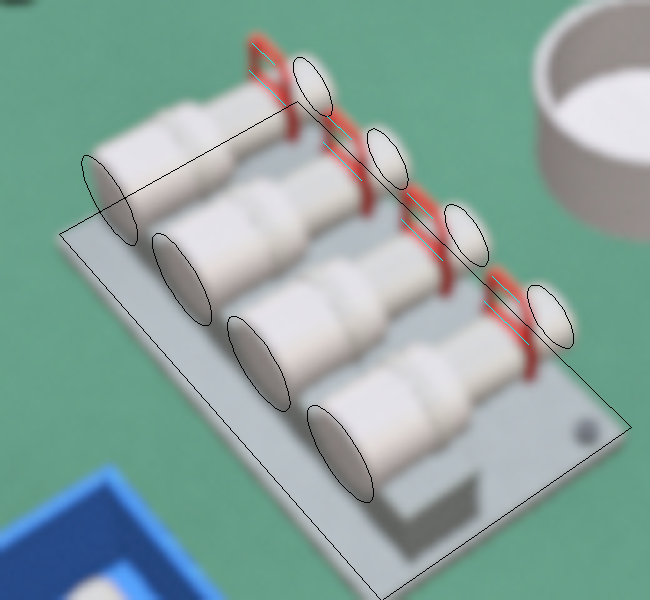

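Run:
```python
from h import *
togo([.612,-.065,.215],down(-.007))
```

```text
t 8.75 p [ 0.595  -0.0708  0.2432] w 0.0193 F [ 0.5   0.64 -1.42]
[[-0.0126, 0.9999, -0.0018], [0.0, -0.0018, -1.0], [-0.9999, -0.0126, -0.0]] q [-0.207  0.005  1.727 -0.003  1.422 -0.205]
dp tool [ 0.028   0.0173 -0.0059]
turn [0.0052 0.     0.0126]
```

```bash
python3 -m pendant '[{"dp":[0.014,0.009,-0.003],"turn":[0.005,0,0.0126]},{"dp":[0.012,0.008,-0.003],"turn":[0,0,0]},{"dp":[0,0,0],"turn":[0,0,0]}]' 0 50
python3 - <<'E'
from h import *
togo([.612,-.065,.181],down(-.007))
E
```

```text
time: 9.12
ee_pos: [0.6126, -0.066, 0.2151]
orientation: [1.216, 1.204, -1.215]
ft_force: [0.5, 0.6, -0.8]
width: 0.0201
t 9.12 p [ 0.6126 -0.066   0.2151] w 0.0201 F [ 0.48  0.56 -0.78]
[[0.001, 1.0, -0.0091], [-0.0002, -0.0091, -1.0], [-1.0, 0.001, 0.0002]] q [-0.194  0.049  1.729  0.     1.362 -0.185]
dp tool [ 0.0341 -0.0006 -0.001 ]
turn [-0.0021  0.0002 -0.001 ]
```

```bash
python3 -m pendant '[{"dp":[0.014,0,-0.001],"turn":[0,0,0]},{"dp":[0.012,0,0],"turn":[0,0,0]},{"dp":[0.006,0,0],"turn":[0,0,0]},{"dp":[0,0,0],"turn":[0,0,0]}]' 0 50
python3 - <<'E'
from h import *
togo([.612,-.065,.181],down(-.007));shot('wrist','w8');shot('scene','s8')
crop('s8',190,180,270,260,8,'c10');crop('w8',260,90,400,230,5,'c11')
E
```

```text
time: 9.62
ee_pos: [0.6121, -0.0647, 0.1799]
orientation: [1.215, 1.206, -1.216]
ft_force: [-0.2, 0.4, -1.8]
width: 0.0198
t 9.62 p [ 0.6121 -0.0647  0.1799] w 0.0198 F [-0.24  0.44 -1.79]
[[-0.0008, 1.0, -0.0087], [0.0001, -0.0087, -1.0], [-1.0, -0.0008, -0.0001]] q [-0.192  0.073  1.764 -0.     1.305 -0.184]
dp tool [-0.0011 -0.0001  0.0003]
turn [-0.0017 -0.0001  0.0008]
```

View pics/c10.png

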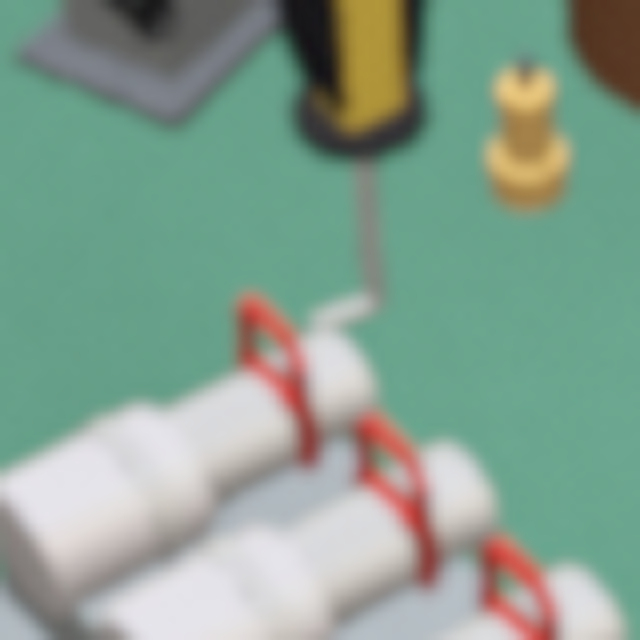

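View pics/c11.png

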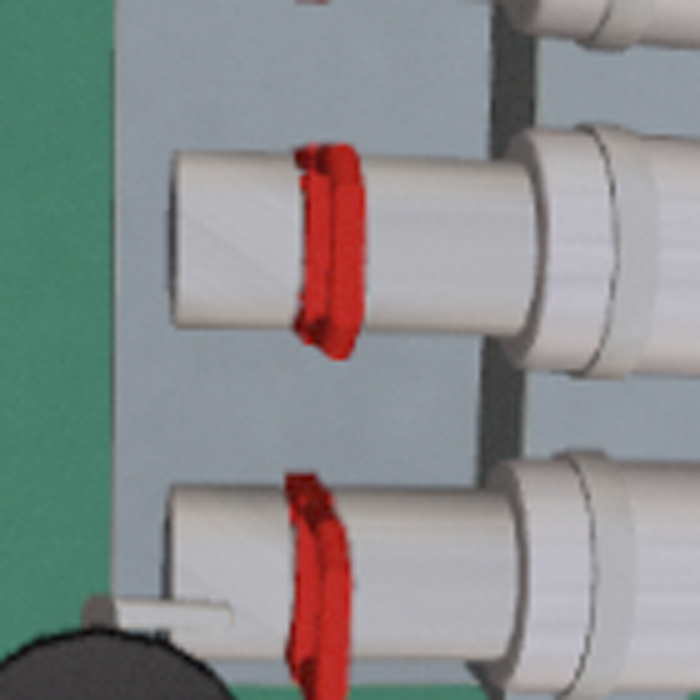

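Run:
```python
from h import *
s=ld('s8');w=ld('w8');S,R=st();p=S['ee_pos']
g=lambda X:np.round((proj(s,X)-[190,180])*8+3.5,0)
h=lambda X:np.round((proj(w,X,1)-[260,90])*5+2,0)
for n,X in(('eye',[.652,-.066,.091]),('bar',[.652,-.066,.104]),('stemtop',[.652,-.066,.081]),('tip',p+R@[.0885,.022,0]),('foot',p+R@[.0925,0,0]),('stem1end top',[.627,-.066,.081])): print(n,g(X),h(X))
```

```text
t 9.72 p [ 0.6127 -0.0648  0.1809] w 0.0201 F [ 0.16  0.73 -1.64]
[[0.0007, 1.0, -0.0087], [-0.0002, -0.0087, -1.0], [-1.0, 0.0007, 0.0002]] q [-0.192  0.073  1.763 -0.     1.305 -0.184]
eye [265. 356.] [340. 612.]
bar [262. 325.] [351. 634.]
stemtop [268. 379.] [332. 596.]
tip [315. 327.] [238. 610.]
foot [377. 304.] [104. 603.]
stem1end top [337. 341.] [188. 597.]
```

```bash
python3 -m pendant '[{"dp":[0.0005,0.011,0.0005],"turn":[0,0,0]},{"dp":[0,0.010,0],"turn":[0,0,0]},{"dp":[0,0.007,0],"turn":[0,0,0]},{"dp":[0,0,0],"turn":[0,0,0]}]' 0 50
python3 - <<'E'
from h import *
togo([.641,-.065,.181],down(-.007));shot('wrist','w9');shot('scene','s9')
crop('s9',190,180,270,260,8,'c12');crop('w9',260,90,400,230,5,'c13')
E
```

```text
time: 10.22
ee_pos: [0.6441, -0.0658, 0.1822]
orientation: [1.217, 1.201, -1.213]
ft_force: [-0.3, 0.2, -0.8]
width: 0.0199
t 10.22 p [ 0.6441 -0.0658  0.1822] w 0.0199 F [-0.33  0.23 -0.77]
[[0.0042, 1.0, -0.0088], [-0.0008, -0.0088, -1.0], [-1.0, 0.0042, 0.0008]] q [-0.185  0.137  1.691 -0.     1.309 -0.176]
dp tool [ 0.0012 -0.0031 -0.0008]
turn [-0.0018  0.0008 -0.0042]
```

View pics/c12.png

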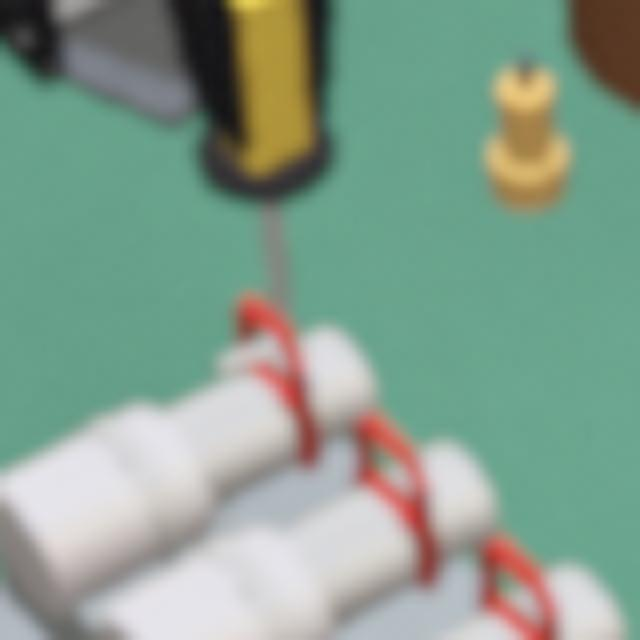

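View pics/c13.png

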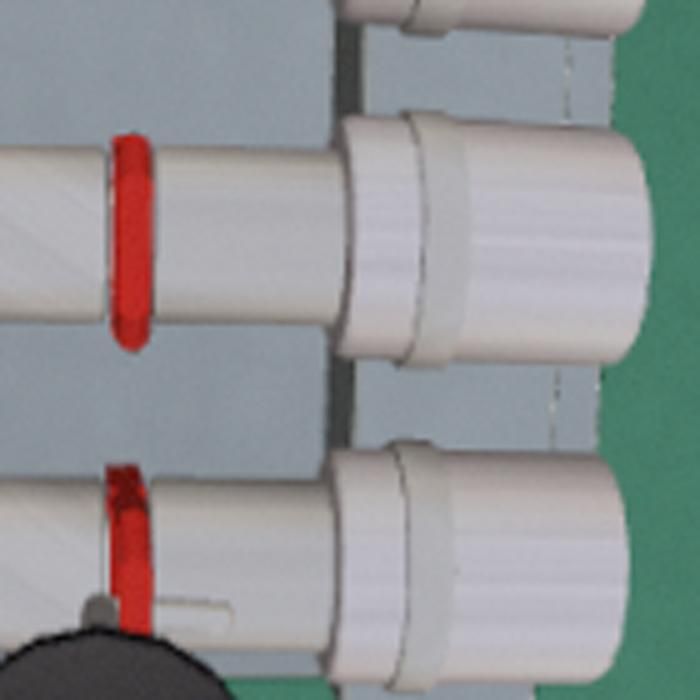

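```bash
python3 -m pendant '[{"dp":[0,-0.003,0],"turn":[0,0,-0.004]},{"dp":[-0.004,0,0],"turn":[0,0,0]},{"dp":[-0.005,0,0],"turn":[0,0,0]},{"dp":[-0.005,0,0],"turn":[0,0,0]},{"dp":[-0.006,0,0],"turn":[0,0,0]},{"dp":[-0.008,0,0],"turn":[0,0,0]},{"dp":[-0.01,0,0],"turn":[0,0,0]},{"dp":[-0.01,0,0],"turn":[0,0,0]},{"dp":[0,0,0],"turn":[0,0,0]}]' 0 50
python3 - <<'E'
from h import *
st();shot('wrist','w10');shot('scene','s10')
crop('s10',190,160,270,260,7,'c12');crop('w10',260,90,400,230,5,'c13')
E
```

```text
time: 11.45
ee_pos: [0.64, -0.0658, 0.2343]
orientation: [1.215, 1.204, -1.216]
ft_force: [-0.5, -0.5, -1.7]
width: 0.0196
t 11.45 p [ 0.64   -0.0658  0.2343] w 0.0196 F [-0.5  -0.5  -1.71]
[[0.0003, 1.0, -0.0089], [-0.0009, -0.0089, -1.0], [-1.0, 0.0003, 0.0009]] q [-1.850e-01  9.800e-02  1.645e+00 -1.000e-03  1.398e+00 -1.760e-01]
```

View pics/c12.png

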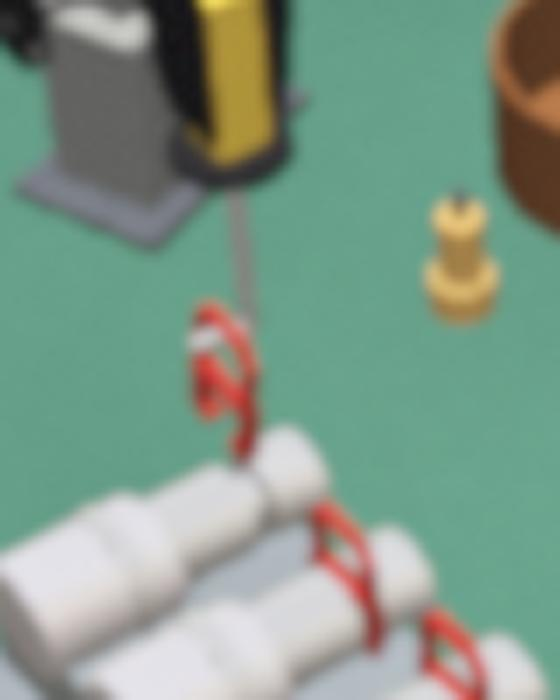

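View pics/c13.png

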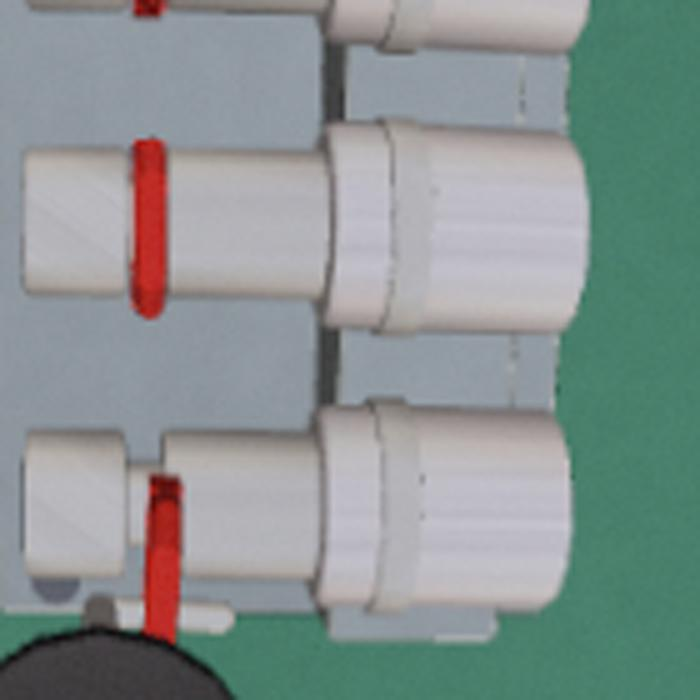

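```bash
python3 -m pendant '[{"dp":[-0.02,-0.01,0],"turn":[0,0,0]},{"dp":[-0.01,-0.02,0],"turn":[0,0,0]},{"dp":[0,-0.03,0],"turn":[0,0,0]},{"dp":[0,-0.03,-0.015],"turn":[0,0,0]},{"dp":[0,-0.03,-0.025],"turn":[0,0,0]},{"dp":[0,-0.015,-0.025],"turn":[0,0,0]},{"dp":[0,0,-0.015],"turn":[0,0,0]},{"dp":[0,0,-0.005],"turn":[0,0,0]},{"dp":[0,0,0],"turn":[0,0,0]}]' 0 50
python3 - <<'E'
from h import *
togo([.505,.029,.20],down(0));shot('wrist','w11');shot('scene','s11')
crop('s11',240,160,360,260,6,'c12')
E
```

```text
time: 12.68
ee_pos: [0.4995, 0.022, 0.2718]
orientation: [1.217, 1.2, -1.215]
ft_force: [-0.3, 0.4, -1.5]
width: 0.0199
t 12.68 p [0.4995 0.022  0.2718] w 0.0199 F [-0.29  0.42 -1.49]
[[0.0038, 0.9999, -0.0103], [-0.002, -0.0103, -0.9999], [-1.0, 0.0039, 0.002]] q [-0.062 -0.247  1.909 -0.002  1.476 -0.052]
dp tool [ 0.0718  0.0052 -0.0072]
turn [-0.0103  0.002  -0.0038]
```

View pics/c12.png

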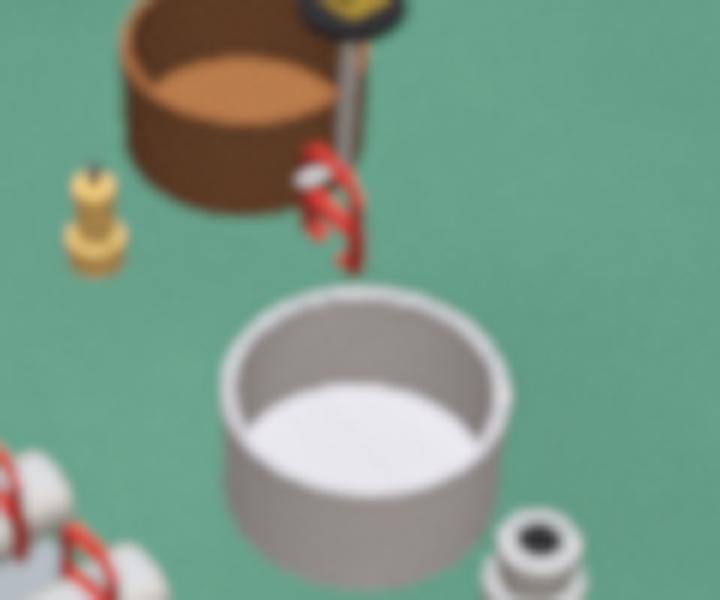

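View pics/w11.png

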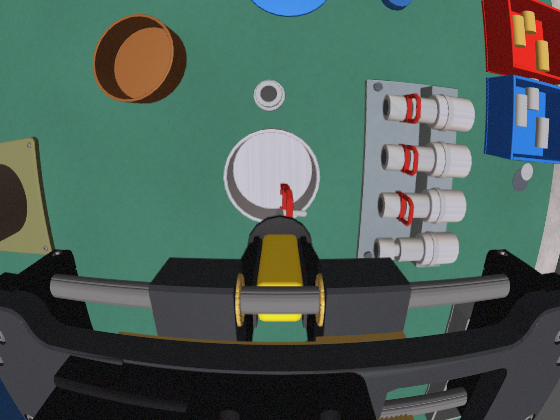

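Run:
```python
from h import *
w=ld('w11')
th=np.linspace(0,2*np.pi,60)
for cx,cy in((.489,.029),):
    L=[('p',[[cx+.058*np.cos(a),cy+.058*np.sin(a),.06] for a in th]),('g',[[cx+.054*np.cos(a),cy+.054*np.sin(a),.004] for a in th])]
    over('w11',L,(205,110,335,235),5,'o4',1)
    over('s11',L,(260,195,340,265),8,'o5',0)
```

```text
(no output)
```

View pics/o4.png

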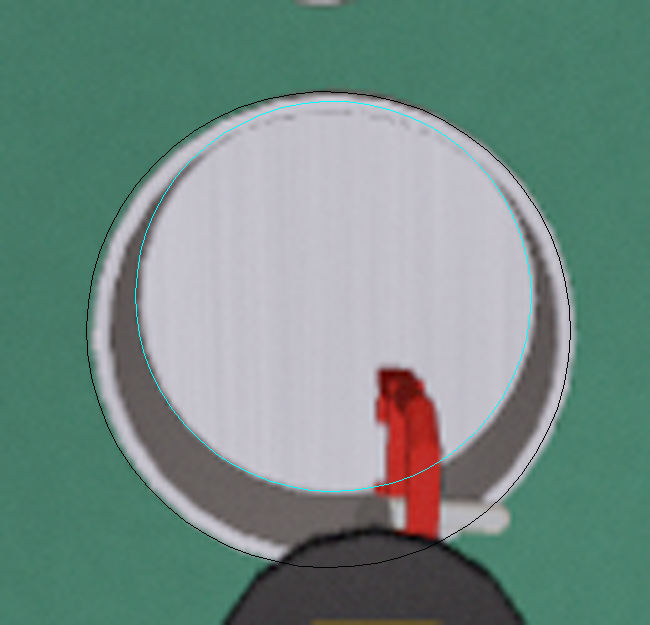

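View pics/o5.png

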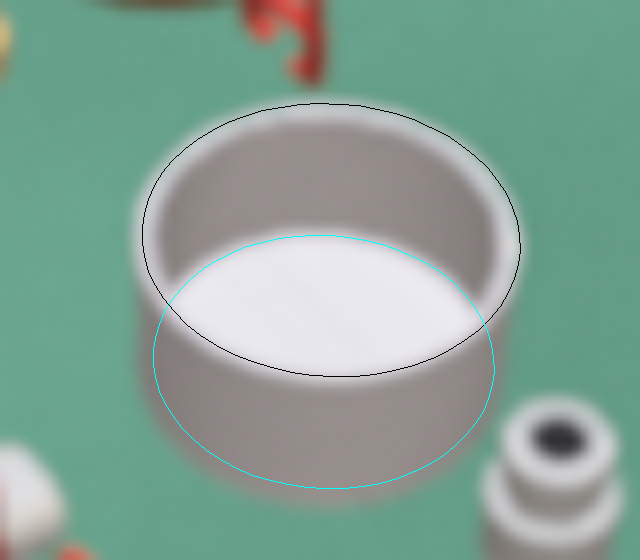

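```bash
python3 -m pendant '[{"dp":[0.02,0.005,-0.007],"turn":[-0.01,0.002,-0.004]},{"dp":[0.03,0,0],"turn":[0,0,0]},{"dp":[0.03,0,0],"turn":[0,0,0]},{"dp":[0.03,0,0],"turn":[0,0,0]},{"dp":[0.015,0,0],"turn":[0,0,0]},{"dp":[0.01,0,0],"turn":[0,0,0]},{"dp":[0,0,0],"turn":[0,0,0]}]' 0 50
python3 - <<'E'
from h import *
togo([.505,.029,.136],down(0));shot('scene','s12');shot('wrist','w12')
crop('s12',250,170,350,270,6,'c12');crop('w12',205,110,335,235,5,'c13')
E
```

```text
time: 13.65
ee_pos: [0.5048, 0.0281, 0.1252]
orientation: [1.208, 1.214, -1.216]
ft_force: [-0.8, 0.5, -0.8]
width: 0.0195
t 13.65 p [0.5048 0.0281 0.1252] w 0.0195 F [-0.8   0.47 -0.79]
[[-0.0075, 1.0, -0.0024], [0.0009, -0.0023, -1.0], [-1.0, -0.0075, -0.0009]] q [-5.10e-02 -1.20e-01  2.05e+00  1.00e-03  1.22e+00 -4.90e-02]
dp tool [-0.0108  0.0001 -0.0009]
turn [-0.0024 -0.0009  0.0075]
```

View pics/c12.png

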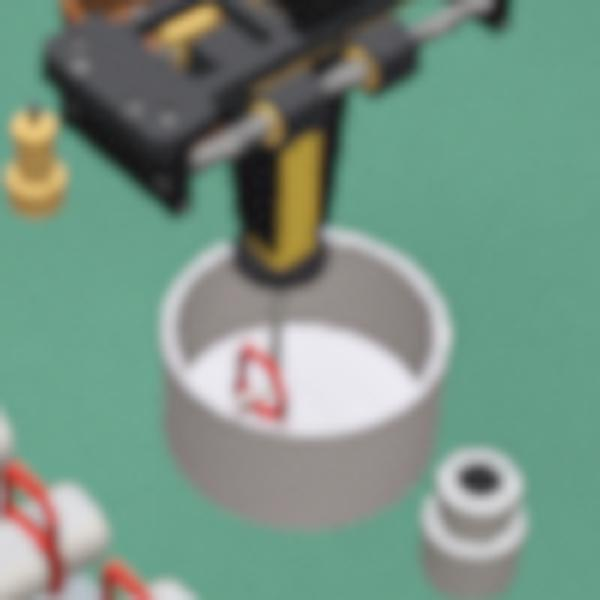

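View pics/c13.png

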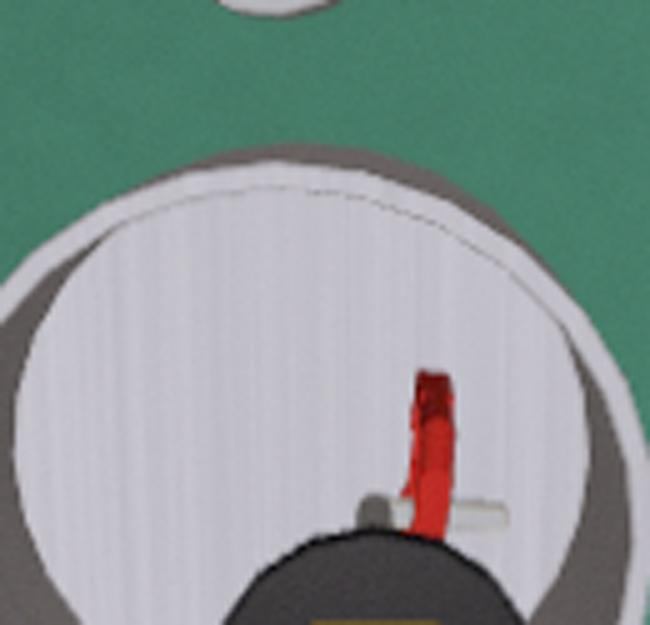

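```bash
python3 -m pendant '[{"dp":[-0.007,0,0],"turn":[0,0,0.006]},{"dp":[0,-0.014,0],"turn":[0,0,0]},{"dp":[0,-0.014,0],"turn":[0,0,0]},{"dp":[0,-0.006,0],"turn":[0,0,0]},{"dp":[0,0,0],"turn":[0,0,0]}]' 0 50
python3 - <<'E'
from h import *
st();shot('scene','s12');shot('wrist','w12')
crop('s12',250,170,350,270,6,'c12');crop('w12',205,110,335,235,5,'c13')
E
```

```text
time: 14.38
ee_pos: [0.4708, 0.0281, 0.1376]
orientation: [1.215, 1.203, -1.205]
ft_force: [-0.7, 0.4, -0.1]
width: 0.0199
t 14.38 p [0.4708 0.0281 0.1376] w 0.0199 F [-0.72  0.39 -0.13]
[[0.0079, 1.0, -0.0022], [0.0004, -0.0022, -1.0], [-1.0, 0.0079, -0.0005]] q [-5.500e-02 -2.270e-01  2.120e+00  1.000e-03  1.241e+00 -5.300e-02]
```

View pics/c12.png

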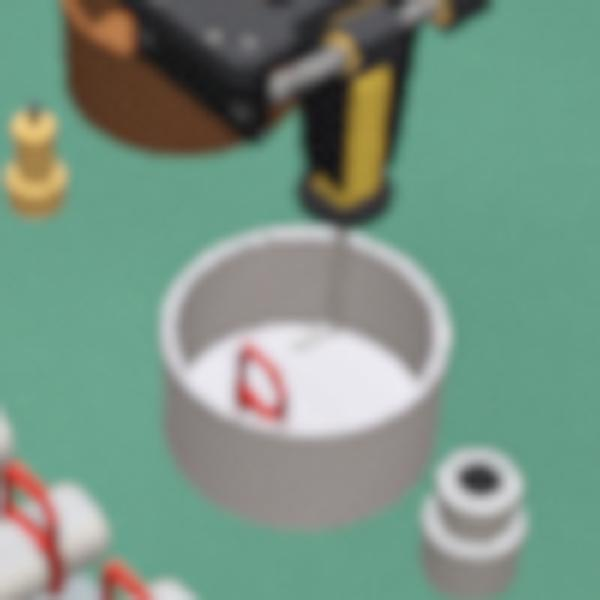

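View pics/c13.png

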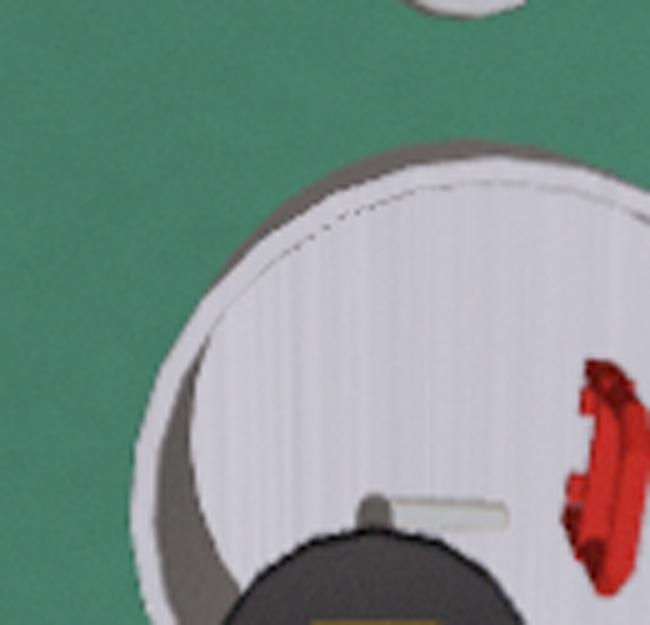

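```bash
python3 -m pendant '[{"dp":[0,0.014,0],"turn":[0,0,-0.008]},{"dp":[0,0.014,0],"turn":[0,0,0]},{"dp":[0,0.006,0],"turn":[0,0,0]},{"dp":[-0.008,0,0],"turn":[0,0,0]},{"dp":[-0.01,0,0],"turn":[0,0,0]},{"dp":[0,-0.01,0],"turn":[0,0,0]},{"dp":[0,-0.013,0],"turn":[0,0,0]},{"dp":[0,-0.01,0],"turn":[0,0,0]},{"dp":[0,0,0],"turn":[0,0,0]}]' 0 50
python3 - <<'E'
from h import *
togo([.472,.028,.134],down(0));shot('wrist','w12')
crop('w12',205,110,335,235,5,'c13')
E
```

```text
time: 15.6
ee_pos: [0.4702, 0.0282, 0.1562]
orientation: [1.21, 1.21, -1.212]
ft_force: [0.8, -0.3, -1.0]
width: 0.0198
t 15.6 p [0.4702 0.0282 0.1562] w 0.0198 F [ 0.82 -0.34 -1.05]
[[-0.0022, 1.0, -0.0021], [0.0005, -0.0021, -1.0], [-1.0, -0.0022, -0.0005]] q [-0.054 -0.239  2.098  0.     1.286 -0.052]
dp tool [0.0222 0.0018 0.0002]
turn [-0.0021 -0.0005  0.0022]
```

View pics/c13.png

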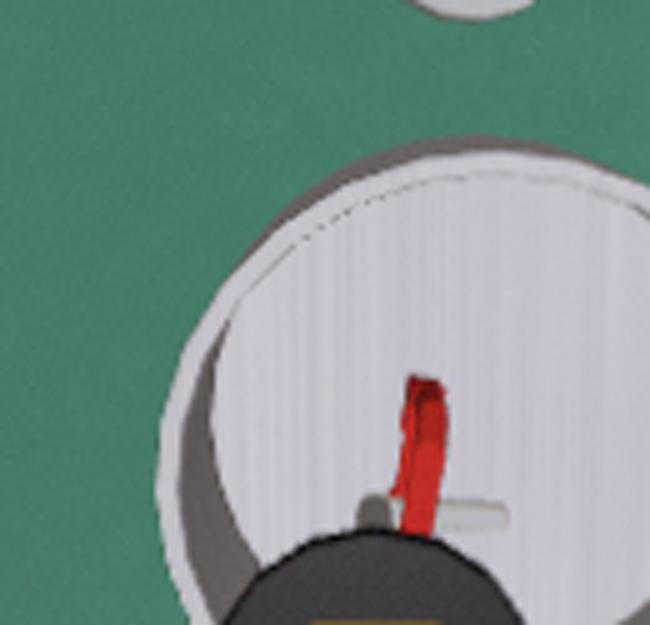

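```bash
python3 -m pendant '[{"dp":[0.01,0,0],"turn":[0,0,0]},{"dp":[0.01,0,0],"turn":[0,0,0]},{"dp":[0,0,0],"turn":[0,0,0]},{"dp":[0,-0.012,0],"turn":[0,0,0]},{"dp":[0,-0.009,0],"turn":[0,0,0]},{"dp":[0,0,0],"turn":[0,0,0]}]' 0 50
python3 - <<'E'
from h import *
st();shot('wrist','w12')
crop('w12',205,110,335,235,5,'c13')
E
```

```text
time: 16.4
ee_pos: [0.4482, 0.0282, 0.1344]
orientation: [1.21, 1.211, -1.213]
ft_force: [-0.8, -0.1, -0.8]
width: 0.0197
t 16.4 p [0.4482 0.0282 0.1344] w 0.0197 F [-0.76 -0.07 -0.81]
[[-0.003, 1.0, -0.0021], [0.0006, -0.0021, -1.0], [-1.0, -0.003, -0.0006]] q [-0.057 -0.274  2.163  0.     1.255 -0.055]
```

View pics/c13.png

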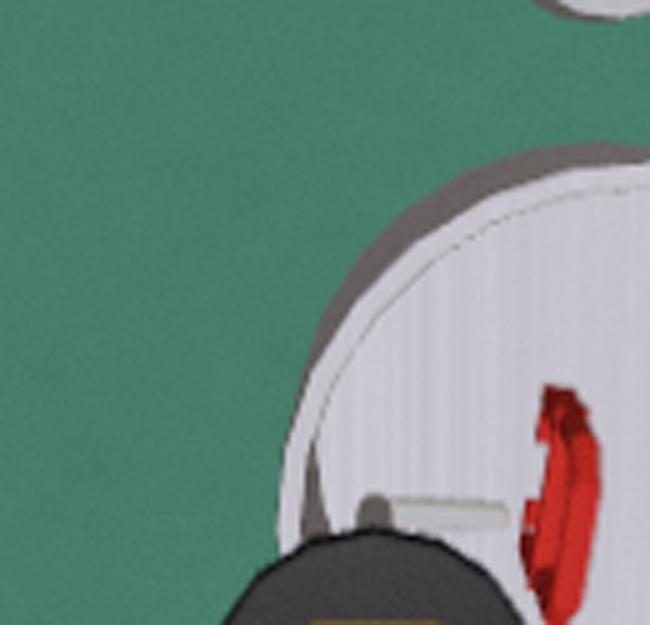

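Free. I'll raise to bar height and push the clip over.

```bash
python3 -m pendant '[{"dp":[-0.01,0,0],"turn":[0,0,0]},{"dp":[0,0.01,0],"turn":[0,0,0]},{"dp":[0,0.01,0],"turn":[0,0,0]},{"dp":[0,0.01,0],"turn":[0,0,0]},{"dp":[-0.01,0,0],"turn":[0,0,0]},{"dp":[-0.04,0,0],"turn":[0,0,0]},{"dp":[-0.04,0,0],"turn":[0,0,0]},{"dp":[0,0,0],"turn":[0,0,0]}]' 0 50
python3 - <<'E'
from h import *
togo([.604,.0,.21],down(-.007));shot('wrist','w12');shot('scene','s12')
crop('w12',205,110,335,235,5,'c13');crop('s12',250,170,350,270,6,'c12')
E
```

```text
time: 17.45
ee_pos: [0.4821, 0.028, 0.2391]
orientation: [1.21, 1.211, -1.213]
ft_force: [0.2, -0.6, -1.3]
width: 0.0196
t 17.45 p [0.4821 0.028  0.2391] w 0.0196 F [ 0.22 -0.64 -1.33]
[[-0.0028, 1.0, -0.0022], [0.0006, -0.0022, -1.0], [-1.0, -0.0028, -0.0006]] q [-0.053 -0.269  1.981  0.     1.433 -0.051]
dp tool [0.0288 0.122  0.0278]
turn [ 0.0048 -0.0006  0.0028]
```

View pics/c13.png

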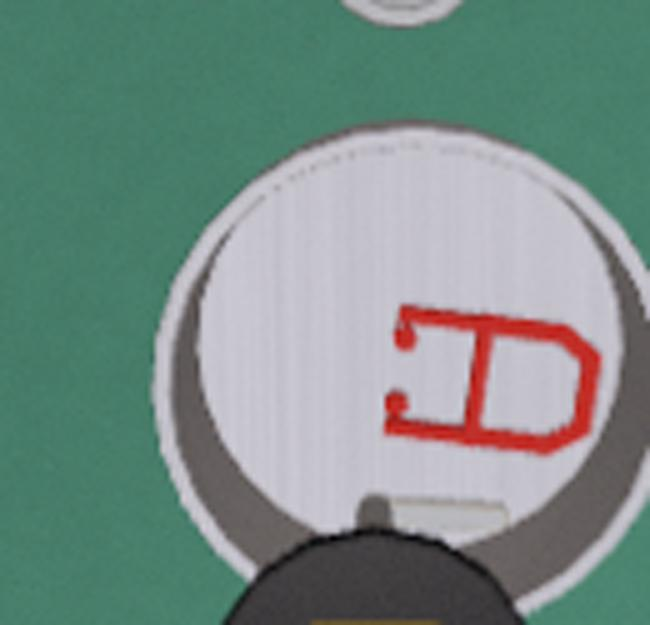

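View pics/c12.png

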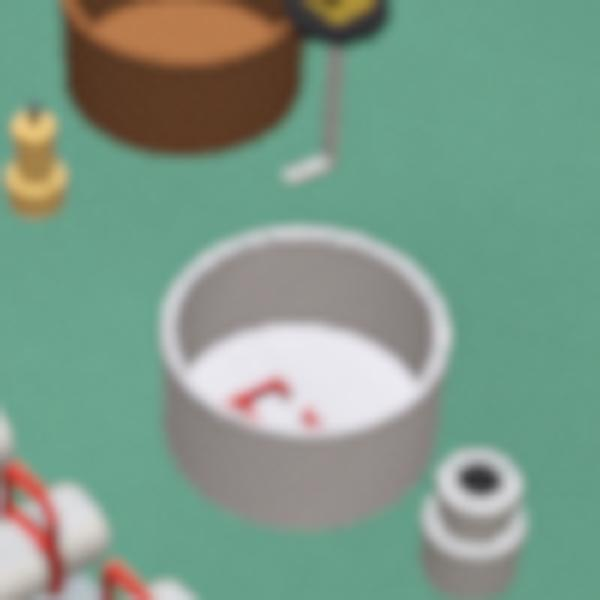

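```bash
python3 -m pendant '[{"dp":[0,0.03,0.008],"turn":[0.005,0,0.003]},{"dp":[0,0.04,0.012],"turn":[0,0,0]},{"dp":[0.005,0.035,0.01],"turn":[0,0,0]},{"dp":[0.01,0.02,0.003],"turn":[0,0,0]},{"dp":[0.01,0,0],"turn":[0,0,0]},{"dp":[0,0,0],"turn":[0,0,0]}]' 0 50
python3 - <<'E'
from h import *
togo([.610,-.005,.181],down(-.007))
E
```

```text
time: 18.3
ee_pos: [0.6005, -0.0057, 0.1935]
orientation: [1.203, 1.229, -1.234]
ft_force: [-0.5, 0.1, -1.5]
width: 0.02
t 18.3 p [ 0.6005 -0.0057  0.1935] w 0.02 F [-0.48  0.12 -1.55]
[[-0.0283, 0.9996, -0.0068], [0.003, -0.0067, -1.0], [-0.9996, -0.0283, -0.0028]] q [-0.099  0.048  1.767  0.     1.355 -0.092]
dp tool [ 0.0122  0.0098 -0.0007]
turn [ 0.0002 -0.0028  0.0283]
```

```bash
python3 -m pendant '[{"dp":[0.01,0.007,-0.0007],"turn":[0,-0.003,0.028]},{"dp":[0,0,0],"turn":[0,0,0]}]' 0 50
python3 - <<'E'
from h import *
togo([.610,-.005,.181],down(-.007));shot('scene','s13');crop('s13',200,190,280,270,8,'c12')
E
```

```text
time: 18.55
ee_pos: [0.6052, -0.0045, 0.1822]
orientation: [1.213, 1.208, -1.215]
ft_force: [0.5, -0.0, -0.9]
width: 0.0199
t 18.55 p [ 0.6052 -0.0045  0.1822] w 0.0199 F [ 0.48 -0.04 -0.89]
[[-0.0022, 1.0, -0.0063], [0.0, -0.0063, -1.0], [-1.0, -0.0022, -0.0]] q [-0.096  0.05   1.784 -0.     1.309 -0.09 ]
dp tool [0.0012 0.0048 0.0005]
turn [ 0.0007 -0.      0.0022]
```

View pics/c12.png

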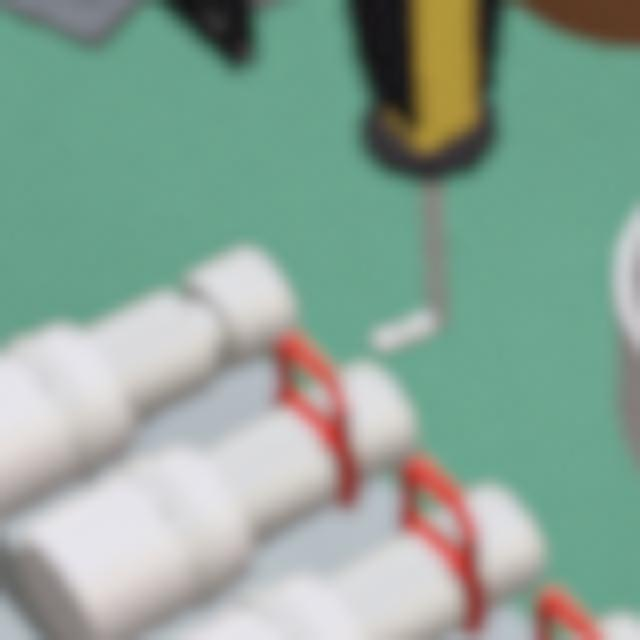

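```bash
python3 -m pendant '[{"dp":[0.001,0.012,0.0005],"turn":[0,0,0.001]},{"dp":[0,0.012,0],"turn":[0,0,0]},{"dp":[0,0.008,0],"turn":[0,0,0]},{"dp":[0,0,0],"turn":[0,0,0]}]' 0 50
python3 - <<'E'
from h import *
togo([.640,-.005,.181],down(-.007));shot('scene','s13');crop('s13',200,190,280,270,8,'c12');shot('wrist','w13');crop('w13',260,90,400,230,5,'c13')
E
```

```text
time: 19.1
ee_pos: [0.641, -0.0053, 0.1847]
orientation: [1.215, 1.203, -1.211]
ft_force: [-0.3, 0.7, -0.7]
width: 0.0199
t 19.1 p [ 0.641  -0.0053  0.1847] w 0.0199 F [-0.3   0.66 -0.67]
[[0.0038, 1.0, -0.0062], [-0.0004, -0.0062, -1.0], [-1.0, 0.0038, 0.0004]] q [-0.092  0.122  1.704 -0.     1.312 -0.086]
dp tool [ 0.0037 -0.001  -0.0003]
turn [ 0.0008  0.0004 -0.0038]
```

View pics/c12.png

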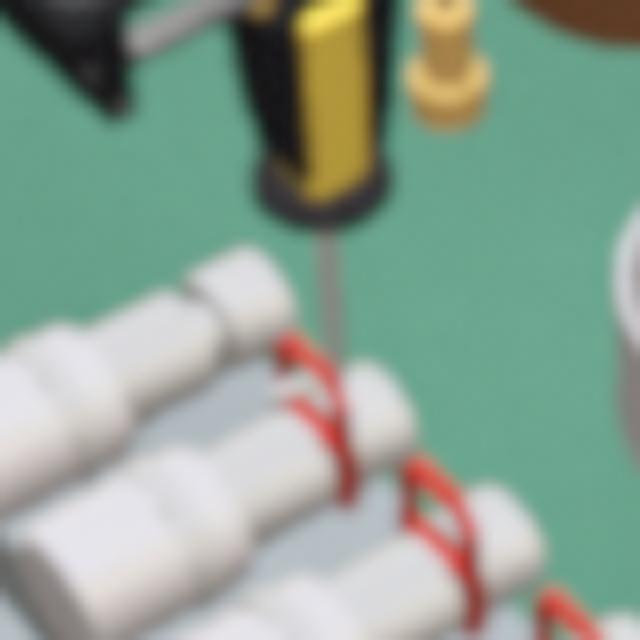

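View pics/c13.png

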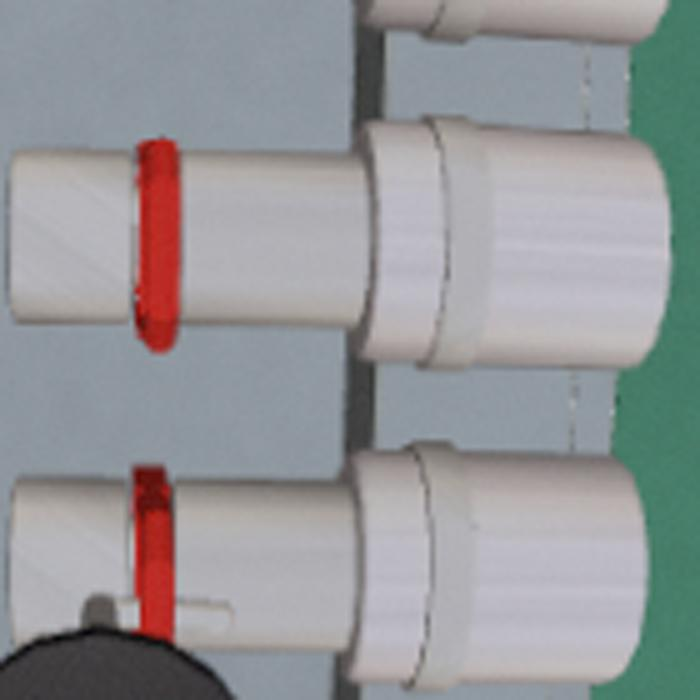

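Toe is through loop 2 and under its bar. I'll pull up, then carry it over the pot.

```bash
python3 -m pendant '[{"dp":[-0.004,0,0],"turn":[0,0,-0.004]},{"dp":[-0.005,0,0],"turn":[0,0,0]},{"dp":[-0.005,0,0],"turn":[0,0,0]},{"dp":[-0.006,0,0],"turn":[0,0,0]},{"dp":[-0.008,0,0],"turn":[0,0,0]},{"dp":[-0.01,0,0],"turn":[0,0,0]},{"dp":[-0.015,0,0],"turn":[0,0,0]},{"dp":[-0.02,0,0],"turn":[0,0,0]},{"dp":[-0.01,-0.015,0],"turn":[0,0,0]},{"dp":[0,-0.02,0],"turn":[0,0,0]}]' 0 50
python3 - <<'E'
from h import *
togo([.477,.036,.20],down(0));shot('scene','s14');crop('s14',190,160,290,260,6,'c12')
E
```

```text
time: 20.45
ee_pos: [0.6059, -0.0052, 0.2776]
orientation: [1.215, 1.203, -1.211]
ft_force: [-0.9, -0.2, -1.3]
width: 0.0195
t 20.45 p [ 0.6059 -0.0052  0.2776] w 0.0195 F [-0.94 -0.17 -1.31]
[[0.004, 1.0, -0.0062], [-0.0009, -0.0062, -1.0], [-1.0, 0.004, 0.0008]] q [-0.097 -0.007  1.681 -0.     1.463 -0.091]
dp tool [ 0.077  -0.1295 -0.0404]
turn [-0.0062  0.0009 -0.004 ]
```

View pics/c12.png

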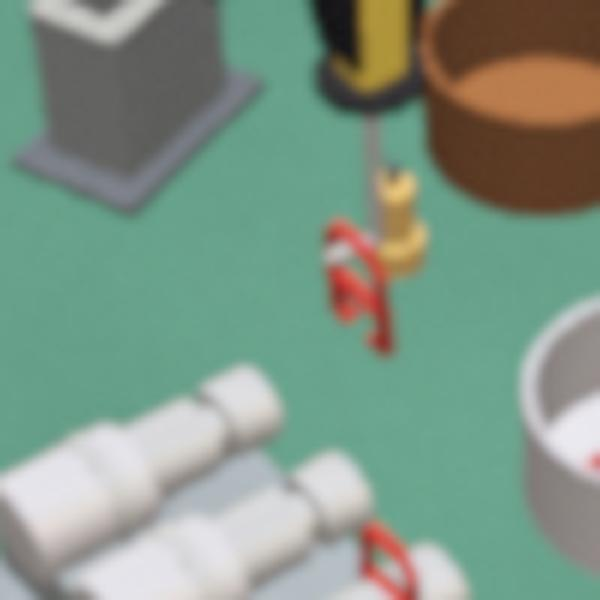

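```bash
python3 -m pendant '[{"dp":[0,-0.03,-0.01],"turn":[-0.006,0,-0.004]},{"dp":[0,-0.03,-0.015],"turn":[0,0,0]},{"dp":[0,-0.03,-0.015],"turn":[0,0,0]},{"dp":[0,-0.02,-0.01],"turn":[0,0,0]},{"dp":[0.01,-0.012,0],"turn":[0,0,0]},{"dp":[0.03,0,0],"turn":[0,0,0]},{"dp":[0.025,0,0],"turn":[0,0,0]},{"dp":[0,0,0],"turn":[0,0,0]}]' 0 50
python3 - <<'E'
from h import *
togo([.471,.045,.134],down(0))
E
```

```text
time: 21.5
ee_pos: [0.4823, 0.0452, 0.2197]
orientation: [1.214, 1.198, -1.202]
ft_force: [0.4, 0.1, -1.2]
width: 0.0196
t 21.5 p [0.4823 0.0452 0.2197] w 0.0196 F [ 0.43  0.07 -1.25]
[[0.0121, 0.9999, -0.001], [-0.0019, -0.001, -1.0], [-0.9999, 0.0121, 0.0019]] q [-1.600e-02 -2.650e-01  2.010e+00 -2.000e-03  1.385e+00 -1.500e-02]
dp tool [ 0.0856 -0.0124  0.    ]
turn [-0.001   0.0019 -0.0121]
```

```bash
python3 -m pendant '[{"dp":[0.02,-0.008,0],"turn":[0,0.002,-0.012]},{"dp":[0.03,-0.003,0],"turn":[0,0,0]},{"dp":[0.025,0,0],"turn":[0,0,0]},{"dp":[0.008,0,0],"turn":[0,0,0]},{"dp":[0,0,0],"turn":[0,0,0]}]' 0 50
python3 - <<'E'
from h import *
togo([.471,.045,.136],down(0));shot('wrist','w14')
crop('w14',205,110,335,235,5,'c13')
E
```

```text
time: 22.12
ee_pos: [0.4726, 0.0442, 0.136]
orientation: [1.212, 1.206, -1.208]
ft_force: [-0.0, 0.2, -0.9]
width: 0.0203
t 22.12 p [0.4726 0.0442 0.136 ] w 0.0203 F [-0.02  0.18 -0.87]
[[0.0031, 1.0, -0.0019], [-0.0, -0.0019, -1.0], [-1.0, 0.0031, 0.0]] q [-0.02  -0.214  2.112  0.     1.241 -0.018]
dp tool [-0.     -0.0016 -0.0008]
turn [-0.0019  0.     -0.0031]
```

View pics/c13.png

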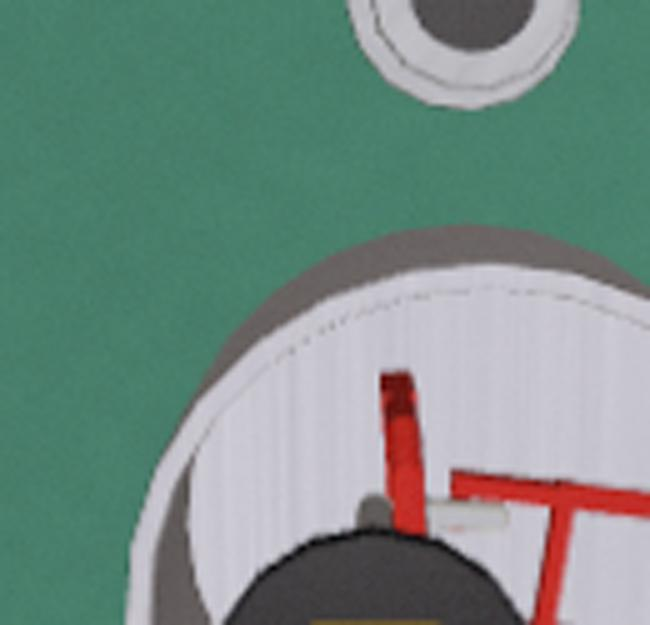

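```bash
python3 -m pendant '[{"dp":[0,-0.012,0],"turn":[0,0,0]},{"dp":[0,-0.011,0],"turn":[0,0,0]},{"dp":[0,0,0],"turn":[0,0,0]}]' 0 50
python3 - <<'E'
from h import *
st();shot('wrist','w15')
crop('w15',205,110,335,235,5,'c13')
E
```

```text
time: 22.55
ee_pos: [0.4496, 0.0443, 0.1389]
orientation: [1.214, 1.202, -1.205]
ft_force: [0.1, 0.1, -1.0]
width: 0.0202
t 22.55 p [0.4496 0.0443 0.1389] w 0.0202 F [ 0.07  0.15 -1.01]
[[0.008, 1.0, -0.0018], [-0.0002, -0.0018, -1.0], [-1.0, 0.008, 0.0002]] q [-0.021 -0.28   2.16  -0.     1.254 -0.019]
```

View pics/c13.png

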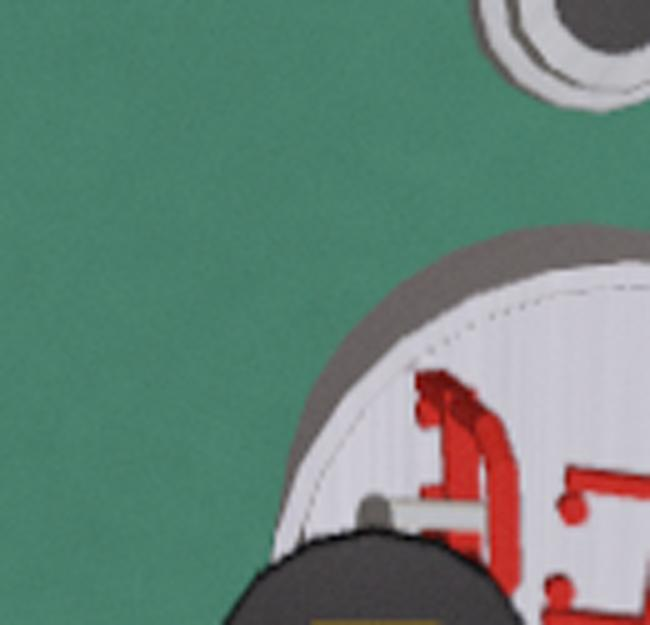

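```bash
python3 -m pendant '[{"dp":[0.004,0.008,0],"turn":[0,0,-0.008]},{"dp":[0,0.008,0],"turn":[0,0,0]},{"dp":[-0.01,0,0],"turn":[0,0,0]},{"dp":[-0.01,0,0],"turn":[0,0,0]},{"dp":[0,0.01,0],"turn":[0,0,0]},{"dp":[0,0.01,0],"turn":[0,0,0]},{"dp":[0,0,0],"turn":[0,0,0]}]' 0 50
python3 - <<'E'
from h import *
togo([.482,.045,.131],down(0));shot('wrist','w15')
crop('w15',205,110,335,235,5,'c13')
E
```

```text
time: 23.48
ee_pos: [0.4903, 0.0441, 0.1576]
orientation: [1.212, 1.206, -1.209]
ft_force: [-0.5, 0.3, -1.3]
width: 0.0198
t 23.48 p [0.4903 0.0441 0.1576] w 0.0198 F [-0.47  0.27 -1.27]
[[0.0028, 1.0, -0.002], [-0.0002, -0.002, -1.0], [-1.0, 0.0028, 0.0002]] q [-0.019 -0.192  2.055 -0.     1.275 -0.017]
dp tool [ 0.0266 -0.0084 -0.0009]
turn [-0.002   0.0002 -0.0028]
```

View pics/c13.png

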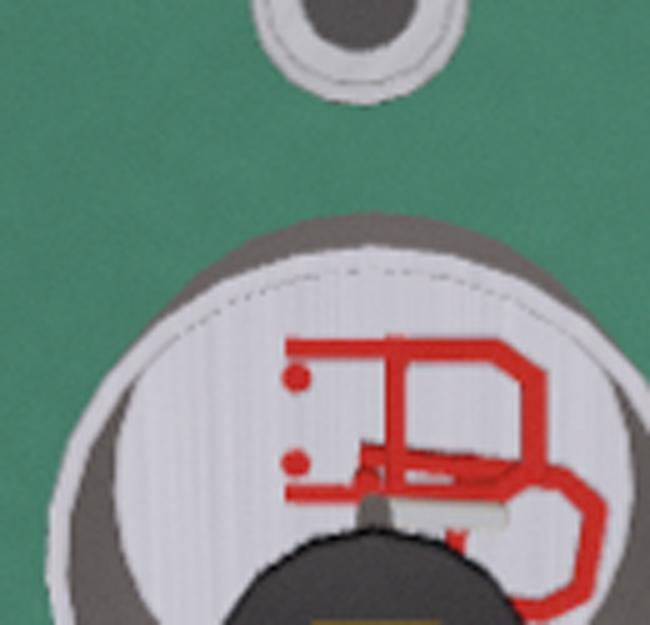

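```bash
python3 -m pendant '[{"dp":[-0.04,0,0],"turn":[0,0,0]},{"dp":[-0.03,0.02,0],"turn":[0,0,0]},{"dp":[0,0.035,-0.005],"turn":[0.003,0,0]},{"dp":[0.005,0.035,-0.005],"turn":[0.003,0,0]},{"dp":[0.01,0.02,0],"turn":[0,0,0]},{"dp":[0.01,0,0],"turn":[0,0,0]},{"dp":[0,0,0],"turn":[0,0,0]}]' 0 50
python3 - <<'E'
from h import *
shot('wrist','w16')
togo([.608,.055,.182],down(-.007))
E
```

```text
time: 24.4
ee_pos: [0.6, 0.0541, 0.2003]
orientation: [1.213, 1.209, -1.218]
ft_force: [-1.0, -0.8, -2.2]
width: 0.0198
t 24.45 p [0.6003 0.0541 0.201 ] w 0.0199 F [ 0.61  0.52 -1.77]
[[-0.0032, 1.0, -0.008], [-0.0001, -0.008, -1.0], [-1.0, -0.0032, 0.0002]] q [ 1.000e-03  3.200e-02  1.771e+00 -0.000e+00  1.342e+00  9.000e-03]
dp tool [ 0.019   0.0077 -0.0009]
turn [-0.001   0.0002  0.0032]
```

View pics/w16.png

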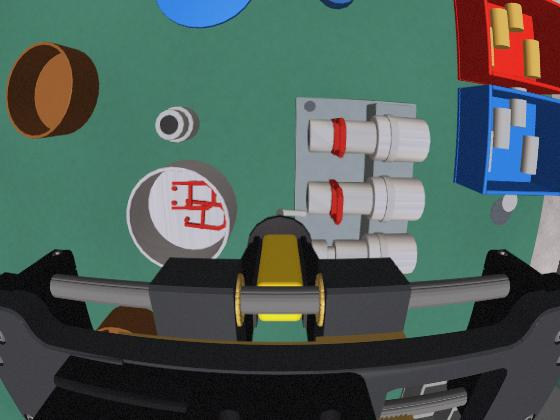

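```bash
python3 -m pendant '[{"dp":[0.01,0.004,-0.0005],"turn":[0,0,0.003]},{"dp":[0.007,0.004,-0.0005],"turn":[0,0,0]},{"dp":[0,0,0],"turn":[0,0,0]}]' 0 50
python3 - <<'E'
from h import *
togo([.640,.055,.182],down(-.007));shot('scene','s13');crop('s13',215,205,295,285,8,'c12')
E
```

```text
time: 24.82
ee_pos: [0.6078, 0.0551, 0.1838]
orientation: [1.216, 1.204, -1.214]
ft_force: [0.2, 0.1, -0.5]
width: 0.0196
t 24.82 p [0.6078 0.0551 0.1838] w 0.0196 F [ 0.23  0.11 -0.46]
[[0.0011, 1.0, -0.008], [-0.0001, -0.008, -1.0], [-1.0, 0.0011, 0.0001]] q [ 0.003  0.058  1.773 -0.     1.309  0.011]
dp tool [ 0.0018  0.0322 -0.0001]
turn [-0.001   0.0001 -0.0011]
```

View pics/c12.png

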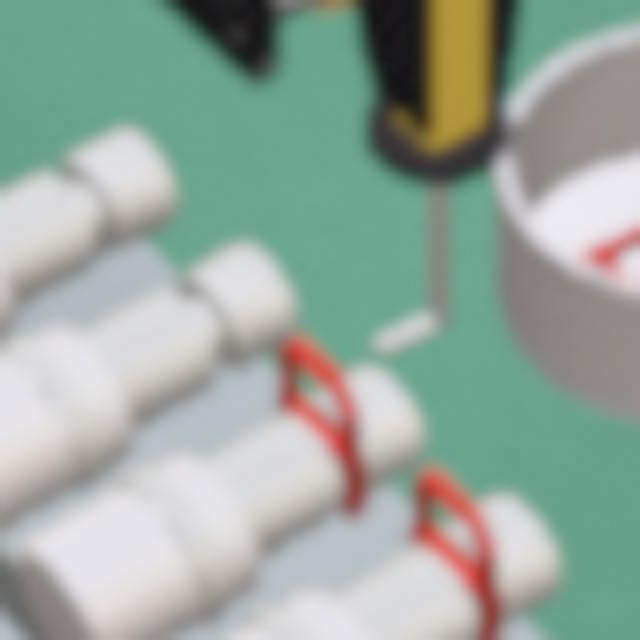

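```bash
python3 -m pendant '[{"dp":[0.003,0.01,0],"turn":[0,0,0]},{"dp":[0.001,0.012,0],"turn":[0,0,0]},{"dp":[0,0.007,0],"turn":[0,0,0]},{"dp":[0,0,0],"turn":[0,0,0]}]' 0 50
python3 - <<'E'
from h import *
togo([.640,.055,.182],down(-.007));shot('scene','s13');crop('s13',215,205,295,285,8,'c12');shot('wrist','w13');crop('w13',260,90,400,230,5,'c13')
E
```

```text
time: 25.38
ee_pos: [0.6399, 0.0548, 0.1808]
orientation: [1.217, 1.203, -1.213]
ft_force: [1.0, 0.4, -1.2]
width: 0.0197
t 25.38 p [0.6399 0.0548 0.1808] w 0.0197 F [ 1.01  0.36 -1.21]
[[0.0033, 1.0, -0.0081], [-0.0001, -0.0081, -1.0], [-1.0, 0.0033, 0.0001]] q [ 0.002  0.128  1.704 -0.     1.307  0.01 ]
dp tool [-0.0012  0.0001 -0.0002]
turn [-0.0011  0.0001 -0.0033]
```

View pics/c12.png

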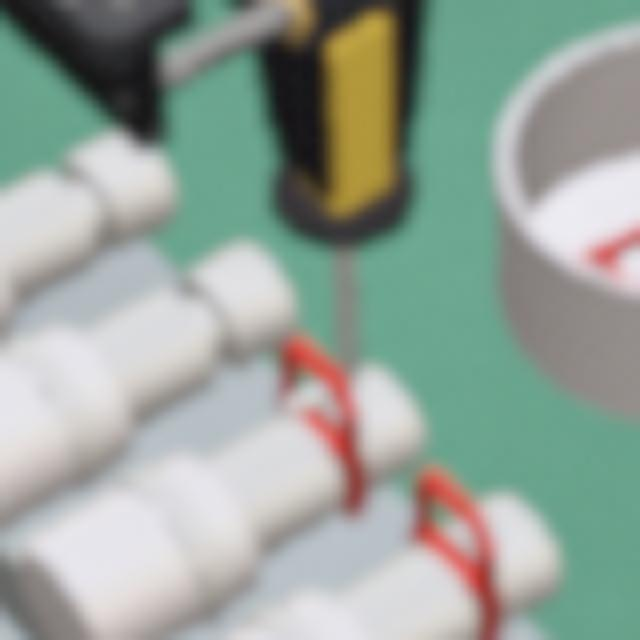

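View pics/c13.png

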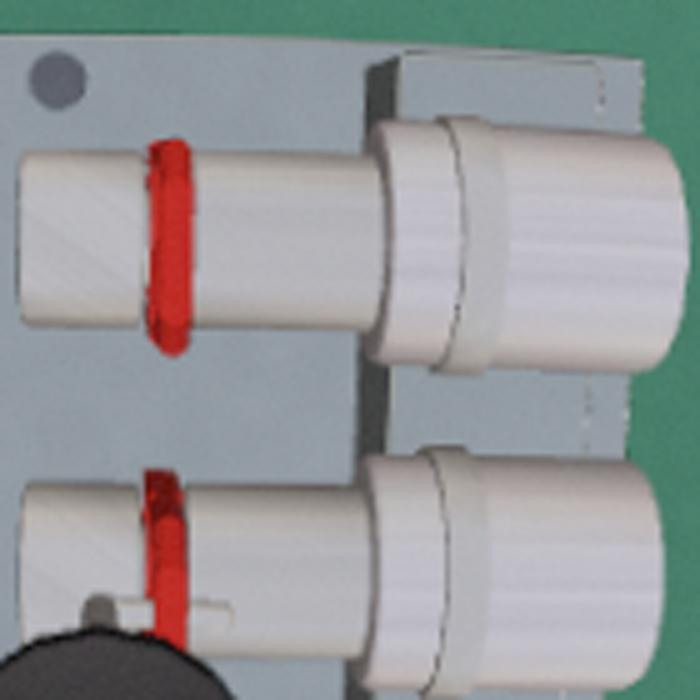

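```bash
python3 -m pendant '[{"dp":[-0.005,0,0],"turn":[0,0,-0.003]},{"dp":[-0.005,0,0],"turn":[0,0,0]},{"dp":[-0.005,0,0],"turn":[0,0,0]},{"dp":[-0.006,0,0],"turn":[0,0,0]},{"dp":[-0.008,0,0],"turn":[0,0,0]},{"dp":[-0.01,0,0],"turn":[0,0,0]},{"dp":[-0.015,0,0],"turn":[0,0,0]},{"dp":[-0.02,0,0],"turn":[0,0,0]},{"dp":[-0.01,-0.015,0],"turn":[0,0,0]},{"dp":[0,-0.02,0],"turn":[0,0,0]}]' 0 50
python3 - <<'E'
from h import *
togo([.48,.012,.20],down(0));shot('scene','s14');crop('s14',210,170,310,270,6,'c12')
E
```

```text
time: 26.72
ee_pos: [0.6051, 0.0551, 0.2752]
orientation: [1.218, 1.201, -1.211]
ft_force: [0.3, 0.2, -1.7]
width: 0.0195
t 26.73 p [0.6051 0.0551 0.2752] w 0.0195 F [ 0.34  0.2  -1.71]
[[0.0056, 1.0, -0.0082], [-0.0001, -0.0082, -1.0], [-1.0, 0.0056, 0.0]] q [ 0.003 -0.003  1.682 -0.     1.457  0.011]
dp tool [ 0.0745 -0.1251  0.0441]
turn [-0.0082  0.     -0.0056]
```

View pics/c12.png

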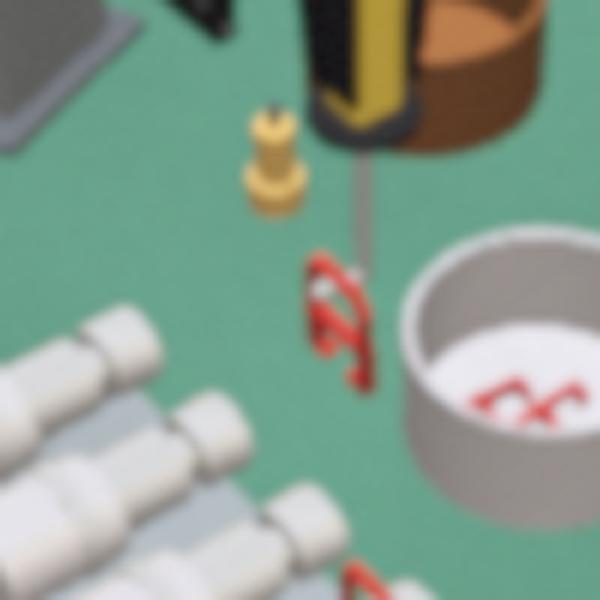

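```bash
python3 -m pendant '[{"dp":[0,-0.03,0.01],"turn":[-0.008,0,-0.005]},{"dp":[0,-0.03,0.015],"turn":[0,0,0]},{"dp":[0,-0.03,0.013],"turn":[0,0,0]},{"dp":[0,-0.02,0.003],"turn":[0,0,0]},{"dp":[0.01,-0.01,0],"turn":[0,0,0]},{"dp":[0.03,0,0],"turn":[0,0,0]},{"dp":[0.025,0,0],"turn":[0,0,0]},{"dp":[0,0,0],"turn":[0,0,0]}]' 0 50
python3 - <<'E'
from h import *
togo([.471,.013,.134],down(0))
E
```

```text
time: 27.78
ee_pos: [0.4839, 0.0135, 0.2177]
orientation: [1.214, 1.199, -1.199]
ft_force: [0.7, -0.9, -2.1]
width: 0.0199
t 27.77 p [0.4839 0.0135 0.2177] w 0.0199 F [ 0.7  -0.87 -2.06]
[[0.0135, 0.9999, 0.0011], [-0.0009, 0.0011, -1.0], [-0.9999, 0.0135, 0.001]] q [-0.083 -0.266  2.014  0.     1.38  -0.084]
dp tool [ 0.0835 -0.0141  0.0004]
turn [ 0.0011  0.001  -0.0135]
```

```bash
python3 -m pendant '[{"dp":[0.02,-0.008,0],"turn":[0,0.001,-0.013]},{"dp":[0.03,-0.004,0],"turn":[0,0,0]},{"dp":[0.025,0,0],"turn":[0,0,0]},{"dp":[0.007,0,0],"turn":[0,0,0]},{"dp":[0,0,0],"turn":[0,0,0]}]' 0 50
python3 - <<'E'
from h import *
togo([.471,.013,.134],down(0));shot('wrist','w14')
crop('w14',205,110,335,235,5,'c13')
E
```

```text
time: 28.4
ee_pos: [0.4734, 0.0137, 0.1351]
orientation: [1.209, 1.207, -1.205]
ft_force: [-0.7, 0.5, -1.8]
width: 0.0196
t 28.4 p [0.4734 0.0137 0.1351] w 0.0196 F [-0.65  0.54 -1.83]
[[0.0035, 1.0, 0.0018], [-0.0002, 0.0018, -1.0], [-1.0, 0.0035, 0.0002]] q [-0.085 -0.217  2.116  0.     1.239 -0.086]
dp tool [ 0.0011 -0.0024  0.0007]
turn [ 0.0018  0.0002 -0.0035]
```

View pics/c13.png

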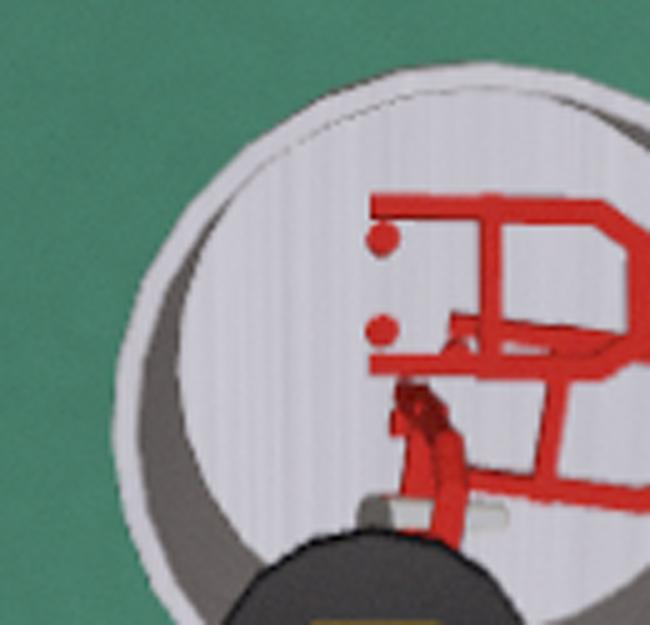

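```bash
python3 -m pendant '[{"dp":[0.003,-0.01,0],"turn":[0,0,-0.003]},{"dp":[0,-0.012,0],"turn":[0,0,0]},{"dp":[0,-0.003,0],"turn":[0,0,0]},{"dp":[0,0,0],"turn":[0,0,0]}]' 0 50
python3 - <<'E'
from h import *
st();shot('wrist','w15')
crop('w15',205,110,335,235,5,'c13')
E
```

```text
time: 28.95
ee_pos: [0.4484, 0.0135, 0.1353]
orientation: [1.21, 1.205, -1.204]
ft_force: [0.0, 0.0, -1.1]
width: 0.0199
t 28.95 p [0.4484 0.0135 0.1353] w 0.0199 F [ 0.02  0.   -1.11]
[[0.0062, 1.0, 0.0018], [-0.0007, 0.0018, -1.0], [-1.0, 0.0062, 0.0008]] q [-0.09  -0.283  2.168 -0.     1.25  -0.091]
```

View pics/c13.png

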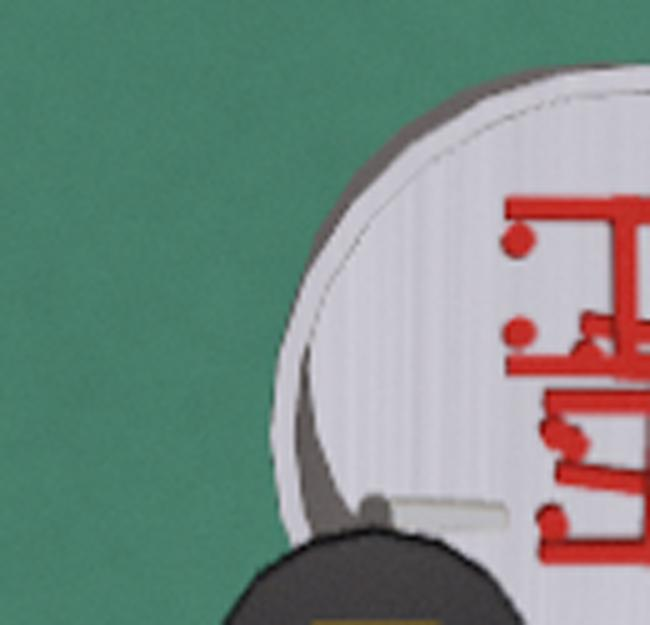

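```bash
python3 -m pendant '[{"dp":[-0.04,0,0],"turn":[0,0,-0.006]},{"dp":[-0.05,0,0],"turn":[0,0,0]},{"dp":[-0.01,0.03,-0.015],"turn":[0.003,0,0]},{"dp":[0,0.04,-0.025],"turn":[0.003,0,0]},{"dp":[0,0.04,-0.03],"turn":[0,0,0]},{"dp":[0.005,0.03,-0.02],"turn":[0,0,0]},{"dp":[0.01,0.01,-0.01],"turn":[0,0,0]},{"dp":[0.01,0,0],"turn":[0,0,0]},{"dp":[0,0,0],"turn":[0,0,0]}]' 0 50
python3 - <<'E'
from h import *
shot('wrist','w16')
togo([.608,.115,.181],down(-.007))
crop('w16',110,100,410,280,2.6,'c13')
E
```

```text
time: 30.12
ee_pos: [0.6035, 0.1151, 0.2126]
orientation: [1.213, 1.204, -1.214]
ft_force: [-0.4, -0.4, 0.0]
width: 0.0196
t 30.18 p [0.6038 0.115  0.2133] w 0.0197 F [-0.53  0.76 -0.96]
[[0.0026, 1.0, -0.0065], [-0.0016, -0.0065, -1.0], [-1.0, 0.0026, 0.0016]] q [ 0.102  0.046  1.735 -0.002  1.358  0.109]
dp tool [ 0.0323  0.0042 -0.0001]
turn [ 0.0005  0.0016 -0.0026]
```

View pics/c13.png

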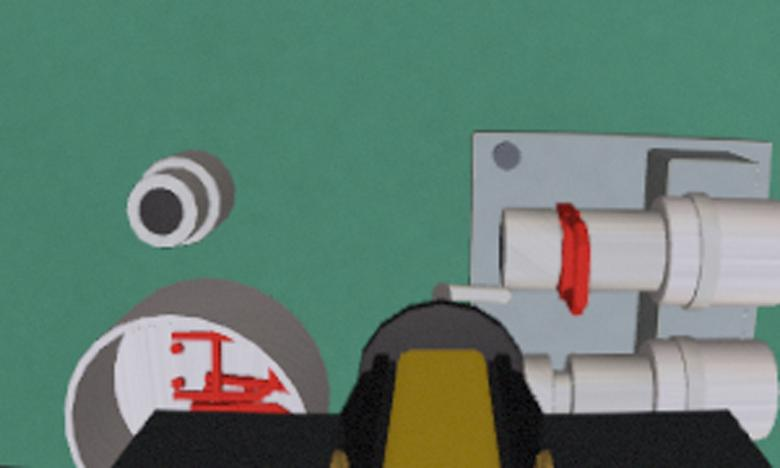

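```bash
python3 -m pendant '[{"dp":[0.015,0.002,0],"turn":[0,0.001,-0.002]},{"dp":[0.012,0.002,0],"turn":[0,0,0]},{"dp":[0.003,0,0],"turn":[0,0,0]},{"dp":[0,0,0],"turn":[0,0,0]}]' 0 50
python3 - <<'E'
from h import *
togo([.640,.115,.181],down(-.007));shot('scene','s13');crop('s13',230,220,310,300,8,'c12');shot('wrist','w13');crop('w13',260,90,400,230,5,'c13')
E
```

```text
time: 30.68
ee_pos: [0.607, 0.1135, 0.1819]
orientation: [1.215, 1.204, -1.215]
ft_force: [-0.7, 0.1, -0.2]
width: 0.0201
t 30.68 p [0.607  0.1135 0.1819] w 0.0201 F [-0.65  0.07 -0.25]
[[0.0013, 1.0, -0.0082], [-0.0007, -0.0082, -1.0], [-1.0, 0.0013, 0.0007]] q [ 9.800e-02  7.500e-02  1.759e+00 -1.000e-03  1.307e+00  1.070e-01]
dp tool [ 0.001   0.0329 -0.0017]
turn [-0.0012  0.0007 -0.0013]
```

View pics/c12.png

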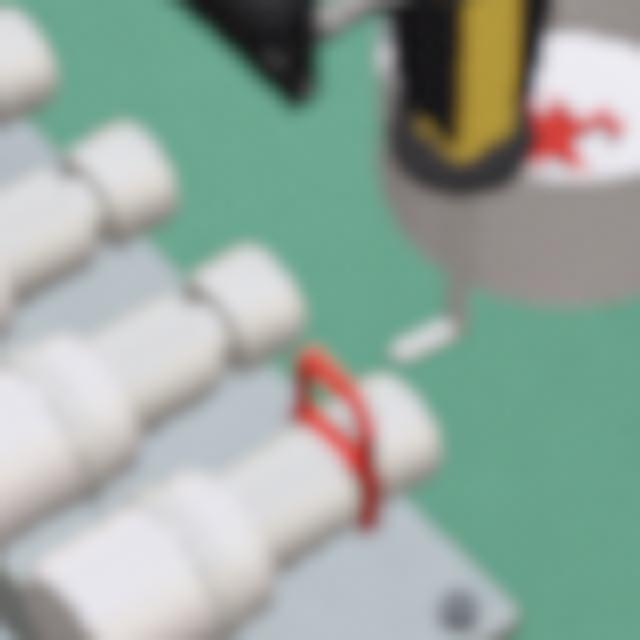

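View pics/c13.png

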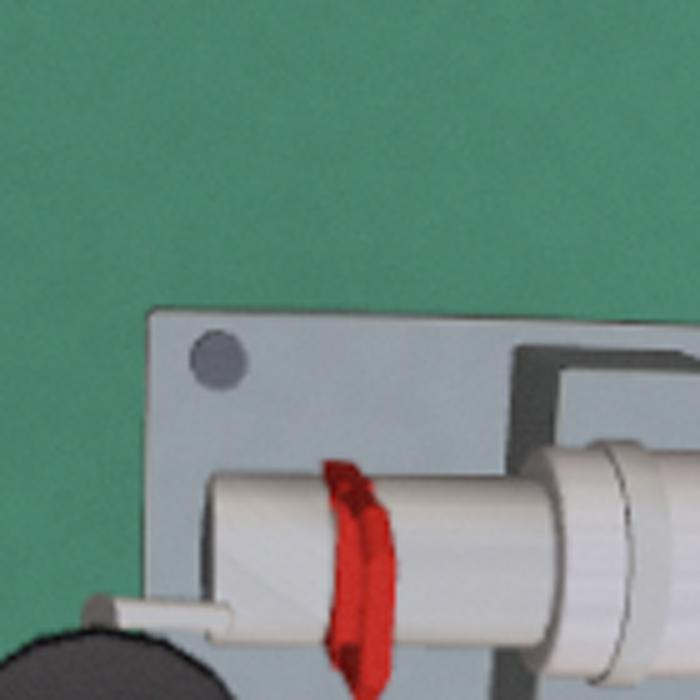

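Run:
```python
from h import *
s=ld('s13');w=ld('w13');S,R=st();p=S['ee_pos']
g=lambda X:np.round((proj(s,X)-[230,220])*8+3.5,0)
h=lambda X:np.round((proj(w,X,1)-[260,90])*5+2,0)
e=np.array([.6526,.1142,.091])
for n,X in(('eye',e),('bar',e+[0,0,.013]),('stemtop',e-[0,0,.01]),('tip',p+R@[.0885,.022,0]),('foot',p+R@[.0925,0,0]),('toe fwd to eye x',p+R@[.0905,0.045,0])): print(n,g(X),h(X))
L=cradle_lines(.683,.024,-.007)
over('s13',L,(230,220,310,300),8,'o6',0)
```

```text
t 30.77 p [0.6073 0.1136 0.1825] w 0.02 F [-0.02 -0.5  -0.48]
[[0.0021, 1.0, -0.0081], [-0.0006, -0.0081, -1.0], [-1.0, 0.0021, 0.0006]] q [ 9.800e-02  7.500e-02  1.758e+00 -1.000e-03  1.307e+00  1.070e-01]
eye [332. 411.] [370. 596.]
bar [332. 381.] [383. 618.]
stemtop [332. 434.] [361. 581.]
tip [396. 359.] [235. 607.]
foot [458. 329.] [102. 601.]
toe fwd to eye x [330. 406.] [370. 604.]
```

View pics/o6.png

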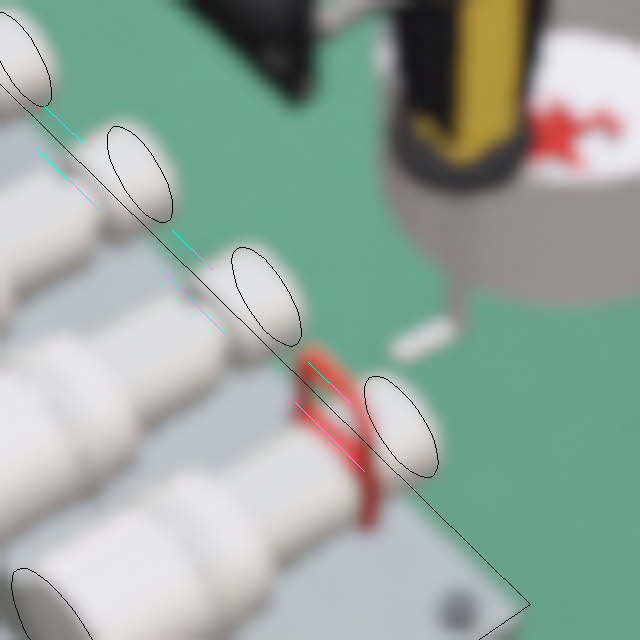

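```bash
python3 -m pendant '[{"dp":[0.002,0.01,-0.002],"turn":[0,0,-0.002]},{"dp":[0.001,0.012,0],"turn":[0,0,0]},{"dp":[0,0.007,0],"turn":[0,0,0]},{"dp":[0,0,0],"turn":[0,0,0]}]' 0 50
python3 - <<'E'
from h import *
togo([.640,.115,.181],down(-.007));shot('scene','s13');crop('s13',230,220,310,300,8,'c12');shot('wrist','w13');crop('w13',260,90,400,230,5,'c13')
E
```

```text
time: 31.28
ee_pos: [0.6397, 0.1157, 0.1806]
orientation: [1.216, 1.203, -1.213]
ft_force: [-0.8, 0.4, -0.9]
width: 0.0199
t 31.27 p [0.6397 0.1157 0.1806] w 0.0199 F [-0.8   0.37 -0.91]
[[0.0027, 1.0, -0.008], [-0.0003, -0.008, -1.0], [-1.0, 0.0027, 0.0003]] q [ 9.700e-02  1.450e-01  1.685e+00 -1.000e-03  1.309e+00  1.050e-01]
dp tool [-0.0004  0.0003  0.0007]
turn [-0.001   0.0003 -0.0027]
```

View pics/c12.png

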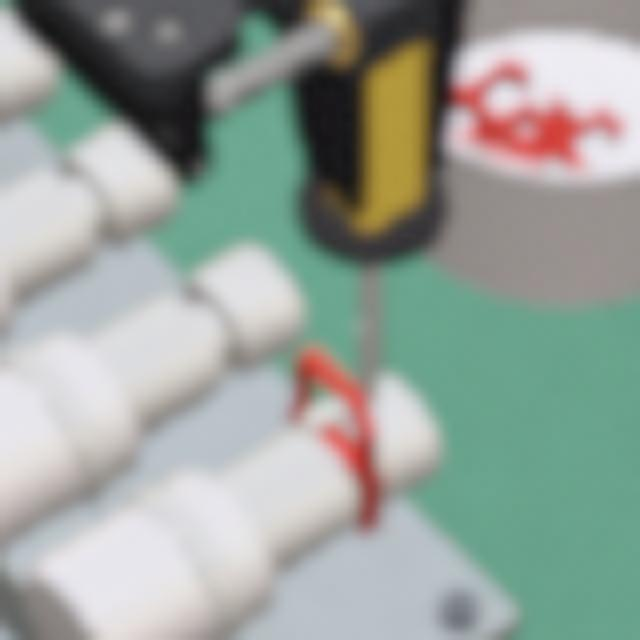

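View pics/c13.png

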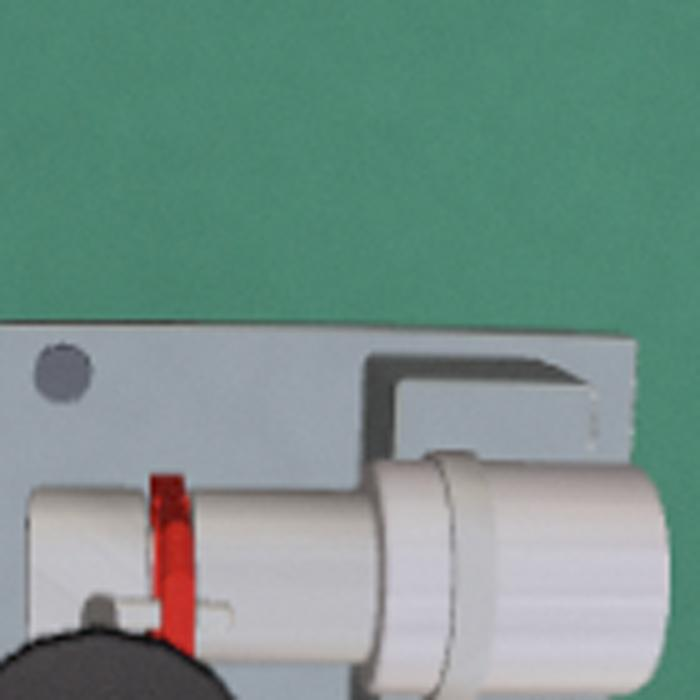

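Hook is through loop 4. I'll pull it up.

```bash
python3 -m pendant '[{"dp":[-0.005,0.001,0],"turn":[0,0,-0.003]},{"dp":[-0.005,0,0],"turn":[0,0,0]},{"dp":[-0.005,0,0],"turn":[0,0,0]},{"dp":[-0.006,0,0],"turn":[0,0,0]},{"dp":[-0.008,0,0],"turn":[0,0,0]},{"dp":[-0.01,0,0],"turn":[0,0,0]},{"dp":[-0.015,0,0],"turn":[0,0,0]},{"dp":[-0.02,0,0],"turn":[0,0,0]},{"dp":[-0.01,-0.015,0],"turn":[0,0,0]},{"dp":[0,-0.02,0],"turn":[0,0,0]}]' 0 50
python3 - <<'E'
from h import *
togo([.48,.032,.20],down(0));shot('scene','s14');crop('s14',220,170,320,270,6,'c12')
E
```

```text
time: 32.62
ee_pos: [0.6059, 0.116, 0.2749]
orientation: [1.218, 1.202, -1.212]
ft_force: [-0.5, 0.5, -1.4]
width: 0.0195
t 32.62 p [0.6059 0.116  0.2749] w 0.0195 F [-0.48  0.47 -1.44]
[[0.0045, 1.0, -0.0082], [0.0002, -0.0082, -1.0], [-1.0, 0.0045, -0.0002]] q [ 0.102  0.018  1.661 -0.     1.458  0.111]
dp tool [ 0.0743 -0.1255  0.0851]
turn [-0.0082 -0.0002 -0.0045]
```

View pics/c12.png

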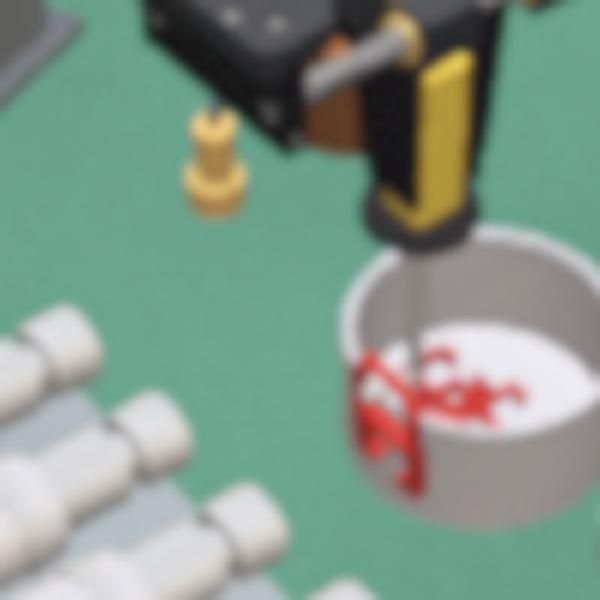

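```bash
python3 -m pendant '[{"dp":[0,-0.03,0.02],"turn":[-0.008,0,-0.005]},{"dp":[0,-0.03,0.025],"turn":[0,0,0]},{"dp":[0,-0.03,0.025],"turn":[0,0,0]},{"dp":[0,-0.02,0.012],"turn":[0,0,0]},{"dp":[0.01,-0.012,0.003],"turn":[0,0,0]},{"dp":[0.03,0,0],"turn":[0,0,0]},{"dp":[0.025,0,0],"turn":[0,0,0]},{"dp":[0,0,0],"turn":[0,0,0]}]' 0 50
python3 - <<'E'
from h import *
togo([.469,.032,.140],down(0))
E
```

```text
time: 33.67
ee_pos: [0.4823, 0.0299, 0.2175]
orientation: [1.214, 1.201, -1.198]
ft_force: [-0.1, 1.0, -0.3]
width: 0.02
t 33.67 p [0.4823 0.0299 0.2175] w 0.02 F [-0.06  1.01 -0.35]
[[0.0125, 0.9999, 0.0019], [0.0004, 0.0019, -1.0], [-0.9999, 0.0125, -0.0003]] q [-5.000e-02 -2.670e-01  2.015e+00  1.000e-03  1.381e+00 -5.200e-02]
dp tool [ 0.0773 -0.0143 -0.0021]
turn [ 0.0019 -0.0004 -0.0125]
```

```bash
python3 -m pendant '[{"dp":[0.02,-0.008,-0.001],"turn":[0,0,-0.012]},{"dp":[0.03,-0.005,-0.001],"turn":[0,0,0]},{"dp":[0.02,0,0],"turn":[0,0,0]},{"dp":[0.007,0,0],"turn":[0,0,0]},{"dp":[0,0,0],"turn":[0,0,0]}]' 0 50
python3 - <<'E'
from h import *
togo([.469,.032,.140],down(0));shot('wrist','w14')
crop('w14',205,110,335,235,5,'c13')
E
```

```text
time: 34.3
ee_pos: [0.4704, 0.0328, 0.1398]
orientation: [1.209, 1.208, -1.204]
ft_force: [-0.7, -0.5, -0.4]
width: 0.0196
t 34.3 p [0.4704 0.0328 0.1398] w 0.0196 F [-0.73 -0.54 -0.44]
[[0.0034, 1.0, 0.0032], [0.0003, 0.0032, -1.0], [-1.0, 0.0034, -0.0003]] q [-0.045 -0.226  2.115  0.     1.249 -0.048]
dp tool [-0.0002 -0.0014  0.0008]
turn [ 0.0032 -0.0003 -0.0034]
```

View pics/c13.png

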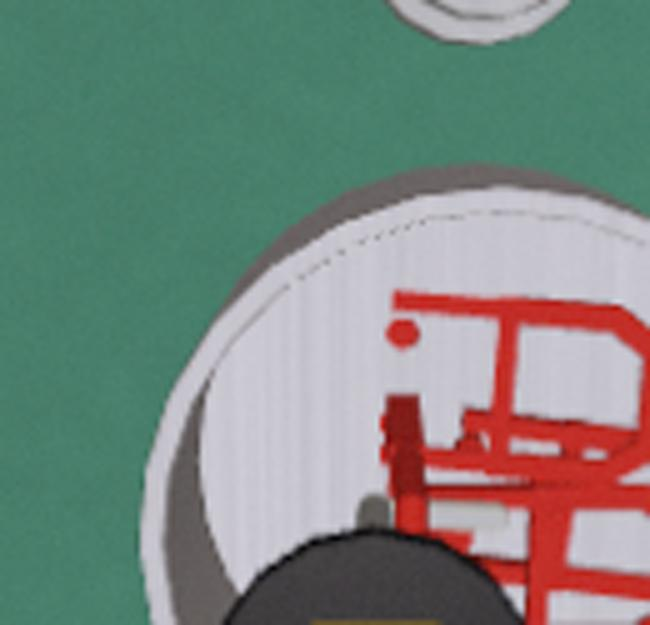

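```bash
python3 -m pendant '[{"dp":[0.004,0,0],"turn":[0,0,-0.003]},{"dp":[0,-0.01,0],"turn":[0,0,0]},{"dp":[0,-0.012,0],"turn":[0,0,0]},{"dp":[0,-0.001,0],"turn":[0,0,0]},{"dp":[0,0,0],"turn":[0,0,0]}]' 0 50
python3 - <<'E'
from h import *
st();shot('wrist','w15')
crop('w15',205,110,335,235,5,'c13')
E
```

```text
time: 34.98
ee_pos: [0.4474, 0.0327, 0.1386]
orientation: [1.21, 1.207, -1.203]
ft_force: [0.1, -0.2, -1.3]
width: 0.0195
t 34.98 p [0.4474 0.0327 0.1386] w 0.0195 F [ 0.12 -0.19 -1.29]
[[0.0056, 1.0, 0.0031], [0.0002, 0.0031, -1.0], [-1.0, 0.0056, -0.0002]] q [-4.700e-02 -2.860e-01  2.165e+00  1.000e-03  1.257e+00 -5.000e-02]
```

View pics/c13.png

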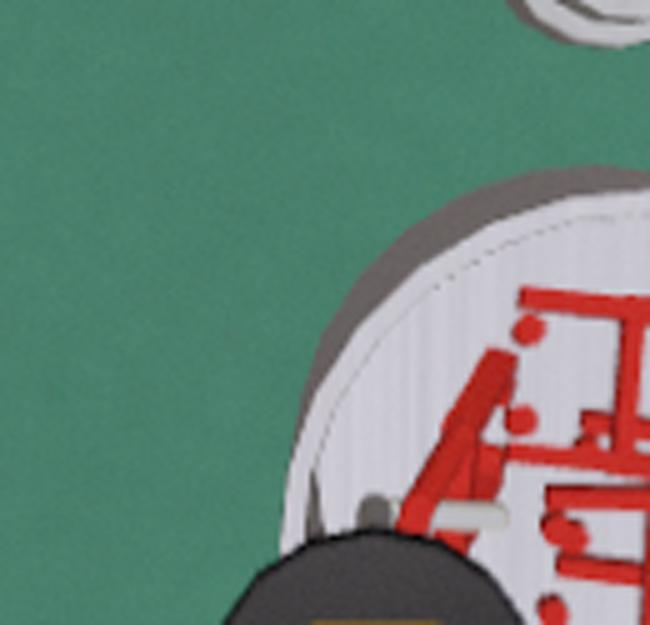

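```bash
python3 -m pendant '[{"dp":[0,0.012,0],"turn":[0,0,-0.005]},{"dp":[0,0.012,0],"turn":[0,0,0]},{"dp":[0,0.012,0],"turn":[0,0,0]},{"dp":[0,0,0],"turn":[0,0,0]}]' 0 50
python3 - <<'E'
from h import *
st();shot('wrist','w15')
crop('w15',205,110,335,235,5,'c13')
E
```

```text
time: 35.52
ee_pos: [0.4872, 0.0328, 0.1387]
orientation: [1.207, 1.21, -1.206]
ft_force: [-0.7, 0.1, -1.3]
width: 0.0196
t 35.52 p [0.4872 0.0328 0.1387] w 0.0196 F [-0.75  0.07 -1.29]
[[0.0006, 1.0, 0.003], [0.0003, 0.003, -1.0], [-1.0, 0.0006, -0.0003]] q [-0.043 -0.182  2.08   0.     1.243 -0.046]
```

View pics/c13.png

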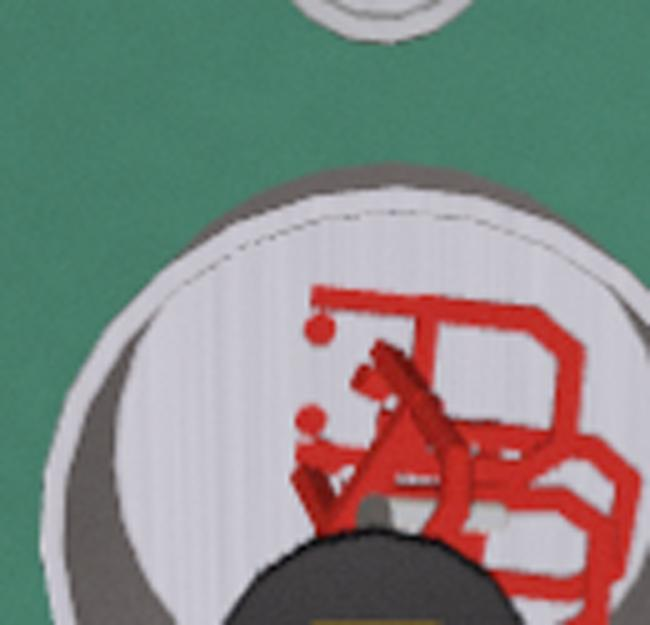

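```bash
python3 -m pendant '[{"dp":[0.004,0,0],"turn":[0,0,0]},{"dp":[0,-0.035,0],"turn":[0,0,0]},{"dp":[0,0,0],"turn":[0,0,0]}]' 0 50
python3 - <<'E'
from h import *
st();shot('wrist','w15')
crop('w15',205,110,335,235,5,'c13')
E
```

```text
time: 35.95
ee_pos: [0.4502, 0.0327, 0.1331]
orientation: [1.206, 1.212, -1.208]
ft_force: [0.5, -0.6, -0.6]
width: 0.0197
t 35.95 p [0.4502 0.0327 0.1331] w 0.0197 F [ 0.49 -0.56 -0.61]
[[-0.0018, 1.0, 0.003], [0.0004, 0.003, -1.0], [-1.0, -0.0018, -0.0004]] q [-0.047 -0.267  2.16   0.     1.251 -0.05 ]
```

View pics/c13.png

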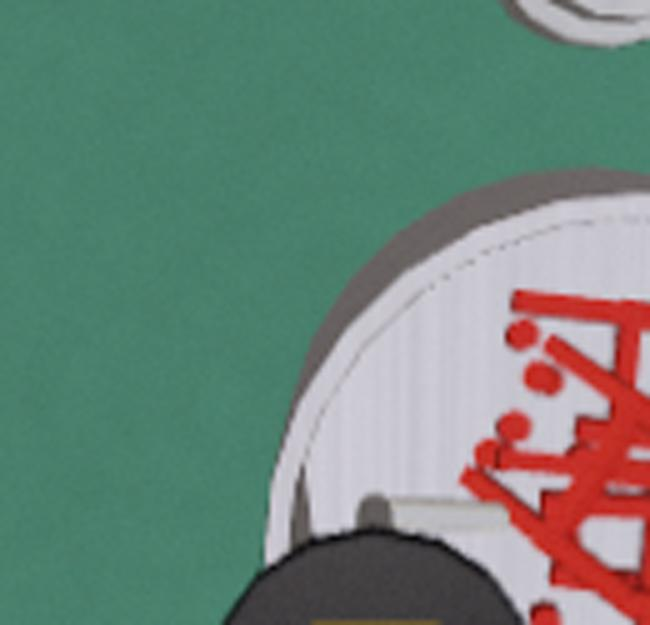

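```bash
python3 -m pendant '[{"dp":[-0.01,0,0],"turn":[0,0,0]},{"dp":[-0.03,0,0],"turn":[0,0,0]},{"dp":[-0.05,0,0],"turn":[0,0,0]},{"dp":[-0.05,0,0],"turn":[0,0,0]},{"dp":[-0.02,0.02,0],"turn":[0,0,0]},{"dp":[0,0,0],"turn":[0,0,0]}]' 0 50
python3 - <<'E'
from h import *
togo([.5289,-.3023,.2907],down(.358));shot('wrist','w16');shot('scene','s16');crop('s16',250,170,350,270,6,'c12')
crop('w16',170,90,370,235,4,'c13')
E
```

```text
time: 36.75
ee_pos: [0.4749, 0.0325, 0.3037]
orientation: [1.21, 1.206, -1.203]
ft_force: [1.7, 0.8, -1.6]
width: 0.0198
t 36.75 p [0.4749 0.0325 0.3037] w 0.0198 F [ 1.66  0.78 -1.62]
[[0.006, 1.0, 0.0028], [0.0001, 0.0028, -1.0], [-1.0, 0.006, -0.0001]] q [-0.045 -0.316  1.911  0.     1.54  -0.047]
dp tool [0.0133 0.053  0.335 ]
turn [-0.3552  0.001  -0.006 ]
```

View pics/c13.png

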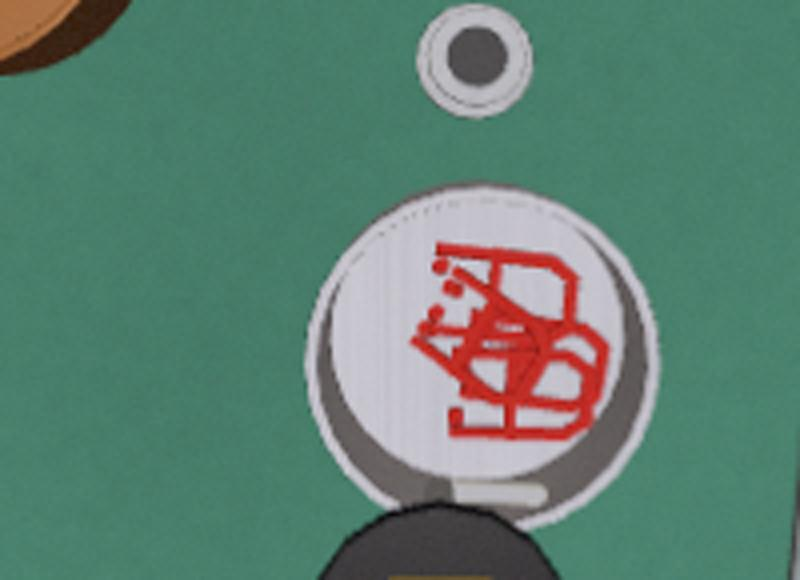

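View pics/c12.png

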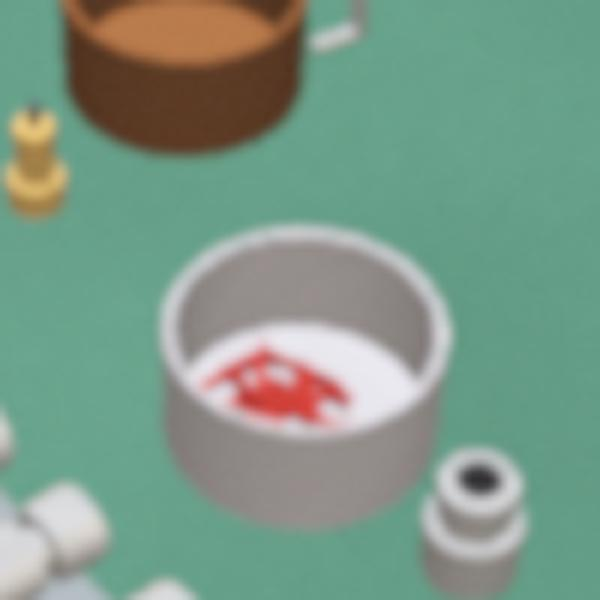

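All four clips lie flat in the pot. Next, the pick goes back to its stand.

```bash
python3 -m pendant '[{"dp":[0,0.01,0.04],"turn":[-0.06,0,-0.006]},{"dp":[0,0.005,0.055],"turn":[-0.06,0,0]},{"dp":[0,0,0.055],"turn":[-0.06,0,0]},{"dp":[0,-0.005,0.055],"turn":[-0.06,0,0]},{"dp":[0,-0.01,0.055],"turn":[-0.06,0,0]},{"dp":[0,-0.01,0.04],"turn":[-0.055,0,0]},{"dp":[0,0,0],"turn":[0,0,0]}]' 0 50
python3 - <<'E'
from h import *
togo([.5287,-.3021,.25],down(.358))
E
```

```text
time: 37.72
ee_pos: [0.5052, -0.2736, 0.2864]
orientation: [0.93, 1.389, -0.937]
ft_force: [-0.0, -0.2, -0.9]
width: 0.0199
t 37.73 p [ 0.5052 -0.2736  0.2864] w 0.0199 F [-0.03 -0.24 -0.9 ]
[[-0.0233, 0.931, 0.3643], [0.0102, 0.3646, -0.9311], [-0.9997, -0.0179, -0.018]] q [-0.587 -0.061  1.72  -0.004  1.508 -0.96 ]
dp tool [0.0355 0.0121 0.0358]
turn [ 0.0151 -0.0179  0.0181]
```

```bash
python3 -m pendant '[{"dp":[0.01,0.012,0.03],"turn":[0.012,-0.018,0.018]},{"dp":[0.01,0,0.006],"turn":[0,0,0]},{"dp":[0,0,0],"turn":[0,0,0]}]' 0 50
python3 - <<'E'
from h import *
togo([.5287,-.3021,.24],down(.358))
E
```

```text
time: 38.1
ee_pos: [0.5275, -0.2996, 0.2613]
orientation: [0.942, 1.366, -0.939]
ft_force: [-0.3, -0.3, -1.0]
width: 0.0197
t 38.1 p [ 0.5275 -0.2996  0.2613] w 0.0197 F [-0.29 -0.31 -1.03]
[[-0.0054, 0.9356, 0.3531], [0.0055, 0.3531, -0.9356], [-1.0, -0.0031, -0.007]] q [-6.060e-01  9.000e-03  1.693e+00  1.000e-03  1.447e+00 -9.670e-01]
dp tool [0.0213 0.0003 0.0029]
turn [ 0.0029 -0.007   0.0031]
```

```bash
python3 -m pendant '[{"dp":[0.02,0,0.003],"turn":[0.002,-0.007,0.003]},{"dp":[0.01,0,0],"turn":[0,0,0]},{"dp":[0,0,0],"turn":[0,0,0]}]' 0 50
python3 - <<'E'
from h import *
togo([.5287,-.3021,.12],down(.358));shot('wrist','w17');crop('w17',230,140,340,240,7,'c13');shot('scene','s17');crop('s17',180,110,250,200,7,'c12')
E
```

```text
time: 38.48
ee_pos: [0.528, -0.2992, 0.2316]
orientation: [0.94, 1.359, -0.939]
ft_force: [0.3, -0.2, -1.0]
width: 0.0198
t 38.48 p [ 0.528  -0.2992  0.2316] w 0.0198 F [ 0.28 -0.21 -0.96]
[[-0.0002, 0.9354, 0.3536], [0.0009, 0.3536, -0.9354], [-1.0, 0.0001, -0.0009]] q [-6.040e-01  2.000e-02  1.731e+00  1.000e-03  1.391e+00 -9.660e-01]
dp tool [ 0.1115 -0.0004  0.0031]
turn [ 0.0035 -0.0009 -0.0001]
```

View pics/c13.png

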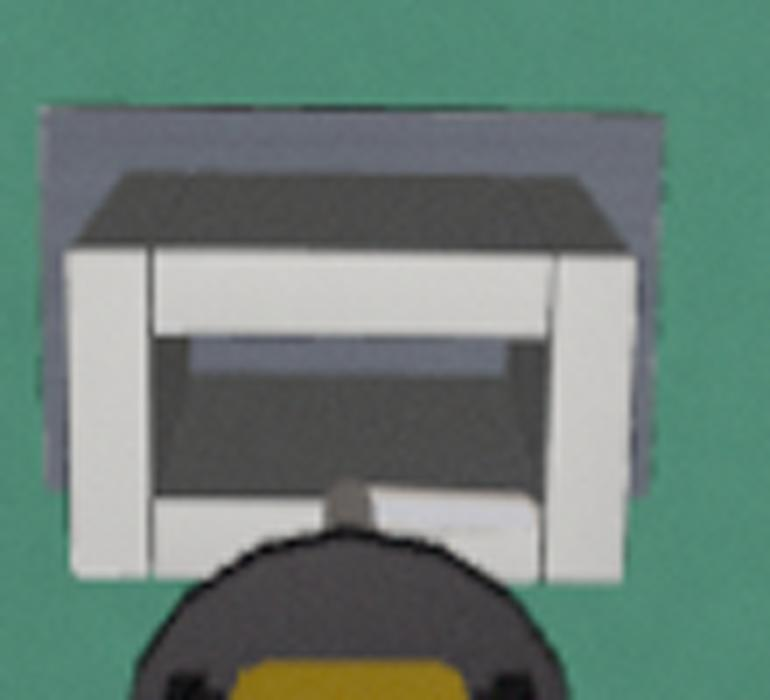

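View pics/c12.png

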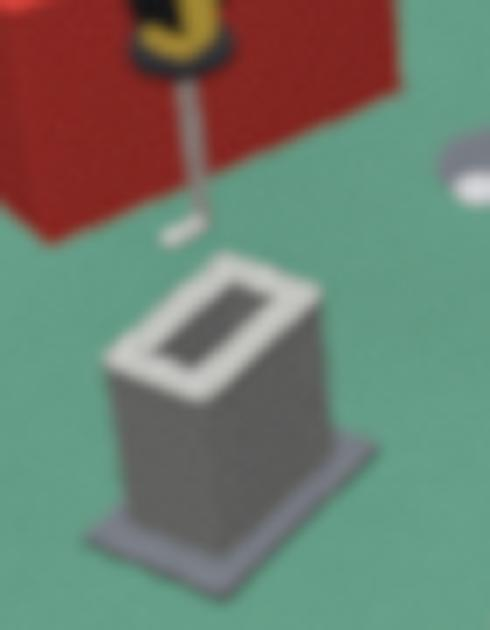

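```bash
python3 -m pendant '[{"dp":[0.015,0,0.003],"turn":[0.003,-0.001,0]},{"dp":[0.02,0,0],"turn":[0,0,0]},{"dp":[0,0,0],"turn":[0,0,0]}]' 0 50
python3 - <<'E'
from h import *
togo([.5287,-.3021,.1076],down(.358));shot('wrist','w17');crop('w17',230,140,340,240,7,'c13')
E
```

```text
time: 38.95
ee_pos: [0.5299, -0.3028, 0.1962]
orientation: [0.941, 1.354, -0.941]
ft_force: [0.2, -0.5, -1.3]
width: 0.0201
t 38.95 p [ 0.5299 -0.3028  0.1962] w 0.0201 F [ 0.24 -0.49 -1.34]
[[0.0027, 0.9366, 0.3505], [-0.0019, 0.3505, -0.9366], [-1.0, 0.0018, 0.0028]] q [-0.607  0.048  1.763 -0.     1.328 -0.965]
dp tool [ 0.0886 -0.001  -0.0013]
turn [ 0.0001  0.0028 -0.0018]
```

View pics/c13.png

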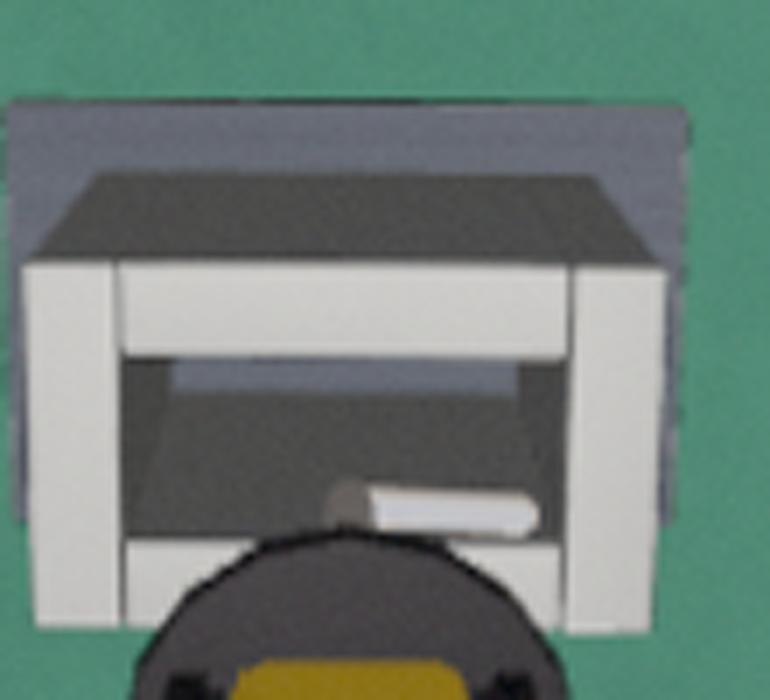

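```bash
python3 -m pendant '[{"dp":[0.015,-0.001,-0.001],"turn":[0,0.003,-0.002]},{"dp":[0.02,0,0],"turn":[0,0,0]},{"dp":[0.02,0,0],"turn":[0,0,0]},{"dp":[0.01,0,0],"turn":[0,0,0]},{"dp":[0,0,0],"turn":[0,0,0]}]' 0 50
python3 - <<'E'
from h import *
togo([.5287,-.3021,.1076],down(.358))
E
```

```text
time: 39.62
ee_pos: [0.5288, -0.3025, 0.127]
orientation: [0.942, 1.358, -0.942]
ft_force: [-0.2, 0.4, -2.3]
width: 0.0199
t 39.62 p [ 0.5288 -0.3025  0.127 ] w 0.0199 F [-0.19  0.37 -2.33]
[[0.0, 0.9366, 0.3504], [-0.0, 0.3504, -0.9366], [-1.0, 0.0, 0.0]] q [-0.608  0.105  1.823  0.     1.214 -0.966]
dp tool [ 0.0194  0.0001 -0.0004]
turn [-0.  0. -0.]
```

```bash
python3 -m pendant '[{"dp":[0.01,0,0],"turn":[0,0,0]},{"dp":[0.007,0,0],"turn":[0,0,0]},{"dp":[0,0,0],"turn":[0,0,0]}]' 0 50
python3 - <<'E'
from h import *
togo([.5287,-.3021,.1076],down(.358))
E
```

```text
time: 40.0
ee_pos: [0.5295, -0.303, 0.11]
orientation: [0.941, 1.355, -0.941]
ft_force: [-0.1, 0.4, -1.3]
width: 0.0199
t 40.0 p [ 0.5295 -0.303   0.11  ] w 0.0199 F [-0.12  0.4  -1.31]
[[0.0017, 0.9366, 0.3504], [-0.0012, 0.3504, -0.9366], [-1.0, 0.0012, 0.0017]] q [-0.608  0.122  1.835  0.     1.183 -0.966]
dp tool [ 0.0024 -0.0005 -0.0011]
turn [ 0.      0.0017 -0.0012]
```

```bash
python3 -m pendant '[{"dp":[0.002,-0.0005,-0.001],"turn":[0,0.0017,-0.0012]},{"dp":[0,0,0],"turn":[0,0,0]}]' 0 50
python3 -m pendant '[{"dp":[0,0,0],"turn":[0,0,0]},{"dp":[0,0,0],"turn":[0,0,0]},{"dp":[0,0,0],"turn":[0,0,0]},{"dp":[0,0,0],"turn":[0,0,0]},{"dp":[0,0,0],"turn":[0,0,0]}]' 0.6
python3 - <<'E'
from h import *
st();shot('wrist','w18')
E
```

```text
time: 40.25
ee_pos: [0.529, -0.3024, 0.1086]
orientation: [0.941, 1.356, -0.941]
ft_force: [-0.1, 0.2, -1.6]
width: 0.0198
time: 40.88
ee_pos: [0.53, -0.3031, 0.1104]
orientation: [0.941, 1.353, -0.941]
ft_force: [0.6, 0.3, -1.0]
width: 0.0564
t 40.88 p [ 0.53   -0.3031  0.1104] w 0.0564 F [ 0.6   0.35 -1.01]
[[0.0035, 0.9366, 0.3505], [-0.0025, 0.3505, -0.9366], [-1.0, 0.0024, 0.0036]] q [-0.607  0.121  1.835 -0.     1.181 -0.965]
```

View pics/w18.png

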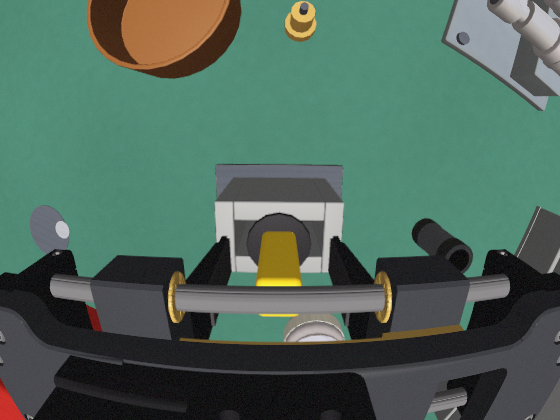

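```bash
python3 -m pendant '[{"dp":[-0.02,0,0],"turn":[0,0,0]},{"dp":[-0.04,0,0],"turn":[0,0,0]},{"dp":[-0.05,0,0],"turn":[0,0,0]},{"dp":[-0.05,0,0],"turn":[0,0,0]},{"dp":[-0.03,0,0],"turn":[0,0,0]},{"dp":[0,0,0],"turn":[0,0,0]}]' 0.6
python3 - <<'E'
from h import *
st();shot('wrist','w19');shot('scene','s19');shot('top','t19');crop('s19',180,110,250,200,7,'c12')
E
```

```text
time: 41.68
ee_pos: [0.5295, -0.3027, 0.3139]
orientation: [0.94, 1.347, -0.94]
ft_force: [-0.4, 0.6, -0.7]
width: 0.0572
t 41.67 p [ 0.5295 -0.3027  0.3139] w 0.0572 F [-0.37  0.57 -0.69]
[[0.0083, 0.9366, 0.3504], [-0.0057, 0.3505, -0.9366], [-0.9999, 0.0058, 0.0083]] q [-0.607 -0.013  1.629  0.     1.516 -0.965]
```

View pics/c12.png

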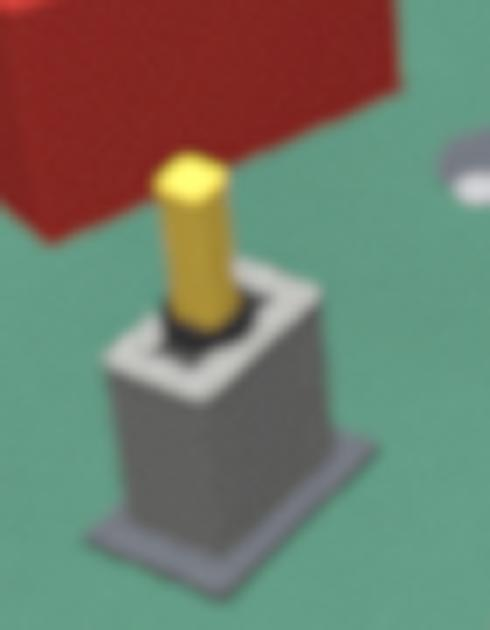

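View pics/s19.png

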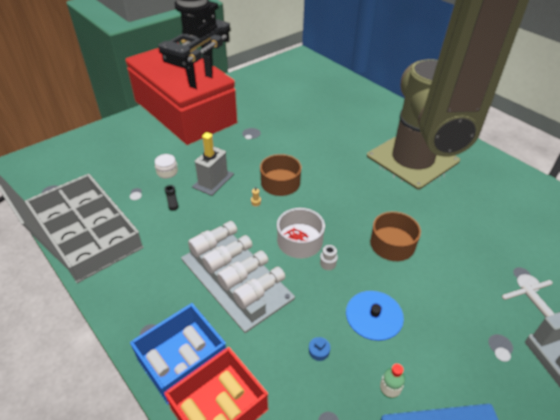

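View pics/t19.png

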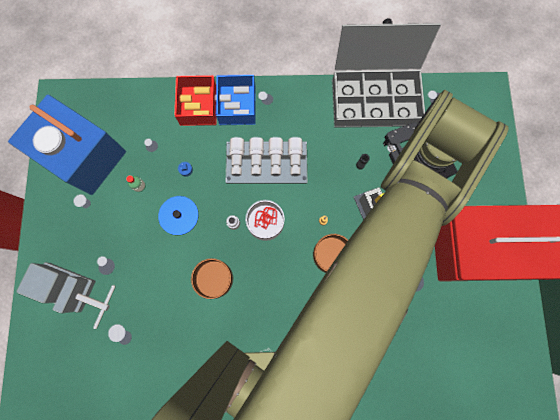

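```bash
python3 -m pendant '[{"dp":[0,0.01,-0.04],"turn":[0,0.008,-0.006]},{"dp":[0,0.02,-0.055],"turn":[0,0,0]},{"dp":[0,0.02,-0.055],"turn":[0,0,0]},{"dp":[0,0.02,-0.055],"turn":[0,0,0]},{"dp":[0,0.02,-0.055],"turn":[0,0,0]},{"dp":[0,0.02,-0.055],"turn":[0,0,0]},{"dp":[0,0.02,-0.055],"turn":[0,0,0]},{"dp":[0,0.02,-0.055],"turn":[0,0,0]},{"dp":[0,0.02,-0.055],"turn":[0,0,0]},{"dp":[0,0.01,-0.04],"turn":[0,0,0]}]' 0.7
python3 - <<'E'
from h import *
togo([.514,.302,.2],down(.358))
E
```

```text
time: 43.08
ee_pos: [0.505, 0.2631, 0.2844]
orientation: [0.936, 1.402, -0.971]
ft_force: [0.4, -0.8, 0.0]
width: 0.0666
t 43.08 p [0.505  0.2631 0.2844] w 0.0666 F [ 0.36 -0.77  0.02]
[[-0.0501, 0.9382, 0.3426], [0.0094, 0.3434, -0.9391], [-0.9987, -0.0438, -0.026]] q [ 0.372 -0.062  1.724  0.027  1.522  0.02 ]
dp tool [ 0.0842  0.0255 -0.0312]
turn [-0.0077 -0.0261  0.0437]
```

```bash
python3 -m pendant '[{"dp":[0.01,0.013,-0.02],"turn":[-0.008,-0.026,0.044]},{"dp":[0.04,0.006,-0.01],"turn":[0,0,0]},{"dp":[0.02,0,0],"turn":[0,0,0]},{"dp":[0,0,0],"turn":[0,0,0]}]' 0.7
python3 - <<'E'
from h import *
togo([.514,.302,.2],down(.358));shot('wrist','w20');shot('scene','s20')
w=ld('w20');print(proj(w,[.514,.302,.038],1))
E
```

```text
time: 43.58
ee_pos: [0.507, 0.3001, 0.203]
orientation: [0.928, 1.366, -0.948]
ft_force: [0.8, -0.3, 0.3]
width: 0.0665
t 43.58 p [0.507  0.3001 0.203 ] w 0.0665 F [ 0.81 -0.26  0.3 ]
[[-0.0118, 0.9344, 0.3561], [-0.0064, 0.356, -0.9345], [-0.9999, -0.0134, 0.0018]] q [ 4.440e-01  7.000e-03  1.793e+00 -1.000e-03  1.355e+00  8.000e-02]
dp tool [0.0029 0.0073 0.0007]
turn [0.0061 0.0018 0.0134]
[288.89524066 191.65936339]
```

View pics/w20.png

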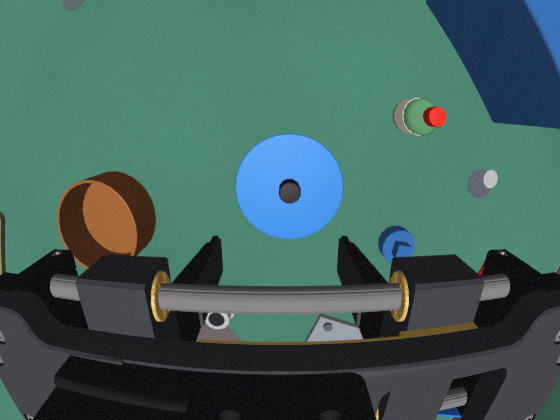

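```bash
python3 -m pendant '[{"dp":[0.02,0.0073,0],"turn":[0.006,0.002,0.013]},{"dp":[0.04,0,0],"turn":[0,0,0]},{"dp":[0.05,0,0],"turn":[0,0,0]},{"dp":[0.02,0,0],"turn":[0,0,0]},{"dp":[0,0,0],"turn":[0,0,0]}]' 0.7
python3 - <<'E'
from h import *
togo([.5142,.3028,.017],down(.358));shot('scene','s21');shot('wrist','w21');crop('s21',330,260,430,350,7,'c12')
E
```

```text
time: 44.3
ee_pos: [0.5246, 0.3038, 0.0847]
orientation: [0.961, 1.343, -0.927]
ft_force: [0.1, 0.2, 0.7]
width: 0.0666
t 44.3 p [0.5246 0.3038 0.0847] w 0.0666 F [0.11 0.25 0.68]
[[0.0218, 0.9383, 0.3452], [0.0103, 0.3451, -0.9385], [-0.9997, 0.024, -0.0021]] q [0.436 0.128 1.875 0.    1.115 0.084]
dp tool [ 0.0674 -0.0117 -0.0025]
turn [-0.0056 -0.002  -0.024 ]
```

View pics/c12.png

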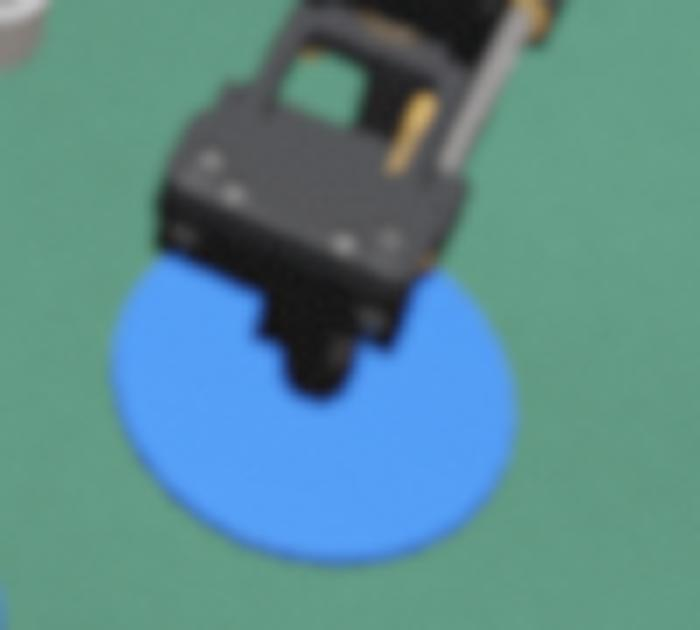

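View pics/w21.png

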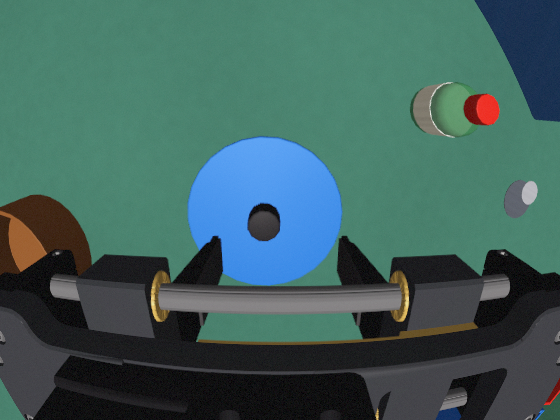

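```bash
python3 - <<'E'
from h import *
w=ld('w21');print(atz(w,264,222.5,.038,1)); w=ld('w20');print(atz(w,289.3,190,.038,1)); print(np.round(atz(ld('w21'),265,211,.012,1),4))
E
python3 -m pendant '[{"dp":[0.005,-0.0117,-0.0025],"turn":[-0.005,-0.002,-0.024]},{"dp":[0.015,0,0],"turn":[0,0,0]},{"dp":[0,0,0],"turn":[0,0,0]}]' 0.7
python3 - <<'E'
from h import *
togo([.5142,.3028,.017],down(.358))
E
```

```text
[0.51448882 0.30393077 0.038     ]
[0.51374902 0.30382343 0.038     ]
[0.5144 0.305  0.012 ]
time: 44.78
ee_pos: [0.5155, 0.304, 0.0695]
orientation: [0.947, 1.353, -0.934]
ft_force: [0.8, -0.3, -0.4]
width: 0.0666
t 44.77 p [0.5155 0.304  0.0695] w 0.0666 F [ 0.75 -0.34 -0.39]
[[0.0079, 0.9365, 0.3507], [0.0038, 0.3506, -0.9365], [-1.0, 0.0087, -0.0008]] q [0.443 0.139 1.891 0.    1.103 0.085]
dp tool [ 0.0525 -0.0021  0.0007]
turn [ 0.0003 -0.0008 -0.0087]
```

```bash
python3 -m pendant '[{"dp":[0.02,-0.0018,0],"turn":[0,-0.001,-0.009]},{"dp":[0.02,0,0],"turn":[0,0,0]},{"dp":[0.008,0,0],"turn":[0,0,0]},{"dp":[0,0,0],"turn":[0,0,0]}]' 0.7
python3 - <<'E'
from h import *
togo([.5142,.3035,.017],down(.358))
E
```

```text
time: 45.28
ee_pos: [0.513, 0.3031, 0.0168]
orientation: [0.939, 1.359, -0.944]
ft_force: [-0.2, 1.1, -0.7]
width: 0.0666
t 45.27 p [0.513  0.3031 0.0168] w 0.0666 F [-0.22  1.12 -0.75]
[[-0.0028, 0.9365, 0.3507], [-0.0015, 0.3507, -0.9365], [-1.0, -0.0032, 0.0004]] q [ 0.444  0.209  1.912 -0.     1.024  0.085]
dp tool [-0.0002  0.0013  0.    ]
turn [0.0003 0.0004 0.0032]
```

```bash
python3 -m pendant '[{"dp":[0,0.001,0],"turn":[0,0,0.003]},{"dp":[0,0,0],"turn":[0,0,0]},{"dp":[0,0,0],"turn":[0,0,0]},{"dp":[0,0,0],"turn":[0,0,0]},{"dp":[0,0,0],"turn":[0,0,0]},{"dp":[0,0,0],"turn":[0,0,0]},{"dp":[0,0,0],"turn":[0,0,0]},{"dp":[0,0,0],"turn":[0,0,0]}]' 0 40
python3 -m pendant '[{"dp":[0,0,0],"turn":[0,0,0]},{"dp":[0,0,0],"turn":[0,0,0]}]'
python3 - <<'E'
from h import *
st()
E
```

```text
time: 46.28
ee_pos: [0.5154, 0.3041, 0.0187]
orientation: [0.943, 1.356, -0.939]
ft_force: [-0.0, -0.6, -0.3]
width: 0.0234
time: 46.52
ee_pos: [0.5154, 0.3041, 0.0187]
orientation: [0.943, 1.356, -0.939]
ft_force: [0.2, 0.0, 0.3]
width: 0.0233
t 46.52 p [0.5154 0.3041 0.0187] w 0.0233 F [0.15 0.04 0.27]
[[0.0033, 0.9365, 0.3507], [0.0011, 0.3507, -0.9365], [-1.0, 0.0034, 0.0001]] q [ 4.440e-01  2.080e-01  1.910e+00 -1.000e-03  1.021e+00  8.600e-02]
```

```bash
python3 -m pendant '[{"dp":[-0.02,0,0],"turn":[0,0,0]},{"dp":[-0.04,0,0],"turn":[0,0,0]},{"dp":[-0.04,0,0],"turn":[0,0,0]},{"dp":[-0.02,-0.01,0.02],"turn":[0,0,0]},{"dp":[0,-0.018,0.04],"turn":[0,0,0]},{"dp":[0,-0.02,0.045],"turn":[0,0,0]},{"dp":[0,-0.02,0.045],"turn":[0,0,0]},{"dp":[0,-0.02,0.04],"turn":[0,0,0]},{"dp":[0,-0.01,0.02],"turn":[0,0,0]},{"dp":[0,0,0],"turn":[0,0,0]}]'
python3 - <<'E'
from h import *
togo([.489,.029,.14],down(.358))
E
```

```text
time: 47.78
ee_pos: [0.4979, 0.0669, 0.1546]
orientation: [0.947, 1.347, -0.93]
ft_force: [0.6, 0.7, -2.1]
width: 0.0231
t 47.77 p [0.4979 0.0669 0.1546] w 0.0231 F [ 0.57  0.7  -2.08]
[[0.0152, 0.9357, 0.3525], [0.0022, 0.3525, -0.9358], [-0.9999, 0.015, 0.0033]] q [ 2.600e-02 -1.730e-01  2.045e+00  2.000e-03  1.255e+00 -3.350e-01]
dp tool [ 0.0144 -0.0219  0.0323]
turn [ 0.0022  0.0033 -0.015 ]
```

```bash
python3 -m pendant '[{"dp":[0.005,-0.012,0.018],"turn":[0.002,0.003,-0.015]},{"dp":[0.008,-0.01,0.014],"turn":[0,0,0]},{"dp":[0,0,0],"turn":[0,0,0]}]'
python3 - <<'E'
from h import *
togo([.489,.029,.0735],down(.358));shot('wrist','w22');shot('scene','s22');crop('s22',250,150,350,260,6,'c12')
E
```

```text
time: 48.15
ee_pos: [0.4889, 0.03, 0.143]
orientation: [0.942, 1.357, -0.938]
ft_force: [-0.5, 0.5, -1.8]
width: 0.0233
t 48.15 p [0.4889 0.03   0.143 ] w 0.0233 F [-0.49  0.49 -1.81]
[[0.0027, 0.9361, 0.3518], [0.0011, 0.3518, -0.9361], [-1.0, 0.0029, -0.0001]] q [-4.900e-02 -1.840e-01  2.074e+00  1.000e-03  1.249e+00 -4.090e-01]
dp tool [ 0.0695 -0.0004  0.001 ]
turn [ 0.0015 -0.0001 -0.0029]
```

View pics/c12.png

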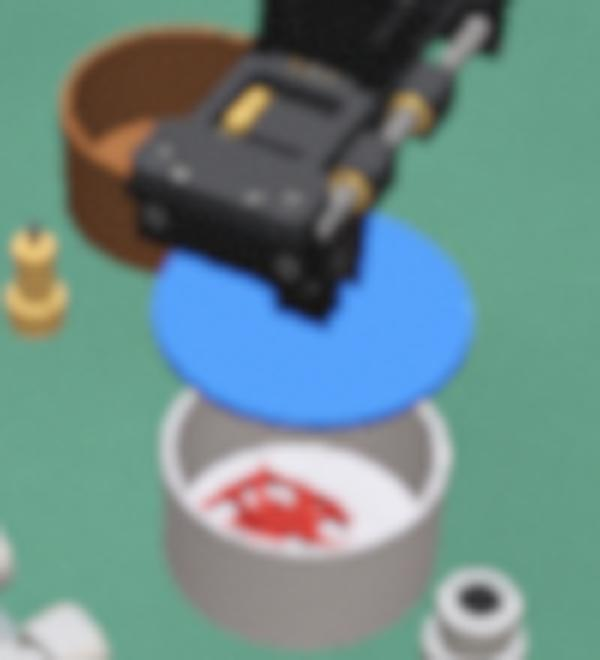

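View pics/w22.png

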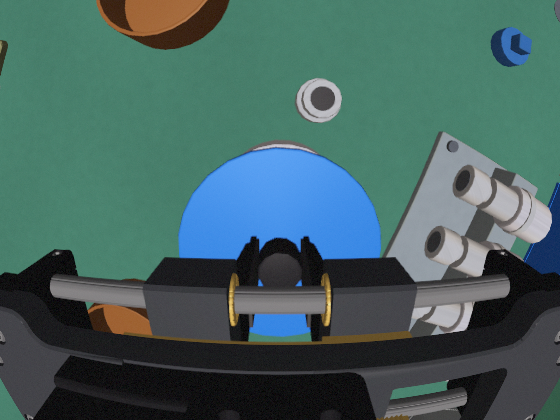

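```bash
python3 -m pendant '[{"dp":[0.02,-0.0004,0.001],"turn":[0.001,0,-0.003]},{"dp":[0.02,0,0],"turn":[0,0,0]},{"dp":[0.01,0,0],"turn":[0,0,0]},{"dp":[0,0,0],"turn":[0,0,0]}]'
python3 - <<'E'
from h import *
togo([.489,.029,.0727],down(.358));shot('scene','s23')
S,R=st();k=np.array(S['ee_pos'])+[0,0,.0073]
th=np.linspace(0,2*np.pi,60)
L=[('p',[k+[.062*np.cos(a),.062*np.sin(a),-.014] for a in th]),('g',[[.489+.058*np.cos(a),.029+.058*np.sin(a),.06] for a in th])]
over('s23',L,(250,170,350,270),7,'o7',0)
E
```

```text
time: 48.75
ee_pos: [0.4894, 0.0313, 0.0898]
orientation: [0.939, 1.36, -0.938]
ft_force: [0.3, -0.6, -1.8]
width: 0.0232
t 48.75 p [0.4894 0.0313 0.0898] w 0.0232 F [ 0.31 -0.61 -1.78]
[[-0.0001, 0.9353, 0.3539], [0.0009, 0.3539, -0.9353], [-1.0, 0.0002, -0.0009]] q [-4.600e-02 -1.200e-01  2.114e+00  1.000e-03  1.148e+00 -4.080e-01]
dp tool [ 0.0171 -0.0012  0.0021]
turn [ 0.0037 -0.0009 -0.0002]
t 48.8 p [0.4898 0.0313 0.0904] w 0.023 F [-0.23 -0.64 -1.44]
[[0.0009, 0.9353, 0.354], [0.0008, 0.354, -0.9353], [-1.0, 0.0011, -0.0004]] q [-4.600e-02 -1.210e-01  2.113e+00  1.000e-03  1.148e+00 -4.080e-01]
```

View pics/o7.png

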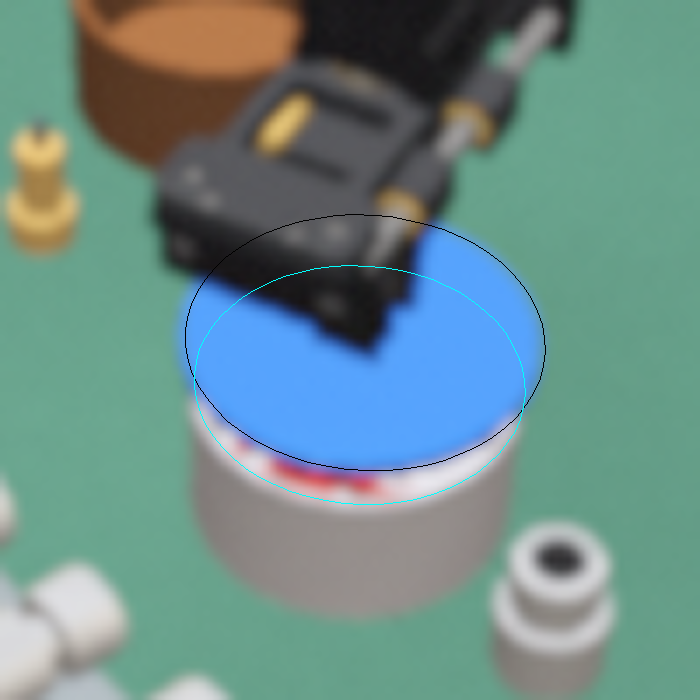

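```bash
python3 -m pendant '[{"dp":[0.007,-0.0012,0.0021],"turn":[0.004,0,0]},{"dp":[0.006,0,0],"turn":[0,0,0]},{"dp":[0,0,0],"turn":[0,0,0]}]'
python3 - <<'E'
from h import *
togo([.489,.029,.0727],down(.358))
E
```

```text
time: 49.18
ee_pos: [0.4904, 0.0288, 0.0779]
orientation: [0.944, 1.355, -0.94]
ft_force: [0.1, 0.5, -2.2]
width: 0.0235
t 49.17 p [0.4904 0.0288 0.0779] w 0.0235 F [ 0.06  0.47 -2.23]
[[0.0034, 0.9368, 0.35], [0.0007, 0.35, -0.9368], [-1.0, 0.0034, 0.0005]] q [-5.100e-02 -1.050e-01  2.122e+00  1.000e-03  1.121e+00 -4.090e-01]
dp tool [ 0.0051 -0.0013 -0.0007]
turn [-0.0005  0.0006 -0.0034]
```

```bash
python3 -m pendant '[{"dp":[0.004,-0.001,-0.0005],"turn":[0,0,-0.003]},{"dp":[0.002,0,0],"turn":[0,0,0]},{"dp":[0.001,0,0],"turn":[0,0,0]}]'
python3 - <<'E'
from h import *
togo([.489,.029,.0727],down(.358))
shot('scene','s24');crop('s24',250,170,350,270,7,'c12')
E
```

```text
time: 49.55
ee_pos: [0.4894, 0.0288, 0.0726]
orientation: [0.941, 1.357, -0.943]
ft_force: [-4.4, 0.1, 7.2]
width: 0.0232
t 49.55 p [0.4894 0.0288 0.0726] w 0.0232 F [-4.36  0.05  7.23]
[[-0.0005, 0.9368, 0.3499], [-0.0005, 0.3499, -0.9368], [-1.0, -0.0007, 0.0003]] q [-5.000e-02 -9.700e-02  2.125e+00 -1.000e-03  1.114e+00 -4.080e-01]
dp tool [-0.0001 -0.0003 -0.0003]
turn [-0.0006  0.0003  0.0007]
```

View pics/c12.png

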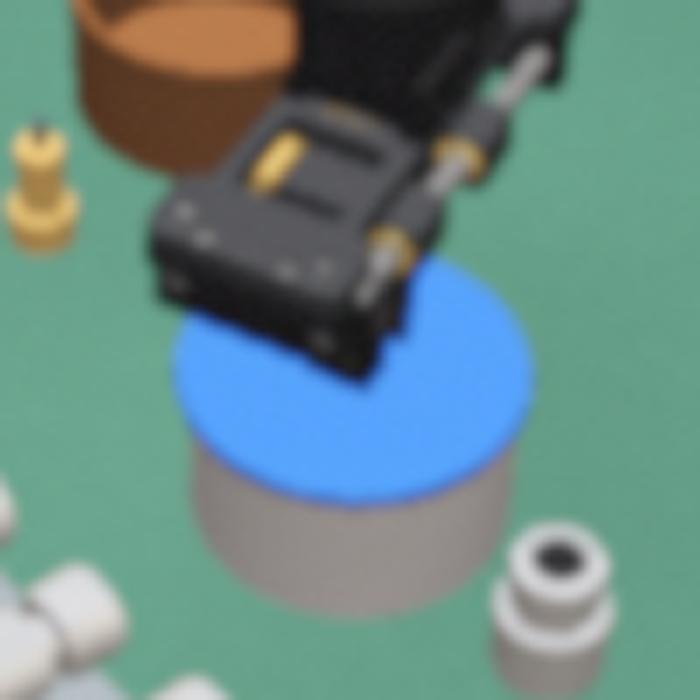

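Seated: contact is 7 N at the expected height. I'll release and retreat.

```bash
python3 -m pendant '[{"dp":[0,0,0],"turn":[0,0,0]},{"dp":[0,0,0],"turn":[0,0,0]},{"dp":[0,0,0],"turn":[0,0,0]},{"dp":[0,0,0],"turn":[0,0,0]},{"dp":[0,0,0],"turn":[0,0,0]}]' 0.6
python3 -m pendant '[{"dp":[-0.01,0,0],"turn":[0,0,0]},{"dp":[-0.03,0,0],"turn":[0,0,0]},{"dp":[-0.05,0,0],"turn":[0,0,0]},{"dp":[-0.05,0,0],"turn":[0,0,0]},{"dp":[-0.05,-0.02,-0.02],"turn":[0,0,0]},{"dp":[0,-0.04,-0.04],"turn":[0,0,0]},{"dp":[0,-0.03,-0.05],"turn":[0,0,0]},{"dp":[0,0,-0.05],"turn":[0,0,0]},{"dp":[0,0,0],"turn":[0,0,0]}]' 0.6
python3 - <<'E'
from h import *
st();shot('scene','s25');shot('top','t25');shot('wrist','w25')
crop('s25',250,170,350,270,7,'c12');crop('t25',235,190,295,250,10,'c13')
L=[('p',[[.489+.062*np.cos(a),.029+.062*np.sin(a),.066] for a in np.linspace(0,6.283,60)]),('g',[[.489+.062*np.cos(a),.029+.062*np.sin(a),.06] for a in np.linspace(0,6.283,60)])]
over('s25',L,(250,170,350,270),7,'o8',0)
E
```

```text
time: 50.22
ee_pos: [0.4907, 0.0288, 0.0736]
orientation: [0.942, 1.355, -0.941]
ft_force: [-0.3, -0.8, 0.8]
width: 0.0569
time: 51.35
ee_pos: [0.3464, 0.1502, 0.2774]
orientation: [0.95, 1.348, -0.934]
ft_force: [-0.1, -0.8, -0.2]
width: 0.0571
t 51.35 p [0.3464 0.1502 0.2774] w 0.0571 F [-0.1  -0.81 -0.19]
[[0.0122, 0.9374, 0.3481], [0.003, 0.3481, -0.9375], [-0.9999, 0.0124, 0.0015]] q [ 0.267 -0.568  2.127 -0.     1.57  -0.089]
```

View pics/o8.png

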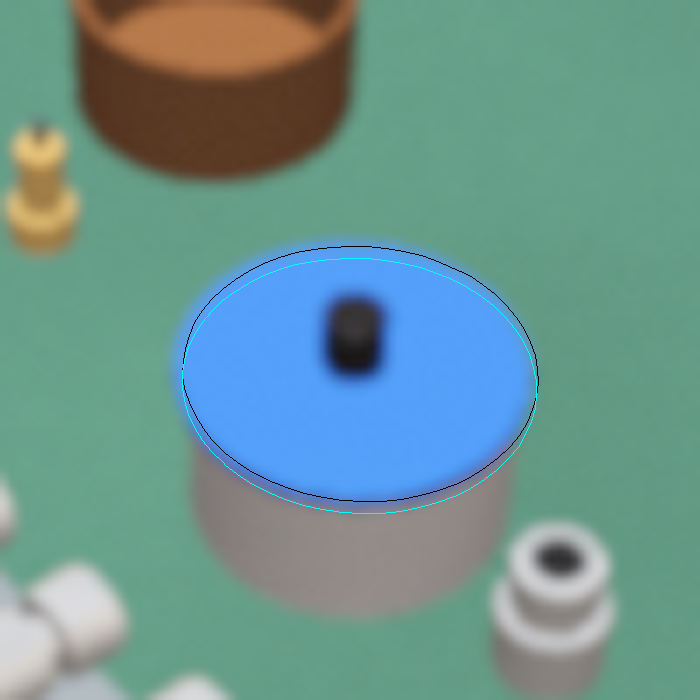

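View pics/c13.png

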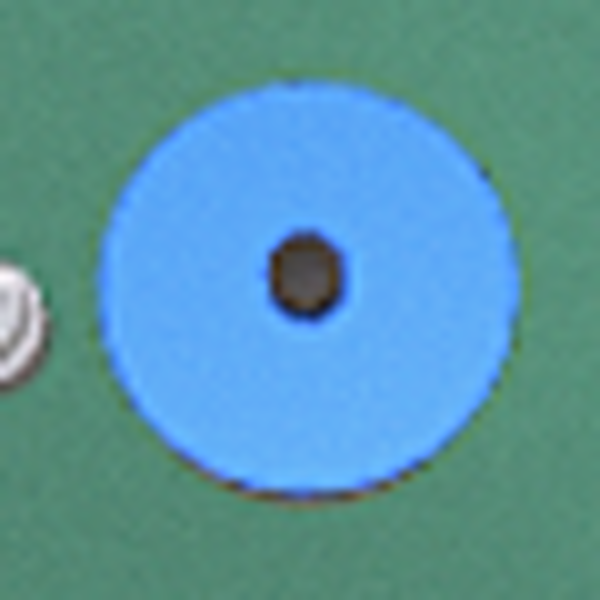

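View pics/s25.png

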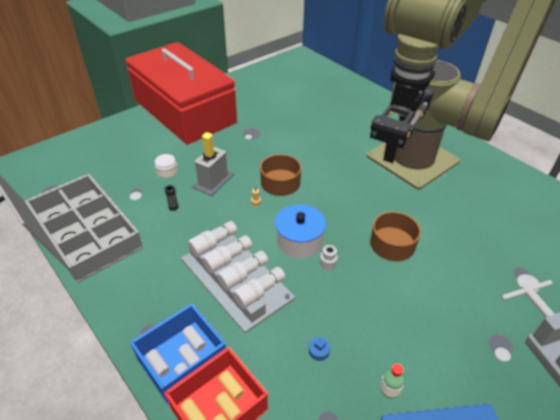

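The cover sits level and centred, and the pick is in its stand. I'll check once more after a short wait, then hand in.

```bash
python3 -m pendant '[{"dp":[0,0,0],"turn":[0,0,0]},{"dp":[0,0,0],"turn":[0,0,0]},{"dp":[0,0,0],"turn":[0,0,0]},{"dp":[0,0,0],"turn":[0,0,0]},{"dp":[0,0,0],"turn":[0,0,0]},{"dp":[0,0,0],"turn":[0,0,0]},{"dp":[0,0,0],"turn":[0,0,0]},{"dp":[0,0,0],"turn":[0,0,0]}]' | head -2
python3 - <<'E'
from h import *
a=ld('s25')['color'];c=shot('scene','s26')
d=np.abs(a.astype(int)-c['color'].astype(int)).max(2)[120:290,150:340];print('changed px pot/stand region',(d>40).sum())
t=shot('top','t26');s=c
kt=(235+306/10,190+276/10);ks=(250+355/7,170+312/7)
print('knob top tri',tri((t,*kt),(s,*ks)))
print(manip.finish_job())
E
```

```text
time: 52.5
ee_pos: [0.3493, 0.1451, 0.276]
changed px pot/stand region 0
knob top tri [0.48716046 0.02488296 0.08791674]
the job is handed in; nothing more can be done
None
```

The job is done and handed in at about 52 s of the 208 s allowed; the hand-in gave no verdict. I pulled all four clips out of their grooves with the hooked pick and put them in the aluminium pot. Then I hung the pick back in its stand and set the blue cover on the pot.

What the last checks showed:
- **Clips:** all four were lying flat in the pot in the wrist picture taken before the cover went on. Clips 1, 2 and 4 did not come cleanly off the hook and needed a second handling inside the pot.
- **Cover:** it met the rim with about 7 N at the expected height and looks level. The scene overlay matches a seated disc to about one pixel.
- **Disagreement:** triangulating the top of the knob put it about 4 mm from my pot centre in the horizontal and about 4 mm below its expected height. I took these as the 2 mm camera calibration plus pixel reading. 4 mm is inside the 9 mm centring limit, but 4 mm low would be outside the height tolerance. The contact height contradicts that reading.
- **Pick:** it hangs upright in the stand, placed back at its original position. I judged this by eye and did not measure it again.
- **Bystanders:** nothing was seen to move, and the pot and stand area did not change over the last second before hand-in.

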